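Clear the engraver bed, run the brass plates and unload them

ROBOT

A 6-joint arm with a two-finger parallel gripper is mounted at the origin on the work surface. World frame = base frame: x ahead of the robot, y to its left, z up, the work surface at z = 0. Lengths are in m, angles in degrees, forces in N, time in s.
With the tool pointing down it reaches from about 0.3 to 0.95 m from the base axis. Payload 3.1 kg.
Tool frame: the origin (TCP) lies on the centre line of the jaws, within the pads' length; the fingertips stand 25 mm ahead of it and the grasp point (between the pads) lies 6 mm ahead of it; z points along the fingers, y is the line along which they close (so a half turn about z gives the same grasp; the last joint's range is limited). The gripper opens to 85 mm and grips with 20 to 120 N. Pads are 22 mm wide; open, the fingers measure 114 mm over their backs; the gripper's body (76 mm by 85 mm) begins 54 mm behind the grasp point. The pads swing forward as they close: fully open they stand 13 mm farther back than shut.
Start: joints at [-68.738, 17.653, 93.61, -0, 68.738, -3.994], TCP at [0.267, -0.565, 0.23] pointing down, gripper open.
Joint ranges: [-175.34, 175.34], [-45.06, 112.39], [2.9, 150.54], [-68.45, 248.45], [3.09, 151.38], [-168.51, 168.51]. Speed limits (degrees/s): [159.86, 159.86, 180, 180, 180, 180].

INTERFACE

Orientations are given as a 3x3 rotation matrix whose columns are the frame's x, y, z axes.
In Python, from workcell import * gives the robot as it stands.
- The arm moves only by the tool play_rows, never from a script. Its argument "series" is a list of rows, each an object of numbers: "x", "y", "z": the shift along the tool's x, y, z in units of 0.04 m (1.0 is 0.04 m); "wx", "wy", "wz": the turn, a rotation vector about the tool's x, y, z in units of 6 degrees (1.0 is 6 degrees); "grip": the opening, from 0 (shut) to 1 (fully open). A call has exactly 5 rows; each row shifts and turns the commanded pose from where the row before left it, along the tool's axes as they then stand; what a row does not reach is not made up. A row lasts 1/10 s, in which the tool goes at most 50 mm and 8.59 degrees, less where a joint would pass 70% of its speed; a pose out of reach is approached as far as the arm can. A call with a number of a shift or a turn outside -1 to 1 is refused whole. A call with a gripper value outside its range is refused whole. The fingers move at their own pace and stop on an object; "squeeze" is the grip in N (left out, the last holds). Time passes only in rows, so rows that do not move let the fingers close, or fill a call up. It gives the time, the measured TCP pose, the force, the opening and the grip force at its end, in the units of the state.
- sense(): the state, without advancing time (a new reading comes with each control period).
- grab_frame(name): name is "scene" or "top" or "wrist"; returns (picture, depth): 480x640x3 uint8, blue, green, red; 480x640 float32, m along the optical axis (not along the pixel's ray), 0 where there is no reading.
- camera_info(name): a dict with "fx", "fy", "cx", "cy" (pixels), "origin" and "attitude" of the camera in the world; the wrist camera has in their place "tool_from_camera" (4x4, takes a point from camera to tool coordinates, whose origin is the TCP and whose axes are the flange's). Camera axes: x right, y down, z forward; pixel columns grow to the right and rows downward; lengths in m; the calibration is good to about 2 mm. A picture is of the moment at which its call begins: read the wrist's pose just before it. camera_info takes no time and is no camera call.
- hand_in(): hands the job in; it is judged then, once.
The state is a dict: "time": time; "joint_pos": joint angles; "joint_vel": joint speeds; "tau": joint torques, N m; "tcp_pos": TCP position; "ee_rot": TCP orientation; "wrist_force": force on the tool from outside, world axes, zero at the start; "moment": the same for the moment, N m; "grip_width": finger opening in m; "gripper_force": force on a finger pad.
Only numpy, scipy, OpenCV 4.12 (cv2) and the standard library are available. Lean on these libraries where they do the work, as an engineer would, in place of code of your own. Each camera call takes 0.05 s, during which the arm holds its last target. There are 200 camera calls.

TASK

Run the engraver once: with the bench brush, not the gripper, sweep every offcut off the bed into the blue tray at its end and put the brush back on its cork mat, bristles down; then move the brass plates one at a time from the stack, each flat and centred on a pad of its own, long side along the bed. Once all plates are in place, press the white, blue and green keys fully down, one at a time in that order. Then unload the plates one at a time into a single neat pile on the outline of the grey felt board; leave the other tools on the bench alone.

Things in the scene. Friction and masses are not known exactly. Their poses are not given: they have to be found in the camera images.
- machine: engraver, fixed: aluminium bed, x -76 to 76, y -180 to 155 mm, top 45 mm over the bench; lips 10 mm high along both long edges (clear x -70 to 70), ends open; tray at the +y end; gantry beam from x = 170 mm, 85 mm high (head 135). Three pads, dark-edged 66 (x) by 88 (y) mm, flush, centred at x 0, y -95, 0, 95 mm. Origin at bench level under the middle pad; x away from robot, y along the bed
- tray (a point): centre of the inner floor of the blue offcut tray, 5 mm above the bench: inside 152 (machine x) by 104 mm (machine y), rim 36 mm above the bench, 9 mm below the bed top; it adjoins the bed's end
- felt_board: grey felt-covered board, fixed, 110 (x) by 74 (y) by 12 mm thick, with a blue outline of a plate (80 by 50 mm) in its middle, for the finished pile; origin under its centre
- brush_mat: cork mat, fixed, 240 (x) by 90 (y) by 3 mm: the brush's place; origin under its centre
- brush: bench brush on its bristles: stiff black bristle block 130 (x) by 40 (y) by 28 mm high; on it a light wooden stock 136 by 28 mm, 28 to 54 mm high (grip across its 28 mm, near the origin); handle 22 mm wide reaching to x = -141 mm, 34 to 52 mm high. 140 g. Origin at the bristles' foot, middle of the bristle block; z up
- key_white_top (a point): centre of the top face of the white key, a round button of 32 mm diameter in a dark ring, top 52 mm above the bench (10 mm above its ring), pressed straight down. The three keys sit in a row, 56 mm apart along their x axes, in any order, on a fixed grey console 180 by 75 by 30 mm
- key_white (a joint): travel of the white key, 0 up to 0.006 m fully down at about 5 N; it springs back
- key_blue_top (a point): centre of the top face of the blue key, a round button of 32 mm diameter in a dark ring, top 52 mm above the bench (10 mm above its ring), pressed straight down. The three keys sit in a row, 56 mm apart along their x axes, in any order, on a fixed grey console 180 by 75 by 30 mm
- key_blue (a joint): travel of the blue key, 0 up to 0.006 m fully down at about 5 N; it springs back
- key_green_top (a point): centre of the top face of the green key, a round button of 32 mm diameter in a dark ring, top 52 mm above the bench (10 mm above its ring), pressed straight down. The three keys sit in a row, 56 mm apart along their x axes, in any order, on a fixed grey console 180 by 75 by 30 mm
- key_green (a joint): travel of the green key, 0 up to 0.006 m fully down at about 5 N; it springs back
- plate1: brass plate 80 (x) by 50 (y) by 10 mm thick, 0.33 kg; origin at the centre of its underside. Two or three plates (None if absent) lie in one stack on a fixed wooden block 14 mm high, 36 mm wide, which they overhang by 7 mm along their long sides
- plate2: brass plate 80 (x) by 50 (y) by 10 mm thick, 0.33 kg; origin at the centre of its underside. Two or three plates (None if absent) lie in one stack on a fixed wooden block 14 mm high, 36 mm wide, which they overhang by 7 mm along their long sides
- plate3: brass plate 80 (x) by 50 (y) by 10 mm thick, 0.33 kg; origin at the centre of its underside. Two or three plates (None if absent) lie in one stack on a fixed wooden block 14 mm high, 36 mm wide, which they overhang by 7 mm along their long sides
- offcut1: offcut on the bed: copper block 40 by 26 by 18 mm (x, y, z), 0.13 kg; origin at the middle of its underside. Two to four of the four offcuts are there (None if absent)
- offcut2: offcut on the bed: brass L-piece 40 by 26 by 20 mm (x, y, z), 0.13 kg; origin at the middle of its underside. Two to four of the four offcuts are there (None if absent)
- offcut3: offcut on the bed: copper block 34 by 28 by 20 mm (x, y, z), 0.13 kg; origin at the middle of its underside. Two to four of the four offcuts are there (None if absent)
- offcut4: offcut on the bed: brass cross-piece 42 by 26 by 18 mm (x, y, z), 0.13 kg; origin at the middle of its underside. Two to four of the four offcuts are there (None if absent)
- pliers_green: bystander, to be left alone: pliers with green handles, 130 by 50 by 14 mm, lying flat
- pliers_red: bystander, to be left alone: pliers with red handles, 130 by 50 by 14 mm, lying flat
- jar: bystander, to be left alone: green glass jar with a red lid, 66 mm diameter, 75 mm high
- doming_block: bystander, to be left alone: steel doming block, a 55 mm cube
- hammer: bystander, to be left alone: hammer lying on the bench, handle to its -x
- steel_ruler: bystander, to be left alone: steel ruler 200 by 26 by 4 mm
There are look-alikes about, which are no part of the job. Leave any purple or red look-alike of the plate3 alone.

How it is judged:
By the outcome, as a careful person would: the job done as asked, in the order asked, and still so for the second after the job is handed in, with the robot touching nothing.
Of plate1, plate2, plate3 only 2 to 3 are there at a start; the rules pass over those that are not, and their reading is None.
Of offcut1, offcut2, offcut3, offcut4 only 2 to 4 are there at a start; the rules pass over those that are not, and their reading is None.
At some moment in a run one of brush, offcut1, offcut2, offcut3, offcut4 may be knocked a few centimetres aside while the robot is not near it.
Once in a run the grip may slacken for a moment while it holds something.
It also fails if it takes over 210 s, if anything falls off the work surface, if the arm or the gripper's body presses on something with over 40 N, if the wrist force passes 120 N, or if a joint passes its speed limit or range.

## Working session

There is one attempt and no reset: what is moved stays moved. The work goes in short steps, Python scripts to look and compute and a tool call to move; the robot and the scene stay as the last step left them, time stands still between calls to the robot, and variables do not carry over. Pictures are saved under pics/ and viewed, at most 14 in all, crops included, and the job is handed in when it is done.

Besides the shell and the picture viewer there is one more tool, called after "Call:" as name(argument=value, ...) on one line, values as JSON. play_rows: Moves the arm, as the interface text tells. Shifts and turns lie within -1 to 1; 1 stands for 0.04 m of shift or 6 degrees of turn. Its arguments: {"type":"object","properties":{"series":{"type":"array","items":{"type":"object","properties":{"x":{"type":"number","minimum":-1,"maximum":1},"y":{"type":"number","minimum":-1,"maximum":1},"z":{"type":"number","minimum":-1,"maximum":1},"wx":{"type":"number","minimum":-1,"maximum":1},"wy":{"type":"number","minimum":-1,"maximum":1},"wz":{"type":"number","minimum":-1,"maximum":1},"grip":{"type":"number"}}}},"squeeze":{"type":"number"}},"required":["series"]}

```bash
mkdir -p pics; ls; python3 - <<'E'
from workcell import *
import cv2,numpy as np
s=sense();print(s['time'],s['tcp_pos'],s['ee_rot'])
for n in("scene","top","wrist"):
    i=camera_info(n);print(n,i)
for n in("scene","top"):
    p,d=grab_frame(n);cv2.imwrite(f'pics/{n}0.png',p);np.save(f'pics/{n}0.npy',d)
E
```

```text
pics
0.0 [ 0.26633084 -0.56448906  0.22841466] [[ 9.04431319e-01  4.26618395e-01 -8.57258994e-04]
 [ 4.26619227e-01 -9.04428680e-01  2.19037074e-03]
 [ 1.59122829e-04 -2.34676306e-03 -9.99997234e-01]]
scene {'fx': 488.95033246275005, 'fy': 488.95033246275005, 'cx': 316.7326627794176, 'cy': 241.44528031461172, 'origin': array([0.90791114, 0.47641314, 0.91193448]), 'attitude': array([[-0.77271481,  0.49296724, -0.39986888],
       [ 0.6347528 ,  0.60093863, -0.48575883],
       [ 0.00083346, -0.62917094, -0.77726652]])}
top {'fx': 584.3219887227156, 'fy': 584.3219887227156, 'cx': 316.8385857200391, 'cy': 229.30117835420856, 'origin': array([ 0.21223016, -0.05630545,  1.66475676]), 'attitude': array([[-0.00412854, -0.9844646 ,  0.17553466],
       [-0.99998261,  0.00332534, -0.00486963],
       [ 0.00421027, -0.17555171, -0.98446121]])}
wrist {'fx': 371.7885549324589, 'fy': 371.7885549324589, 'cx': 316.64695337423734, 'cy': 239.49105189097014, 'tool_from_camera': array([[-7.94086479e-04, -9.49155614e-01, -3.14806272e-01,
         8.08948437e-02],
       [ 9.99999481e-01, -5.52812169e-04, -8.55704972e-04,
         3.84275701e-04],
       [ 6.38168440e-04, -3.14806789e-01,  9.49155561e-01,
        -1.44330015e-01],
       [ 0.00000000e+00,  0.00000000e+00,  0.00000000e+00,
         1.00000000e+00]])}
```

View pics/top0.png

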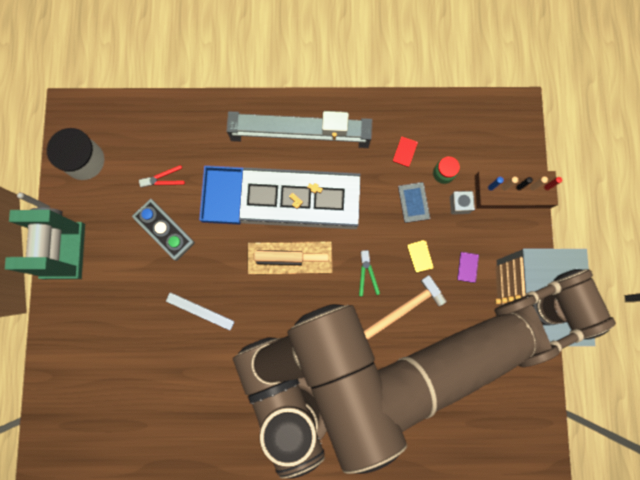

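View pics/scene0.png

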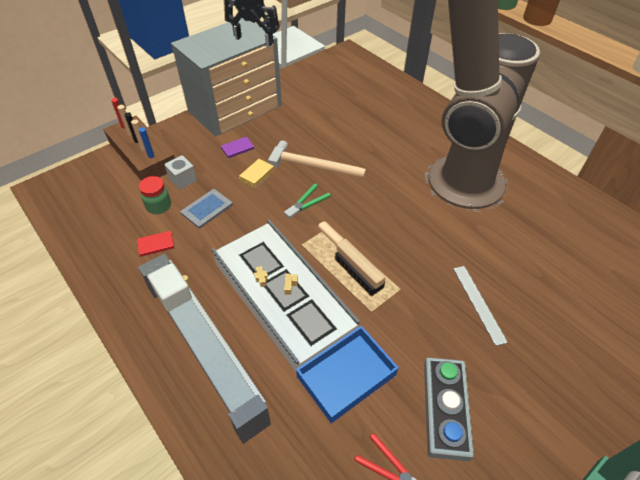

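The top view shows:
- Bed with three pads at (262,195), (295,197) and (329,199).
- Brass L at (296,201) and brass cross at (316,187).
- Blue tray at (221,195).
- Brush at (285,257), on the mat.
- Keys: blue (148,214), white (161,228), green (174,241).
- Felt board at (414,202).

Three objects could be the plate stack: yellow (420,256), purple (468,267) and red (405,151). The yellow one fits, since it is brass-coloured and the purple and red ones are the excluded look-alikes. I'll confirm this in one crop.

```bash
cat > h.py <<'E'
from workcell import *
import cv2,numpy as np
def ray(n,px,T=None):
    i=camera_info(n);d=np.array([(px[0]-i['cx'])/i['fx'],(px[1]-i['cy'])/i['fy'],1.])
    if n=='wrist':
        p,R=T;M=i['tool_from_camera'];return p+R@M[:3,3],R@M[:3,:3]@d
    return i['origin'],i['attitude']@d
def onz(n,px,z,T=None):
    o,d=ray(n,px,T);return o+d*(z-o[2])/d[2]
def tri(a,b):
    (o,d),(p,e)=a,b;A=np.array([d,-e]).T;s=np.linalg.lstsq(A,p-o,rcond=None)[0]
    P,Q=o+d*s[0],p+e*s[1];return (P+Q)/2,np.linalg.norm(P-Q)
def blobs(img,lo,hi,roi,amin=40):
    h=cv2.cvtColor(img,cv2.COLOR_BGR2HSV);m=cv2.inRange(h,lo,hi);k=np.zeros_like(m);x0,y0,x1,y1=roi;k[y0:y1,x0:x1]=m[y0:y1,x0:x1]
    c,_=cv2.findContours(k,cv2.RETR_EXTERNAL,cv2.CHAIN_APPROX_NONE)
    return sorted([x for x in c if cv2.contourArea(x)>=amin],key=cv2.contourArea,reverse=True)
def cen(c):
    m=cv2.moments(c);return np.array([m['m10']/m['m00'],m['m01']/m['m00']])
def goto(p,yaw,s=None):
    """tool-frame units from the measured pose to TCP p, tool-x yaw (deg), tool down"""
    s=s or sense();R=np.array(s['ee_rot']);c,q=np.cos(np.radians(yaw)),np.sin(np.radians(yaw))
    d=R.T@(np.array(p)-s['tcp_pos'])/.04
    from scipy.spatial.transform import Rotation as Ro
    w=Ro.from_matrix(R.T@np.array([[c,q,0],[q,-c,0],[0,0,-1]])).as_rotvec(degrees=True)/6
    print('shift units',d.round(2),'turn',w.round(2))
E
python3 - <<'E'
from h import *
S=cv2.imread('pics/scene0.png');T=cv2.imread('pics/top0.png')
C=lambda I,a:cv2.resize(I[a[1]:a[3],a[0]:a[2]],None,fx=a[4],fy=a[4],interpolation=cv2.INTER_CUBIC)
a=C(T,(380,130,500,290,2.5));b=C(S,(170,120,290,280,2.5));cv2.imwrite('pics/c1.png',np.hstack([a,b]))
def rep(name,lo,hi,rt,rs,n=1,am=40):
    for i,I,r in(('top',T,rt),('scene',S,rs)):
        for c in blobs(I,lo,hi,r,am)[:n]:
            q=cv2.minAreaRect(c);print(name,i,cen(c).round(1),'area',cv2.contourArea(c),'rect',np.round(q[0],1),np.round(q[1],1),round(q[2],1))
rep('yellow',(20,100,140),(32,255,255),(400,235,440,280),(235,155,280,190))
rep('blue',(100,120,60),(125,255,255),(130,200,160,225),(435,415,470,450))
rep('green',(45,80,60),(80,255,255),(160,230,185,252),(430,355,470,385))
rep('white',(0,0,170),(180,50,255),(150,215,172,240),(435,385,468,415))
rep('pads',(0,0,90),(180,45,190),(244,180,348,214),(225,235,345,350),4,100)
rep('felt',(95,60,40),(125,255,200),(395,178,432,226),(175,185,240,230))
rep('tray',(105,150,80),(125,255,255),(195,160,245,230),(290,320,400,420))
rep('off',(15,90,120),(35,255,255),(244,175,348,214),(245,255,310,300),4,15)
rep('mat',(8,60,90),(28,200,255),(240,235,340,280),(295,220,405,310),2,300)
for i,I,z in(('top',T,.045),('scene',S,.045)):
    print(i)
for n,p in(('top',(262,195)),('top',(329,199)),):print(onz(n,p,.045))
E
```

```text
yellow top [419.9 255.9] area 546.0 rect [419.9 256.2] [30.6 19.8] 74.1
yellow scene [255.2 171.8] area 458.0 rect [255.5 171.4] [17.7 32.9] 46.6
blue top [146.9 213.7] area 80.0 rect [147. 214.] [10. 10.] 90.0
blue scene [452.6 431.5] area 251.0 rect [452.5 431.5] [18.4 17. ] 45.0
green top [173.6 241.1] area 91.5 rect [173.8 241.3] [11.3 10.6] 45.0
green scene [448.2 370.8] area 206.5 rect [448. 371.] [16. 16.] 90.0
white top [160.1 227.2] area 99.0 rect [160. 227.] [11.3 11.3] 45.0
white scene [450.8 399. ] area 225.5 rect [451. 399.] [16. 18.] 90.0
pads top [262.1 194.8] area 641.0 rect [262.2 194.9] [30.8 22.7] 3.0
pads top [330.2 197.8] area 462.5 rect [328.3 198.4] [31.2 22.5] 3.0
pads top [295.3 195.4] area 302.0 rect [294.5 196. ] [29. 22.] 0.0
pads scene [311.2 322.1] area 1209.0 rect [311.1 321.5] [42.8 32. ] 52.0
pads scene [255.7 310.5] area 733.0 rect [254.2 308.6] [106.4   8.8] 53.1
pads scene [283.9 291.2] area 515.0 rect [284.8 289.2] [33.  24.2] 52.1
pads scene [261.2 258.7] area 514.5 rect [260.9 260.1] [31.1 22.8] 50.2
felt top [413.9 201.7] area 411.5 rect [413.9 201.7] [27.2 16.9] 79.4
felt scene [205.8 206.3] area 413.0 rect [206. 206.] [15.1 34. ] 54.8
tray top [221.1 194.7] area 1952.0 rect [221.  194.5] [38.5 54.8] 2.6
tray scene [349.9 365.5] area 1222.5 rect [346.9 371.9] [61.8 85.3] 53.6
off top [295.6 200.4] area 95.5 rect [294.2 200.5] [14.9  9.9] 40.6
off top [314.6 188.2] area 75.5 rect [314.5 188.2] [13.9  8.6] 33.7
off scene [289.8 282.3] area 159.0 rect [290.2 283.6] [11.8 20.2] 9.5
off scene [260.8 275.6] area 146.0 rect [261. 276.] [18.4 12.7] 45.0
mat top [289.5 257. ] area 4356.0 rect [289.5 257. ] [44. 99.] 90.0
mat scene [357.1 259.5] area 8015.5 rect [349.5 264.5] [ 89. 109.] 90.0
top
scene
[0.60067335 0.09125751 0.045     ]
[ 0.58840811 -0.09924548  0.045     ]
```

View pics/c1.png

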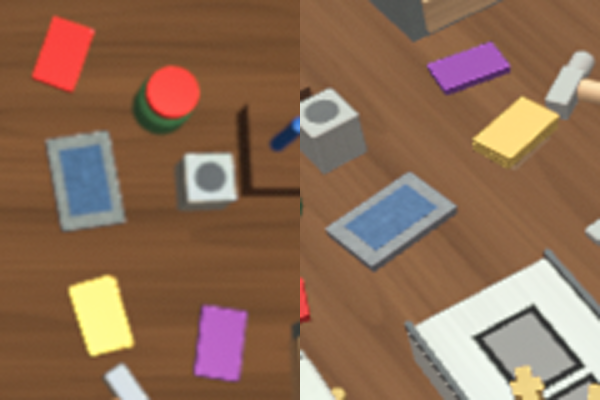

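The crop confirms it: the yellow stack is thick and sits on the block (left-panel (100,315), right-panel (515,132)). The purple and red pieces are single look-alikes.

```bash
python3 - <<'E'
from h import *
t=lambda a,b:(lambda r:(r[0].round(4),round(r[1],4)))(tri(ray('top',a),ray('scene',b)))
for n,a,b in(('plate',(419.9,255.9),(255.2,171.8)),('blue',(146.9,213.7),(452.6,431.5)),('green',(173.6,241.1),(448.2,370.8)),('white',(160.1,227.2),(450.8,399)),('padP',(262.1,194.8),(311.2,322.1)),('pad0',(295.3,196.5),(285,290)),('padM',(328.8,198.4),(261,260)),('felt',(413.9,201.7),(205.8,206.3)),('L',(295.6,200.4),(289.8,282.3)),('X',(314.6,188.2),(260.8,275.6))):print(n,*t(a,b))
T=cv2.imread('pics/top0.png')
for nm,lo,hi,roi,z in(('yellow',(20,100,140),(32,255,255),(400,235,440,280),.034),('felt',(95,60,40),(125,255,200),(395,178,432,226),.012)):
    b=cv2.boxPoints(cv2.minAreaRect(blobs(T,lo,hi,roi)[0]));w=np.array([onz('top',p,z)[:2] for p in b])
    for i in(0,1):e=w[i+1]-w[i];print(nm,'edge',np.linalg.norm(e).round(4),np.degrees(np.arctan2(e[1],e[0])).round(1))
for p in((248,257),(332,257),(255,257),(301,257)):print('brush/mat',p,onz('top',p,.003).round(3),onz('top',p,.054).round(3))
goto((.45,.0,.30),88)
E
```

```text
plate [ 0.4284 -0.3565  0.0301] 0.0049
blue [0.5482 0.4138 0.0457] 0.0038
green [0.4694 0.335  0.0473] 0.004
white [0.5085 0.374  0.0499] 0.0034
padP [0.6022 0.09   0.045 ] 0.0027
pad0 [ 0.5968 -0.0044  0.0458] 0.0028
padM [ 0.5907 -0.0997  0.0477] 0.0032
felt [ 0.5881 -0.3469  0.0145] 0.0035
L [ 0.5823 -0.0058  0.0595] 0.0028
X [ 0.6184 -0.0596  0.0572] 0.0036
yellow edge 0.0564 -74.2
yellow edge 0.0862 -166.2
felt edge 0.0495 -79.3
felt edge 0.0802 -171.6
brush/mat (248, 257) [0.429 0.133 0.003] [0.422 0.127 0.054]
brush/mat (332, 257) [ 0.428 -0.108  0.003] [ 0.421 -0.106  0.054]
brush/mat (255, 257) [0.429 0.113 0.003] [0.422 0.108 0.054]
brush/mat (301, 257) [ 0.428 -0.019  0.003] [ 0.421 -0.02   0.054]
shift units [ 10.17 -10.81  -1.76] turn [-2.000e-02 -1.000e-02 -1.046e+01]
```

Call:
play_rows(series=[{"x":0.8,"y":-0.75,"z":-0.12},{"x":0.8,"y":-0.75,"z":-0.12},{"x":0.8,"y":-0.75,"z":-0.12},{"x":0.8,"y":-0.75,"z":-0.12},{"x":0.8,"y":-0.75,"z":-0.12}])

```text
validation failed for argument at $.se...
```

Call:
play_rows(series=[{"x":0.8,"y":-0.75,"z":-0.12},{"x":0.8,"y":-0.75,"z":-0.12},{"x":0.8,"y":-0.75,"z":-0.12},{"x":0.8,"y":-0.75,"z":-0.12},{"x":0.8,"y":-0.75,"z":-0.12}])

```text
validation failed for argument at $.se...
```

Call:
play_rows(series=[{"x":0.8,"y":-0.75,"z":-0.12},{"x":0.8,"y":-0.75,"z":-0.12},{"x":0.8,"y":-0.75,"z":-0.12},{"x":0.8,"y":-0.75,"z":-0.12},{"x":0.5,"y":-0.5,"z":-0.12}])

```text
validation failed for argument at $.se...
```

Call:
play_rows(series=[{"wz":-1},{"wz":-1},{"wz":-1},{"wz":-1},{"wz":-1}])

```text
validation failed for argument at $.se...
```

Call:
play_rows(series=[{"wz":-1},{"wz":-1},{"wz":-1},{"wz":-1},{"wz":-1}])

```text
validation failed for argument at $.se...
```

Call:
play_rows(series=[{"wz":-0.5},{},{},{},{}])

```text
validation failed for argument at $.se...
```

```bash
python3 - <<'E'
from h import *
s=sense();print(s['tcp_pos'],s['ee_rot'].round(4));p,d=grab_frame('wrist');cv2.imwrite('pics/w1.png',p);np.savez('pics/w1.npz',p=s['tcp_pos'],R=s['ee_rot'])
E
```

```text
[ 0.26635001 -0.56455907  0.22852912] [[ 9.044e-01  4.266e-01 -8.000e-04]
 [ 4.266e-01 -9.044e-01  2.000e-03]
 [ 2.000e-04 -2.200e-03 -1.000e+00]]
```

View pics/w1.png

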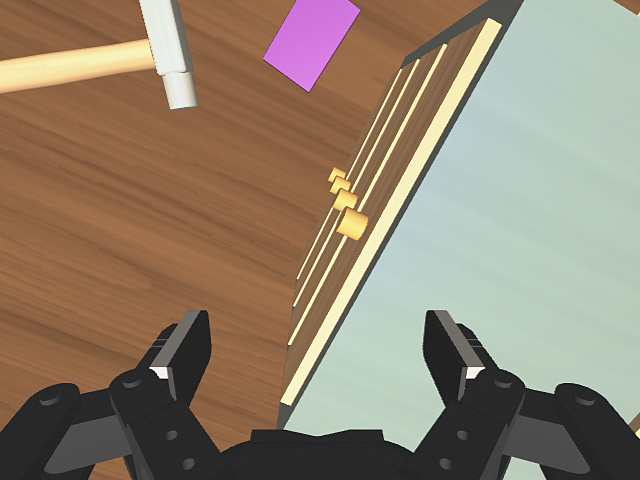

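The fingers hang beside the tall cabinet (pixel (450,250)), and nothing moved because the rows need all their fields. I'll resend with full rows, rising first.

Call:
play_rows(series=[{"x":0,"y":0,"z":-1,"wx":0,"wy":0,"wz":0,"grip":1},{"x":0.8,"y":-0.75,"z":-0.1,"wx":0,"wy":0,"wz":0,"grip":1},{"x":0.8,"y":-0.75,"z":-0.1,"wx":0,"wy":0,"wz":0,"grip":1},{"x":0.8,"y":-0.75,"z":-0.1,"wx":0,"wy":0,"wz":0,"grip":1},{"x":0.8,"y":-0.75,"z":-0.1,"wx":0,"wy":0,"wz":0,"grip":1}])

```text
time: 0.65
tcp_pos: [0.3314, -0.4004, 0.2855]
ee_rot: [[0.905, 0.426, -0.0], [0.426, -0.905, 0.001], [0.0, -0.001, -1.0]]
wrist_force: [0.8, -0.9, 0.5]
grip_width: 0.085
gripper_force: 0.0
```

Call:
play_rows(series=[{"x":0.7,"y":-0.8,"z":0,"wx":0,"wy":0,"wz":0,"grip":1},{"x":0.7,"y":-0.8,"z":0,"wx":0,"wy":0,"wz":0,"grip":1},{"x":0.7,"y":-0.8,"z":0,"wx":0,"wy":0,"wz":0,"grip":1},{"x":0.7,"y":-0.8,"z":0,"wx":0,"wy":0,"wz":0,"grip":1},{"x":0.7,"y":-0.8,"z":0,"wx":0,"wy":0,"wz":0,"grip":1}])

```text
time: 1.15
tcp_pos: [0.3895, -0.1959, 0.2855]
ee_rot: [[0.905, 0.426, 0.0], [0.426, -0.905, 0.0], [0.0, -0.0, -1.0]]
wrist_force: [1.1, -0.3, 0.6]
grip_width: 0.0853
gripper_force: 0.0
```

Call:
play_rows(series=[{"x":0.7,"y":-0.8,"z":0,"wx":0,"wy":0,"wz":0,"grip":1},{"x":0.7,"y":-0.8,"z":0,"wx":0,"wy":0,"wz":0,"grip":1},{"x":0.7,"y":-0.8,"z":0,"wx":0,"wy":0,"wz":0,"grip":1},{"x":0.7,"y":-0.8,"z":0,"wx":0,"wy":0,"wz":0,"grip":1},{"x":0.7,"y":-0.8,"z":0,"wx":0,"wy":0,"wz":0,"grip":1}])

```text
time: 1.65
tcp_pos: [0.4479, 0.0085, 0.2856]
ee_rot: [[0.904, 0.427, 0.0], [0.427, -0.904, -0.0], [0.0, 0.0, -1.0]]
wrist_force: [0.4, -0.3, -0.1]
grip_width: 0.0854
gripper_force: 0.0
```

Call:
play_rows(series=[{"x":0.5,"y":-0.8,"z":0,"wx":0,"wy":0,"wz":0,"grip":1},{"x":0.5,"y":-0.7,"z":0,"wx":0,"wy":0,"wz":0,"grip":1},{"x":0,"y":0,"z":0,"wx":0,"wy":0,"wz":-1,"grip":1},{"x":0,"y":0,"z":0,"wx":0,"wy":0,"wz":-1,"grip":1},{"x":0,"y":0,"z":0,"wx":0,"wy":0,"wz":-1,"grip":1}])

```text
time: 2.15
tcp_pos: [0.4581, 0.0786, 0.2853]
ee_rot: [[0.724, 0.689, -0.001], [0.689, -0.724, -0.0], [-0.001, -0.0, -1.0]]
wrist_force: [-0.4, 0.6, 0.7]
grip_width: 0.0856
gripper_force: 0.0
```

Call:
play_rows(series=[{"x":0,"y":0,"z":0,"wx":0,"wy":0,"wz":-1,"grip":1},{"x":0,"y":0,"z":0,"wx":0,"wy":0,"wz":-1,"grip":1},{"x":0,"y":0,"z":0,"wx":0,"wy":0,"wz":-1,"grip":1},{"x":0,"y":0,"z":0,"wx":0,"wy":0,"wz":-1,"grip":1},{"x":0,"y":0,"z":0,"wx":0,"wy":0,"wz":-1,"grip":1}])

```text
time: 2.65
tcp_pos: [0.4581, 0.0781, 0.2853]
ee_rot: [[0.284, 0.959, -0.001], [0.959, -0.284, -0.0], [-0.0, -0.001, -1.0]]
wrist_force: [-0.2, -0.1, 0.9]
grip_width: 0.0851
gripper_force: 0.0
```

Call:
play_rows(series=[{"x":0,"y":0,"z":0,"wx":0,"wy":0,"wz":-1,"grip":1},{"x":0,"y":0,"z":0,"wx":0,"wy":0,"wz":-1,"grip":1},{"x":0,"y":0,"z":0,"wx":0,"wy":0,"wz":-0.5,"grip":1},{"x":0,"y":0,"z":0,"wx":0,"wy":0,"wz":0,"grip":1},{"x":0,"y":0,"z":0,"wx":0,"wy":0,"wz":0,"grip":1}])

```text
time: 3.15
tcp_pos: [0.4583, 0.078, 0.2855]
ee_rot: [[0.032, 0.999, -0.0], [0.999, -0.032, -0.0], [-0.0, -0.0, -1.0]]
wrist_force: [-0.4, 0.4, 0.3]
grip_width: 0.0854
gripper_force: 0.0
```

```bash
cat >> h.py <<'E'
def snap(f):
    s=sense();p,d=grab_frame('wrist');cv2.imwrite(f'pics/{f}.png',p);np.savez(f'pics/{f}.npz',p=s['tcp_pos'],R=s['ee_rot'],d=d)
    print(s['time'],s['tcp_pos'].round(4),'yaw',np.degrees(np.arctan2(s['ee_rot'][1,0],s['ee_rot'][0,0])).round(2));return p,(s['tcp_pos'],s['ee_rot']),d
E
python3 -c "
from h import *
snap('w2')"
```

```text
3.15 [0.4583 0.078  0.2855] yaw 88.19
```

View pics/w2.png

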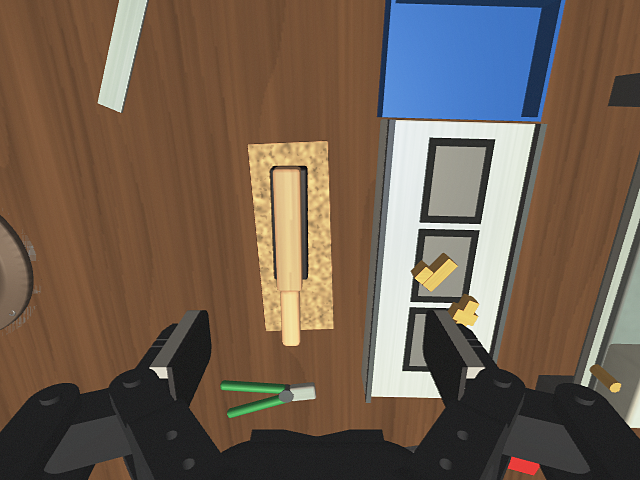

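The wrist view shows:
- Brush stock from (286,167) to (290,291), handle end at (291,345), on the mat.
- Bed with pads at (457,180), (446,265) and (430,340).
- L at (436,272) and cross at (465,310).
- Tray at (465,60).

```bash
cat >> h.py <<'E'
def pts(f):
    z=np.load(f'pics/{f}.npz');i=camera_info('wrist');M=i['tool_from_camera'];v,u=np.mgrid[:480,:640];d=z['d']
    c=np.stack([(u-i['cx'])/i['fx']*d,(v-i['cy'])/i['fy']*d,d],-1);return (c@M[:3,:3].T+M[:3,3])@z['R'].T+z['p'],(z['p'],z['R'])
def rects(mask,n,T,z,amin=60):
    c,_=cv2.findContours(mask.astype('uint8'),cv2.RETR_EXTERNAL,cv2.CHAIN_APPROX_NONE)
    for k in sorted(c,key=cv2.contourArea,reverse=True):
        if cv2.contourArea(k)<amin:continue
        w=np.array([onz('wrist',q,z,T)[:2] for q in k[:,0]])*1000
        q=cv2.minAreaRect(w.astype('float32'));b=cv2.boxPoints(q);e=b[1]-b[0],b[2]-b[1];e=e[0] if np.linalg.norm(e[0])>np.linalg.norm(e[1]) else e[1]
        print(n,'px',cen(k).round(0),'centre mm',np.round(q[0],1),'size',np.round(q[1],1),'long axis',(np.degrees(np.arctan2(e[1],e[0]))%180).round(1))
E
python3 - <<'E'
from h import *
P,T=pts('w2');I=cv2.imread('pics/w2.png');H=P[...,2]
roi=lambda x0,y0,x1,y1:np.pad(np.ones((y1-y0,x1-x0),bool),((y0,480-y1),(x0,640-x1)))
b=roi(255,145,325,300)&(H>.049)&(H<.07);print('stock z',np.percentile(H[b],[10,50,90]).round(4))
rects(b,'stock',T,np.median(H[b]))
b2=roi(255,145,325,360)&(H>.045)&(H<.07);rects(b2,'stock+handle',T,.055)
m=roi(240,130,345,340)&(H>-.001)&(H<.008)&(cv2.cvtColor(I,cv2.COLOR_BGR2HSV)[...,2]>150);print('mat z',np.median(H[m]).round(4));rects(m,'mat',T,.003,2000)
g=cv2.cvtColor(I,cv2.COLOR_BGR2GRAY);k=roi(398,132,500,375)&(g<80)&(abs(H-.045)<.01);rects(k,'pad',T,.045,200)
q=roi(350,110,560,400)&(abs(H-.045)<.004)&(g>150);print('bed z',np.median(H[q]));
for n,r in(('L',(405,245,465,297)),('X',(446,290,490,330))):
    o=roi(*r)&(H>.052);print(n,'z',np.percentile(H[o],[50,95]).round(4));rects(o,n,T,.064,20)
E
```

```text
stock z [0.0548 0.0568 0.0579]
stock px [288. 231.] centre mm [426.3  38.6] size [144.8  27.9] long axis 88.2
stock+handle px [288. 249.] centre mm [425.3   8.5] size [206.4  28.2] long axis 88.2
mat z 0.003
mat px [295. 230.] centre mm [428.1  12.8] size [ 89.7 239.4] long axis 90.6
pad px [456. 180.] centre mm [602.8  89.6] size [87.6 65.6] long axis 86.6
pad px [451. 248.] centre mm [ 5.965e+02 -5.000e-01] size [78.  67.5] long axis 86.4
pad px [420. 321.] centre mm [589.5 -80.9] size [125.  59.] long axis 86.6
bed z 0.04515112024873452
L z [0.0647 0.0663]
L px [434. 272.] centre mm [579.6  -0.6] size [41.7 32.4] long axis 47.8
X z [0.0629 0.316 ]
X px [462. 315.] centre mm [614.7 -53.5] size [34.8 41.7] long axis 91.7
```

Call:
play_rows(series=[{"x":-0.45,"y":-0.4,"z":0.5,"wx":0,"wy":0,"wz":0,"grip":1},{"x":-0.4,"y":-0.37,"z":0.5,"wx":0,"wy":0,"wz":0,"grip":1},{"x":0,"y":0,"z":1,"wx":0,"wy":0,"wz":0,"grip":1},{"x":0,"y":0,"z":1,"wx":0,"wy":0,"wz":0,"grip":1},{"x":0,"y":0,"z":1,"wx":0,"wy":0,"wz":0,"grip":1}], squeeze=80)

```text
time: 3.7
tcp_pos: [0.427, 0.0448, 0.1249]
ee_rot: [[0.032, 0.999, 0.002], [0.999, -0.032, -0.0], [0.0, 0.002, -1.0]]
wrist_force: [0.3, -0.0, -0.3]
grip_width: 0.0857
gripper_force: 0.0
```

Call:
play_rows(series=[{"x":0,"y":0,"z":0.7,"wx":0,"wy":0,"wz":0,"grip":1},{"x":0,"y":0,"z":0.5,"wx":0,"wy":0,"wz":0,"grip":1},{"x":0,"y":0,"z":0.4,"wx":0,"wy":0,"wz":0,"grip":1},{"x":0,"y":0,"z":0.1,"wx":0,"wy":0,"wz":0,"grip":1},{"x":0,"y":0,"z":0,"wx":0,"wy":0,"wz":0,"grip":1}])

```text
time: 4.2
tcp_pos: [0.4262, 0.045, 0.0573]
ee_rot: [[0.031, 1.0, -0.001], [1.0, -0.031, -0.0], [-0.0, -0.001, -1.0]]
wrist_force: [-0.3, 0.6, 0.4]
grip_width: 0.0853
gripper_force: 0.0
```

Call:
play_rows(series=[{"x":0,"y":0,"z":0,"wx":0,"wy":0,"wz":0,"grip":0},{"x":0,"y":0,"z":0,"wx":0,"wy":0,"wz":0,"grip":0},{"x":0,"y":0,"z":0,"wx":0,"wy":0,"wz":0,"grip":0},{"x":0,"y":0,"z":0,"wx":0,"wy":0,"wz":0,"grip":0},{"x":0,"y":0,"z":0,"wx":0,"wy":0,"wz":0,"grip":0}])

```text
time: 4.7
tcp_pos: [0.4269, 0.0451, 0.058]
ee_rot: [[0.03, 1.0, 0.001], [1.0, -0.03, 0.0], [0.0, 0.001, -1.0]]
wrist_force: [0.5, 1.0, -0.9]
grip_width: 0.0122
gripper_force: 0.0
```

Call:
play_rows(series=[{"x":0,"y":0,"z":0,"wx":0,"wy":0,"wz":0,"grip":0},{"x":0,"y":0,"z":0,"wx":0,"wy":0,"wz":0,"grip":0},{"x":0,"y":0,"z":0,"wx":0,"wy":0,"wz":0,"grip":0},{"x":0,"y":0,"z":0,"wx":0,"wy":0,"wz":0,"grip":0},{"x":0,"y":0,"z":0,"wx":0,"wy":0,"wz":0,"grip":0}])

```text
time: 5.2
tcp_pos: [0.4266, 0.045, 0.0576]
ee_rot: [[0.03, 1.0, -0.0], [1.0, -0.03, 0.0], [-0.0, -0.0, -1.0]]
wrist_force: [-0.2, 0.1, 0.4]
grip_width: -0.0003
gripper_force: 0.0
```

The gripper shut on nothing, so the brush may have been knocked aside. I'll open and look.

Call:
play_rows(series=[{"x":0,"y":0,"z":-1,"wx":0,"wy":0,"wz":0,"grip":0},{"x":0,"y":0,"z":-1,"wx":0,"wy":0,"wz":0,"grip":0},{"x":0,"y":0,"z":-1,"wx":0,"wy":0,"wz":0,"grip":1},{"x":0,"y":0,"z":-1,"wx":0,"wy":0,"wz":0,"grip":1},{"x":0.7,"y":0,"z":-1,"wx":0,"wy":0,"wz":0,"grip":1}])

```text
time: 5.7
tcp_pos: [0.4273, 0.0715, 0.2593]
ee_rot: [[0.034, 0.999, 0.0], [0.999, -0.034, -0.001], [-0.001, 0.0, -1.0]]
wrist_force: [1.8, -0.2, 0.9]
grip_width: 0.0434
gripper_force: 0.0
```

```bash
python3 - <<'E'
from h import *
snap('w3')
P,T=pts('w3');H=P[...,2]
roi=lambda x0,y0,x1,y1:np.pad(np.ones((y1-y0,x1-x0),bool),((y0,480-y1),(x0,640-x1)))
B=(abs(P[...,1]-.03)<.16)&(P[...,0]>.3)&(P[...,0]<.515)&roi(0,0,640,470)
b=B&(H>.049)&(H<.07);rects(b,'stock',T,.057)
rects(B&(H>.043)&(H<.07),'stock+handle',T,.056)
E
```

```text
5.7 [0.4273 0.0715 0.2593] yaw 88.05
stock px [316. 250.] centre mm [425.    8.7] size [204.9  27.7] long axis 88.2
stock+handle px [316. 250.] centre mm [425.    8.8] size [206.4  27.8] long axis 88.2
```

View pics/w3.png

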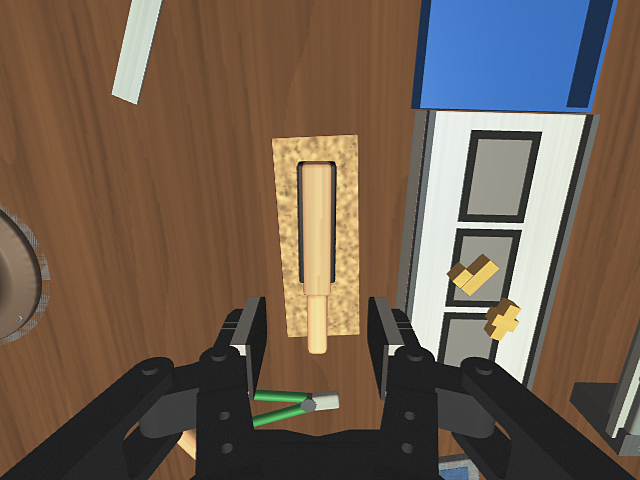

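The brush hasn't moved: its stock runs from (317,163) to (316,295). So the fingers must have closed above or beside it. I'll check the fingertips' real height from the depth image.

```bash
python3 - <<'E'
from h import *
P,T=pts('w3');p,R=T;Q=(P-p)@R
for f in('w3','w2'):
    P,T=pts(f);p,R=T;Q=(P-p)@R
    m=(Q[...,2]<.06)&(Q[...,2]>-.2);ys,xs=np.where(m)
    q=Q[m];print(f,'tip tool z max pct',np.percentile(q[:,2],[90,95,99,99.8]).round(4));
    k=q[:,2]>np.percentile(q[:,2],97);print('tips: x',np.percentile(q[k,0],[5,50,95]).round(3),'y',np.percentile(q[k,1],[5,25,75,95]).round(3))
    print('tip px',ys[k].mean(),np.unique(xs[k])[[0,-1]])
E
```

```text
w3 tip tool z max pct [-0.0431 -0.0289 -0.0126 -0.0071]
tips: x [-0.008  0.007  0.011] y [-0.033 -0.023  0.023  0.033]
tip px 316.78707692307694 [224 409]
w2 tip tool z max pct [-0.0436 -0.0324 -0.0207 -0.0167]
tips: x [-0.009  0.006  0.011] y [-0.049 -0.043  0.043  0.049]
tip px 331.52463054187194 [162 471]
```

By depth, the fingertips sit about 4 mm behind the reported TCP when shut, and about 17 mm behind when open. The text's figure is 25 mm ahead. Scene heights (bed and mat) agree with the TCP reading, so I'll check the tip offset by touching the bench with shut fingers.

Call:
play_rows(series=[{"x":0,"y":-0.95,"z":0.5,"wx":0,"wy":0,"wz":0,"grip":0},{"x":0,"y":-0.95,"z":0.5,"wx":0,"wy":0,"wz":0,"grip":0},{"x":0,"y":0,"z":1,"wx":0,"wy":0,"wz":0,"grip":0},{"x":0,"y":0,"z":1,"wx":0,"wy":0,"wz":0,"grip":0},{"x":0,"y":0,"z":1,"wx":0,"wy":0,"wz":0,"grip":0}])

```text
time: 6.25
tcp_pos: [0.3518, 0.0755, 0.097]
ee_rot: [[0.03, 1.0, 0.003], [1.0, -0.03, 0.0], [0.0, 0.003, -1.0]]
wrist_force: [0.1, 0.1, -0.2]
grip_width: 0.0002
gripper_force: 0.0
```

Call:
play_rows(series=[{"x":0,"y":0,"z":0.8,"wx":0,"wy":0,"wz":0,"grip":0},{"x":0,"y":0,"z":0.4,"wx":0,"wy":0,"wz":0,"grip":0},{"x":0,"y":0,"z":0.1,"wx":0,"wy":0,"wz":0,"grip":0},{"x":0,"y":0,"z":0.1,"wx":0,"wy":0,"wz":0,"grip":0},{"x":0,"y":0,"z":0,"wx":0,"wy":0,"wz":0,"grip":0}])

```text
time: 6.75
tcp_pos: [0.3522, 0.0754, 0.0421]
ee_rot: [[0.03, 1.0, 0.001], [1.0, -0.03, 0.0], [0.0, 0.001, -1.0]]
wrist_force: [-1.1, 0.2, -0.0]
grip_width: -0.0002
gripper_force: 0.0
```

Call:
play_rows(series=[{"x":0,"y":0,"z":0.05,"wx":0,"wy":0,"wz":0,"grip":0},{"x":0,"y":0,"z":0.05,"wx":0,"wy":0,"wz":0,"grip":0},{"x":0,"y":0,"z":0.05,"wx":0,"wy":0,"wz":0,"grip":0},{"x":0,"y":0,"z":0.05,"wx":0,"wy":0,"wz":0,"grip":0},{"x":0,"y":0,"z":0,"wx":0,"wy":0,"wz":0,"grip":0}])

```text
time: 7.25
tcp_pos: [0.3514, 0.0753, 0.0336]
ee_rot: [[0.03, 1.0, -0.0], [1.0, -0.03, -0.0], [-0.0, -0.0, -1.0]]
wrist_force: [-1.0, 0.9, 0.2]
grip_width: -0.0003
gripper_force: 0.0
```

Call:
play_rows(series=[{"x":0,"y":0,"z":0.06,"wx":0,"wy":0,"wz":0,"grip":0},{"x":0,"y":0,"z":0.06,"wx":0,"wy":0,"wz":0,"grip":0},{"x":0,"y":0,"z":0.06,"wx":0,"wy":0,"wz":0,"grip":0},{"x":0,"y":0,"z":0.06,"wx":0,"wy":0,"wz":0,"grip":0},{"x":0,"y":0,"z":0,"wx":0,"wy":0,"wz":0,"grip":0}])

```text
time: 7.75
tcp_pos: [0.3511, 0.0753, 0.0237]
ee_rot: [[0.03, 1.0, -0.001], [1.0, -0.03, -0.0], [-0.0, -0.001, -1.0]]
wrist_force: [0.6, -0.9, -0.7]
grip_width: 0.0001
gripper_force: 0.0
```

Call:
play_rows(series=[{"x":0,"y":0,"z":0.08,"wx":0,"wy":0,"wz":0,"grip":0},{"x":0,"y":0,"z":0.08,"wx":0,"wy":0,"wz":0,"grip":0},{"x":0,"y":0,"z":0.08,"wx":0,"wy":0,"wz":0,"grip":0},{"x":0,"y":0,"z":0.05,"wx":0,"wy":0,"wz":0,"grip":0},{"x":0,"y":0,"z":0,"wx":0,"wy":0,"wz":0,"grip":0}])

```text
time: 8.25
tcp_pos: [0.3512, 0.0753, 0.0121]
ee_rot: [[0.03, 1.0, -0.001], [1.0, -0.03, -0.0], [-0.0, -0.001, -1.0]]
wrist_force: [0.3, -0.1, -0.4]
grip_width: 0.0002
gripper_force: 0.0
```

Call:
play_rows(series=[{"x":0,"y":0,"z":0.05,"wx":0,"wy":0,"wz":0,"grip":0},{"x":0,"y":0,"z":0.05,"wx":0,"wy":0,"wz":0,"grip":0},{"x":0,"y":0,"z":0.05,"wx":0,"wy":0,"wz":0,"grip":0},{"x":0,"y":0,"z":0,"wx":0,"wy":0,"wz":0,"grip":0},{"x":0,"y":0,"z":0,"wx":0,"wy":0,"wz":0,"grip":0}])

```text
time: 8.75
tcp_pos: [0.3515, 0.0753, 0.0064]
ee_rot: [[0.03, 1.0, -0.0], [1.0, -0.03, -0.0], [-0.0, -0.0, -1.0]]
wrist_force: [0.2, 0.2, -1.0]
grip_width: -0.0
gripper_force: 0.0
```

Call:
play_rows(series=[{"x":0,"y":0,"z":0.05,"wx":0,"wy":0,"wz":0,"grip":0},{"x":0,"y":0,"z":0.05,"wx":0,"wy":0,"wz":0,"grip":0},{"x":0,"y":0,"z":0.05,"wx":0,"wy":0,"wz":0,"grip":0},{"x":0,"y":0,"z":0,"wx":0,"wy":0,"wz":0,"grip":0},{"x":0,"y":0,"z":0,"wx":0,"wy":0,"wz":0,"grip":0}])

```text
time: 9.25
tcp_pos: [0.3514, 0.0753, 0.0004]
ee_rot: [[0.03, 1.0, -0.0], [1.0, -0.03, -0.0], [-0.0, -0.0, -1.0]]
wrist_force: [0.2, 0.2, 0.7]
grip_width: -0.0002
gripper_force: 0.0
```

Call:
play_rows(series=[{"x":0,"y":0,"z":0.025,"wx":0,"wy":0,"wz":0,"grip":0},{"x":0,"y":0,"z":0.025,"wx":0,"wy":0,"wz":0,"grip":0},{"x":0,"y":0,"z":0,"wx":0,"wy":0,"wz":0,"grip":0},{"x":0,"y":0,"z":0,"wx":0,"wy":0,"wz":0,"grip":0},{"x":0,"y":0,"z":0,"wx":0,"wy":0,"wz":0,"grip":0}])

```text
time: 9.75
tcp_pos: [0.3515, 0.0753, -0.0016]
ee_rot: [[0.03, 1.0, -0.0], [1.0, -0.03, -0.0], [-0.0, -0.0, -1.0]]
wrist_force: [0.0, 0.7, 0.7]
grip_width: -0.0002
gripper_force: 0.0
```

Call:
play_rows(series=[{"x":0,"y":0,"z":0.025,"wx":0,"wy":0,"wz":0,"grip":0},{"x":0,"y":0,"z":0.025,"wx":0,"wy":0,"wz":0,"grip":0},{"x":0,"y":0,"z":0,"wx":0,"wy":0,"wz":0,"grip":0},{"x":0,"y":0,"z":0,"wx":0,"wy":0,"wz":0,"grip":0},{"x":0,"y":0,"z":0,"wx":0,"wy":0,"wz":0,"grip":0}])

```text
time: 10.25
tcp_pos: [0.3516, 0.0753, -0.0017]
ee_rot: [[0.03, 1.0, -0.002], [1.0, -0.03, -0.0], [-0.0, -0.002, -1.0]]
wrist_force: [-6.6, -0.8, 29.6]
grip_width: 0.0
gripper_force: 14.4
```

Call:
play_rows(series=[{"x":0,"y":0,"z":0.025,"wx":0,"wy":0,"wz":0,"grip":0},{"x":0,"y":0,"z":0,"wx":0,"wy":0,"wz":0,"grip":0},{"x":0,"y":0,"z":0,"wx":0,"wy":0,"wz":0,"grip":0},{"x":0,"y":0,"z":0,"wx":0,"wy":0,"wz":0,"grip":0},{"x":0,"y":0,"z":0,"wx":0,"wy":0,"wz":0,"grip":0}])

```text
time: 10.75
tcp_pos: [0.3517, 0.0754, -0.0018]
ee_rot: [[0.03, 1.0, -0.003], [1.0, -0.03, -0.0], [-0.0, -0.003, -1.0]]
wrist_force: [-10.0, -1.6, 42.2]
grip_width: 0.0
gripper_force: 21.5
```

```bash
python3 -c "
from h import *
s=sense();print(s['tcp_pos'],s['wrist_force'])
p,d=grab_frame('scene');cv2.imwrite('pics/s2.png',cv2.resize(p[150:400,200:500],None,fx=2.5,fy=2.4))"
```

```text
[ 0.3516793   0.07536011 -0.00175263] [-9.96853527 -1.56928296 42.23561552]
```

View pics/s2.png

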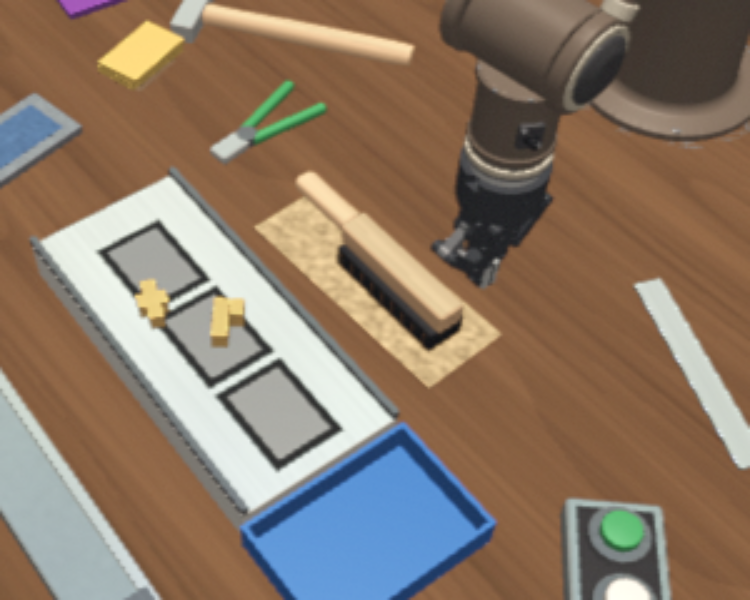

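Contact is at TCP z ≈ −1.8 mm, so the shut tips are 1.8 mm above the TCP reading. Working tip offsets above the TCP are therefore 1.8 mm shut, 2.1 mm at 28 mm opening and 4.8 mm at 50 mm. I'll redo the brush grasp with these.

Call:
play_rows(series=[{"x":0,"y":0,"z":-1,"wx":0,"wy":0,"wz":0,"grip":0.5},{"x":0,"y":0,"z":-1,"wx":0,"wy":0,"wz":0,"grip":1},{"x":0,"y":0,"z":-1,"wx":0,"wy":0,"wz":0,"grip":1},{"x":-0.35,"y":0.95,"z":0,"wx":0,"wy":0,"wz":0,"grip":1},{"x":-0.35,"y":0.94,"z":0,"wx":0,"wy":0,"wz":0,"grip":1}])

```text
time: 11.3
tcp_pos: [0.429, 0.045, 0.119]
ee_rot: [[0.029, 1.0, 0.009], [1.0, -0.029, 0.0], [0.0, 0.008, -1.0]]
wrist_force: [0.1, 1.2, 0.7]
grip_width: 0.0725
gripper_force: 0.0
```

Call:
play_rows(series=[{"x":0,"y":0,"z":0.7,"wx":0,"wy":0,"wz":0,"grip":1},{"x":0,"y":0,"z":0.7,"wx":0,"wy":0,"wz":0,"grip":1},{"x":0,"y":0,"z":0.4,"wx":0,"wy":0,"wz":0,"grip":1},{"x":0,"y":0,"z":0.3,"wx":0,"wy":0,"wz":0,"grip":1},{"x":0,"y":0,"z":0,"wx":0,"wy":0,"wz":0,"grip":1}])

```text
time: 11.8
tcp_pos: [0.4246, 0.045, 0.03]
ee_rot: [[0.03, 1.0, -0.004], [1.0, -0.03, 0.0], [-0.0, -0.004, -1.0]]
wrist_force: [0.7, -0.4, -0.8]
grip_width: 0.0851
gripper_force: 0.0
```

Call:
play_rows(series=[{"x":0,"y":0,"z":0,"wx":0,"wy":0,"wz":0,"grip":0},{"x":0,"y":0,"z":0,"wx":0,"wy":0,"wz":0,"grip":0},{"x":0,"y":0,"z":0,"wx":0,"wy":0,"wz":0,"grip":0},{"x":0,"y":0,"z":0,"wx":0,"wy":0,"wz":0,"grip":0},{"x":0,"y":0,"z":0,"wx":0,"wy":0,"wz":0,"grip":0}])

```text
time: 12.3
tcp_pos: [0.4274, 0.0451, 0.0325]
ee_rot: [[0.03, 1.0, 0.002], [1.0, -0.03, 0.0], [0.0, 0.002, -1.0]]
wrist_force: [-1.3, 0.1, 4.6]
grip_width: 0.0265
gripper_force: 80.1
```

Call:
play_rows(series=[{"x":0,"y":0,"z":0,"wx":0,"wy":0,"wz":0,"grip":0},{"x":0,"y":0,"z":0,"wx":0,"wy":0,"wz":0,"grip":0},{"x":0,"y":0,"z":0,"wx":0,"wy":0,"wz":0,"grip":0},{"x":0,"y":0,"z":0,"wx":0,"wy":0,"wz":0,"grip":0},{"x":0,"y":0,"z":0,"wx":0,"wy":0,"wz":0,"grip":0}])

```text
time: 12.8
tcp_pos: [0.4274, 0.0451, 0.0325]
ee_rot: [[0.03, 1.0, 0.002], [1.0, -0.03, 0.0], [0.0, 0.002, -1.0]]
wrist_force: [-0.5, 0.2, 5.6]
grip_width: 0.0266
gripper_force: 80.1
```

Call:
play_rows(series=[{"x":0,"y":0,"z":-0.5,"wx":0,"wy":0,"wz":0,"grip":0},{"x":0,"y":0,"z":-0.75,"wx":0,"wy":0,"wz":0,"grip":0},{"x":0,"y":0,"z":-1,"wx":0,"wy":0,"wz":0,"grip":0},{"x":0,"y":0,"z":-1,"wx":0,"wy":0,"wz":0,"grip":0},{"x":0,"y":0,"z":0,"wx":0,"wy":0,"wz":0.5,"grip":0}], squeeze=100)

```text
time: 13.3
tcp_pos: [0.4308, 0.0451, 0.1669]
ee_rot: [[0.084, 0.996, 0.012], [0.996, -0.084, 0.0], [0.001, 0.012, -1.0]]
wrist_force: [1.5, -0.7, -1.1]
grip_width: 0.0259
gripper_force: 99.1
```

Call:
play_rows(series=[{"x":0,"y":0,"z":0,"wx":0,"wy":0,"wz":1,"grip":0},{"x":0,"y":0,"z":0,"wx":0,"wy":0,"wz":1,"grip":0},{"x":0,"y":0,"z":0,"wx":0,"wy":0,"wz":1,"grip":0},{"x":0,"y":0,"z":0,"wx":0,"wy":0,"wz":1,"grip":0},{"x":0,"y":0,"z":0,"wx":0,"wy":0,"wz":1,"grip":0}])

```text
time: 13.8
tcp_pos: [0.4254, 0.0451, 0.1609]
ee_rot: [[0.574, 0.819, -0.001], [0.819, -0.574, 0.0], [-0.001, -0.001, -1.0]]
wrist_force: [0.2, 0.4, -2.3]
grip_width: 0.0257
gripper_force: 99.0
```

Call:
play_rows(series=[{"x":0,"y":0,"z":0,"wx":0,"wy":0,"wz":1,"grip":0},{"x":0,"y":0,"z":0,"wx":0,"wy":0,"wz":1,"grip":0},{"x":0,"y":0,"z":0,"wx":0,"wy":0,"wz":1,"grip":0},{"x":0,"y":0,"z":0,"wx":0,"wy":0,"wz":1,"grip":0},{"x":0,"y":0,"z":0,"wx":0,"wy":0,"wz":1,"grip":0}])

```text
time: 14.3
tcp_pos: [0.4254, 0.045, 0.1608]
ee_rot: [[0.906, 0.423, -0.001], [0.423, -0.906, 0.0], [-0.001, -0.001, -1.0]]
wrist_force: [-0.2, 0.2, -1.6]
grip_width: 0.0258
gripper_force: 99.0
```

Call:
play_rows(series=[{"x":0,"y":0,"z":0,"wx":0,"wy":0,"wz":1,"grip":0},{"x":0,"y":0,"z":0,"wx":0,"wy":0,"wz":1,"grip":0},{"x":0,"y":0,"z":0,"wx":0,"wy":0,"wz":1,"grip":0},{"x":0,"y":0,"z":0,"wx":0,"wy":0,"wz":1,"grip":0},{"x":0,"y":0,"z":0,"wx":0,"wy":0,"wz":0.8,"grip":0}])

```text
time: 14.8
tcp_pos: [0.4254, 0.045, 0.1609]
ee_rot: [[0.998, -0.066, -0.001], [-0.066, -0.998, -0.0], [-0.001, 0.0, -1.0]]
wrist_force: [-0.6, -0.3, -1.1]
grip_width: 0.0269
gripper_force: 99.0
```

Call:
play_rows(series=[{"x":0.5,"y":0.5,"z":0,"wx":0,"wy":0,"wz":0,"grip":0},{"x":0.6,"y":0.6,"z":0,"wx":0,"wy":0,"wz":0,"grip":0},{"x":0.6,"y":0.6,"z":0,"wx":0,"wy":0,"wz":0,"grip":0},{"x":0.6,"y":0.6,"z":0,"wx":0,"wy":0,"wz":0,"grip":0},{"x":0.6,"y":0.6,"z":0,"wx":0,"wy":0,"wz":0,"grip":0}])

```text
time: 15.3
tcp_pos: [0.5349, -0.0788, 0.1607]
ee_rot: [[0.998, -0.062, -0.001], [-0.062, -0.998, 0.0], [-0.001, -0.0, -1.0]]
wrist_force: [-0.1, 0.2, -1.6]
grip_width: 0.0261
gripper_force: 99.1
```

Call:
play_rows(series=[{"x":0.6,"y":0.6,"z":0,"wx":0,"wy":0,"wz":0,"grip":0},{"x":0.5,"y":0.5,"z":0,"wx":0,"wy":0,"wz":0,"grip":0},{"x":0.3,"y":0.25,"z":0,"wx":0,"wy":0,"wz":0,"grip":0},{"x":0,"y":0,"z":0,"wx":0,"wy":0,"wz":0,"grip":0},{"x":0,"y":0,"z":0,"wx":0,"wy":0,"wz":0,"grip":0}])

```text
time: 15.8
tcp_pos: [0.5862, -0.1348, 0.1604]
ee_rot: [[0.998, -0.062, -0.003], [-0.062, -0.998, 0.001], [-0.003, -0.001, -1.0]]
wrist_force: [-0.4, -0.3, -1.8]
grip_width: 0.0262
gripper_force: 99.1
```

```bash
python3 - <<'E'
from h import *
P,T,d=snap('w4')
goto((.5889,-.1348,.150),-3.5)
p,d=grab_frame('scene');cv2.imwrite('pics/s3.png',np.hstack([cv2.resize(p[180:420,180:420],(400,400)),cv2.resize(P,(400,400))]))
E
```

```text
15.8 [ 0.5862 -0.1348  0.1604] yaw -3.57
shift units [0.07 0.01 0.26] turn [-0.01  0.03 -0.01]
```

View pics/s3.png

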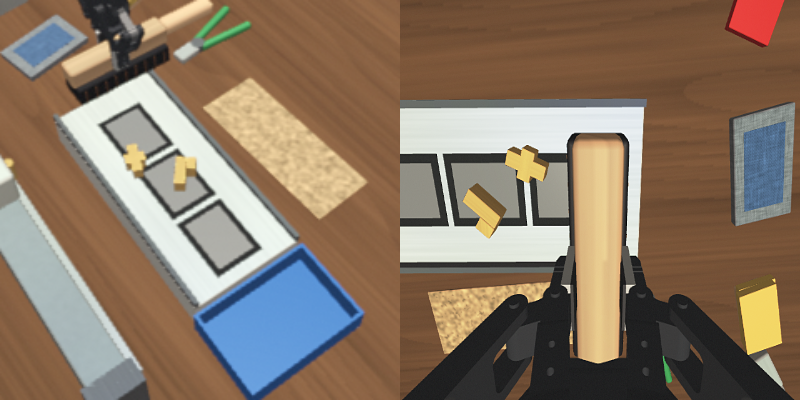

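The brush is held level across the bed, behind both offcuts. I'll check its position along its length within the hand.

```bash
python3 - <<'E'
from h import *
P,T=pts('w4');Q=(P-T[0])@T[1];I=cv2.imread('pics/w4.png').astype(int)
m=(abs(Q[...,1])<.03)&(Q[...,2]<.03)&(Q[...,2]>-.05)&(I[...,2]>110)&(I[...,2]-I[...,0]>40)&(Q[...,0]>.02)
q=Q[m];print('stock x max',np.percentile(q[:,0],[98,99.8]).round(4),'z',np.percentile(q[:,2],[2,50,98]).round(4))
for a in(.025,.04,.055):
    k=abs(q[:,0]-a)<.005;print(a,'y',np.percentile(q[k,1],[1,99]).round(4))
e=(abs(Q[...,1])<.03)&(Q[...,2]>-.03)&(Q[...,2]<.06)&(Q[...,0]>.04)&(I.max(-1)<60);print('bristle',np.percentile(Q[e],[2,98],axis=0).round(4))
O,my,mx=np.array([.5968,-.0051]),np.array([.061,.998]),np.array([.998,-.061])
print('machine TCP',(T[0][:2]-O)@mx,(T[0][:2]-O)@my)
E
```

```text
stock x max [0.0651 0.0657] z [-0.0256 -0.0243 -0.0209]
0.025 y [-0.0132  0.0137]
0.04 y [-0.0131  0.0137]
0.055 y [-0.0131  0.0137]
bristle [[ 0.0408 -0.0195  0.001 ]
 [ 0.0627  0.0198  0.0224]]
machine TCP -0.0026643843678028287 -0.13004566644956664
```

Call:
play_rows(series=[{"x":0.11,"y":0,"z":0.6,"wx":0,"wy":0,"wz":0,"grip":0},{"x":0,"y":0,"z":0.6,"wx":0,"wy":0,"wz":0,"grip":0},{"x":0,"y":0,"z":0.5,"wx":0,"wy":0,"wz":0,"grip":0},{"x":0,"y":0,"z":0.3,"wx":0,"wy":0,"wz":0,"grip":0},{"x":0,"y":0,"z":0.1,"wx":0,"wy":0,"wz":0,"grip":0}])

```text
time: 16.4
tcp_pos: [0.5901, -0.1344, 0.0759]
ee_rot: [[0.998, -0.061, -0.003], [-0.061, -0.998, 0.001], [-0.003, -0.001, -1.0]]
wrist_force: [-0.2, -0.0, -1.3]
grip_width: 0.0259
gripper_force: 99.0
```

Call:
play_rows(series=[{"x":0,"y":0,"z":0,"wx":0,"wy":0,"wz":0,"grip":0},{"x":0,"y":0,"z":0,"wx":0,"wy":0,"wz":0,"grip":0},{"x":0,"y":0,"z":0,"wx":0,"wy":0,"wz":0,"grip":0},{"x":0,"y":0,"z":0,"wx":0,"wy":0,"wz":0,"grip":0},{"x":0,"y":0,"z":0,"wx":0,"wy":0,"wz":0,"grip":0}])

```text
time: 16.9
tcp_pos: [0.5923, -0.1357, 0.0782]
ee_rot: [[0.998, -0.062, 0.001], [-0.062, -0.998, -0.0], [0.001, 0.0, -1.0]]
wrist_force: [0.9, 0.3, -1.9]
grip_width: 0.0263
gripper_force: 99.0
```

```bash
python3 - <<'E'
from h import *
s=sense();O,my,mx=np.array([.5968,-.0051]),np.array([.061,.998]),np.array([.998,-.061])
T=s['tcp_pos'];print(T,(T[:2]-O)@mx,(T[:2]-O)@my,s['wrist_force'])
e=O+.002*mx+.152*my;goto((e[0],e[1],.0765),-3.5)
E
```

```text
[ 0.59228489 -0.13570553  0.07819261] 0.0034608594001222146 -0.13061974374788368 [ 0.90190777  0.33954503 -1.89776721]
shift units [-0.04 -7.07  0.04] turn [ 0.   -0.01 -0.01]
```

Call:
play_rows(series=[{"x":-0.03,"y":-0.1,"z":0.04,"wx":0,"wy":0,"wz":0,"grip":0},{"x":0,"y":-0.2,"z":0,"wx":0,"wy":0,"wz":0,"grip":0},{"x":0,"y":-0.3,"z":0,"wx":0,"wy":0,"wz":0,"grip":0},{"x":0,"y":-0.3,"z":0,"wx":0,"wy":0,"wz":0,"grip":0},{"x":0,"y":-0.3,"z":0,"wx":0,"wy":0,"wz":0,"grip":0}])

```text
time: 17.4
tcp_pos: [0.5936, -0.0863, 0.0758]
ee_rot: [[0.998, -0.061, -0.0], [-0.061, -0.998, -0.0], [-0.0, 0.0, -1.0]]
wrist_force: [-0.4, -0.8, -2.0]
grip_width: 0.026
gripper_force: 99.2
```

Call:
play_rows(series=[{"x":0,"y":-0.3,"z":0,"wx":0,"wy":0,"wz":0,"grip":0},{"x":0,"y":-0.3,"z":0,"wx":0,"wy":0,"wz":0,"grip":0},{"x":0,"y":-0.3,"z":0,"wx":0,"wy":0,"wz":0,"grip":0},{"x":0,"y":-0.3,"z":0,"wx":0,"wy":0,"wz":0,"grip":0},{"x":0,"y":-0.3,"z":0,"wx":0,"wy":0,"wz":0,"grip":0}])

```text
time: 17.9
tcp_pos: [0.5972, -0.0269, 0.0759]
ee_rot: [[0.998, -0.062, -0.0], [-0.062, -0.998, -0.0], [-0.0, 0.0, -1.0]]
wrist_force: [-0.4, -1.6, -1.6]
grip_width: 0.0263
gripper_force: 99.2
```

Call:
play_rows(series=[{"x":0,"y":-0.3,"z":0,"wx":0,"wy":0,"wz":0,"grip":0},{"x":0,"y":-0.3,"z":0,"wx":0,"wy":0,"wz":0,"grip":0},{"x":0,"y":-0.3,"z":0,"wx":0,"wy":0,"wz":0,"grip":0},{"x":0,"y":-0.3,"z":0,"wx":0,"wy":0,"wz":0,"grip":0},{"x":0,"y":-0.3,"z":0,"wx":0,"wy":0,"wz":0,"grip":0}])

```text
time: 18.4
tcp_pos: [0.6011, 0.0332, 0.0759]
ee_rot: [[0.998, -0.062, 0.0], [-0.062, -0.998, 0.0], [0.0, -0.0, -1.0]]
wrist_force: [-0.4, -2.1, -2.8]
grip_width: 0.0261
gripper_force: 99.2
```

```bash
python3 - <<'E'
from h import *
s=sense();O,my,mx=np.array([.5968,-.0051]),np.array([.061,.998]),np.array([.998,-.061])
T=s['tcp_pos'];print(T,(T[:2]-O)@mx,(T[:2]-O)@my,s['wrist_force'])
e=O+.002*mx+.152*my;goto((e[0],e[1],.0765),-3.5)
E
```

```text
[0.60113826 0.03322177 0.07587045] 0.001991956347648859 0.038509755855127906 [-0.40145256 -2.14307054 -2.8330796 ]
shift units [-0.   -2.84 -0.02] turn [-0.   -0.   -0.01]
```

Call:
play_rows(series=[{"x":0,"y":-0.3,"z":0,"wx":0,"wy":0,"wz":0,"grip":0},{"x":0,"y":-0.3,"z":0,"wx":0,"wy":0,"wz":0,"grip":0},{"x":0,"y":-0.3,"z":0,"wx":0,"wy":0,"wz":0,"grip":0},{"x":0,"y":-0.3,"z":0,"wx":0,"wy":0,"wz":0,"grip":0},{"x":0,"y":-0.3,"z":0,"wx":0,"wy":0,"wz":0,"grip":0}])

```text
time: 18.9
tcp_pos: [0.6047, 0.0931, 0.0759]
ee_rot: [[0.998, -0.062, -0.0], [-0.062, -0.998, -0.0], [-0.0, 0.0, -1.0]]
wrist_force: [-0.0, -1.5, -1.6]
grip_width: 0.0266
gripper_force: 99.2
```

Call:
play_rows(series=[{"x":0,"y":-0.3,"z":0,"wx":0,"wy":0,"wz":0,"grip":0},{"x":0,"y":-0.3,"z":0,"wx":0,"wy":0,"wz":0,"grip":0},{"x":0,"y":-0.3,"z":0,"wx":0,"wy":0,"wz":0,"grip":0},{"x":0,"y":-0.3,"z":0,"wx":0,"wy":0,"wz":0,"grip":0},{"x":0,"y":-0.2,"z":0,"wx":0,"wy":0,"wz":0,"grip":0}])

```text
time: 19.4
tcp_pos: [0.6082, 0.1498, 0.0759]
ee_rot: [[0.998, -0.061, 0.0], [-0.061, -0.998, 0.001], [0.0, -0.001, -1.0]]
wrist_force: [-0.9, -0.5, -1.4]
grip_width: 0.0262
gripper_force: 99.1
```

Call:
play_rows(series=[{"x":0,"y":-0.1,"z":0,"wx":0,"wy":0,"wz":0,"grip":0},{"x":0,"y":0,"z":0,"wx":0,"wy":0,"wz":0,"grip":0},{"x":0,"y":0,"z":0,"wx":0,"wy":0,"wz":0,"grip":0},{"x":0,"y":0,"z":-0.4,"wx":0,"wy":0,"wz":0,"grip":0},{"x":0,"y":0,"z":-0.8,"wx":0,"wy":0,"wz":0,"grip":0}])

```text
time: 19.9
tcp_pos: [0.6056, 0.1509, 0.1219]
ee_rot: [[0.998, -0.063, -0.007], [-0.063, -0.998, -0.001], [-0.007, 0.002, -1.0]]
wrist_force: [-0.2, 0.2, -2.2]
grip_width: 0.0259
gripper_force: 99.2
```

Call:
play_rows(series=[{"x":0,"y":0,"z":-1,"wx":0,"wy":0,"wz":0,"grip":0},{"x":-0.3,"y":0.3,"z":-0.5,"wx":0,"wy":0,"wz":0,"grip":0},{"x":-0.5,"y":0.4,"z":0,"wx":0,"wy":0,"wz":0,"grip":0},{"x":-0.8,"y":0.4,"z":0,"wx":0,"wy":0,"wz":0,"grip":0},{"x":-0.8,"y":0.4,"z":0,"wx":0,"wy":0,"wz":0,"grip":0}])

```text
time: 20.4
tcp_pos: [0.5085, 0.0971, 0.1856]
ee_rot: [[0.998, -0.063, 0.002], [-0.063, -0.998, 0.0], [0.002, -0.0, -1.0]]
wrist_force: [0.6, -0.8, -1.6]
grip_width: 0.0261
gripper_force: 99.2
```

```bash
python3 - <<'E'
from h import *
s=sense();print(s['tcp_pos']);goto((.4265,.045,.15),88.2);p,d=grab_frame('scene');cv2.imwrite('pics/s4.png',cv2.resize(p[200:430,180:440],None,fx=2.4,fy=2.4))
E
```

```text
[0.50852365 0.0970862  0.18555688]
shift units [-1.97  1.43  0.88] turn [  0.02  -0.02 -15.3 ]
```

View pics/s4.png

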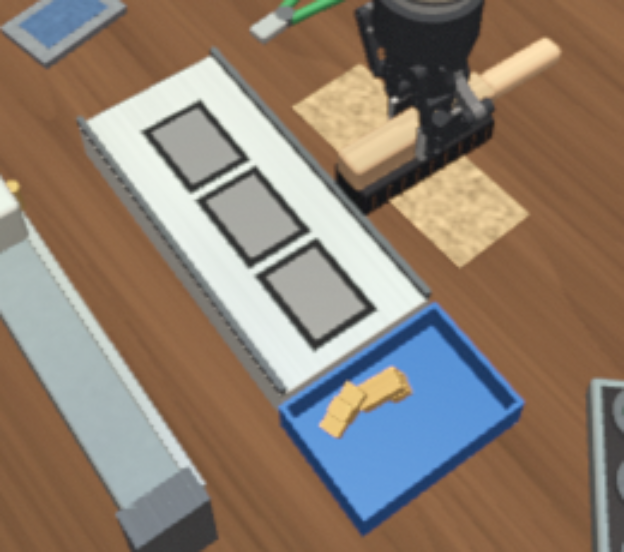

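The bed is clear and both offcuts are in the tray, at crop (345,405) and (385,390). Now the brush goes back to its mat.

Call:
play_rows(series=[{"x":-0.6,"y":0.43,"z":0,"wx":0,"wy":0,"wz":0,"grip":0},{"x":-0.7,"y":0.5,"z":0,"wx":0,"wy":0,"wz":0,"grip":0},{"x":-0.67,"y":0.5,"z":0,"wx":0,"wy":0,"wz":0,"grip":0},{"x":0,"y":0,"z":0,"wx":0,"wy":0,"wz":-0.5,"grip":0},{"x":0,"y":0,"z":0,"wx":0,"wy":0,"wz":-1,"grip":0}])

```text
time: 20.95
tcp_pos: [0.4262, 0.045, 0.185]
ee_rot: [[0.995, 0.097, 0.002], [0.097, -0.995, -0.0], [0.002, 0.0, -1.0]]
wrist_force: [-0.1, 0.9, -1.0]
grip_width: 0.0257
gripper_force: 99.4
```

Call:
play_rows(series=[{"x":0,"y":0,"z":0,"wx":0,"wy":0,"wz":-1,"grip":0},{"x":0,"y":0,"z":0,"wx":0,"wy":0,"wz":-1,"grip":0},{"x":0,"y":0,"z":0,"wx":0,"wy":0,"wz":-1,"grip":0},{"x":0,"y":0,"z":0,"wx":0,"wy":0,"wz":-1,"grip":0},{"x":0,"y":0,"z":0,"wx":0,"wy":0,"wz":-1,"grip":0}])

```text
time: 21.45
tcp_pos: [0.4272, 0.0455, 0.1852]
ee_rot: [[0.813, 0.583, 0.002], [0.583, -0.813, 0.0], [0.001, 0.001, -1.0]]
wrist_force: [0.3, -0.0, -3.2]
grip_width: 0.0259
gripper_force: 99.3
```

Call:
play_rows(series=[{"x":0,"y":0,"z":0,"wx":0,"wy":0,"wz":-1,"grip":0},{"x":0,"y":0,"z":0,"wx":0,"wy":0,"wz":-1,"grip":0},{"x":0,"y":0,"z":0,"wx":0,"wy":0,"wz":-1,"grip":0},{"x":0,"y":0,"z":0,"wx":0,"wy":0,"wz":-1,"grip":0},{"x":0,"y":0,"z":0,"wx":0,"wy":0,"wz":-1,"grip":0}])

```text
time: 21.95
tcp_pos: [0.4272, 0.0455, 0.1851]
ee_rot: [[0.412, 0.911, 0.002], [0.911, -0.412, 0.0], [0.001, 0.002, -1.0]]
wrist_force: [0.4, -0.4, -1.7]
grip_width: 0.0261
gripper_force: 99.3
```

Call:
play_rows(series=[{"x":0,"y":0,"z":0,"wx":0,"wy":0,"wz":-1,"grip":0},{"x":0,"y":0,"z":0,"wx":0,"wy":0,"wz":-1,"grip":0},{"x":0,"y":0,"z":0,"wx":0,"wy":0,"wz":-1,"grip":0},{"x":0,"y":0,"z":0,"wx":0,"wy":0,"wz":-0.8,"grip":0},{"x":0,"y":0,"z":0,"wx":0,"wy":0,"wz":0,"grip":0}])

```text
time: 22.45
tcp_pos: [0.4272, 0.0455, 0.185]
ee_rot: [[0.031, 1.0, 0.002], [1.0, -0.031, 0.0], [0.0, 0.002, -1.0]]
wrist_force: [0.1, 0.2, -1.6]
grip_width: 0.0261
gripper_force: 99.3
```

```bash
python3 - <<'E'
from h import *
s=sense();print(s['tcp_pos']);goto((.4270,.045,.0345),88.2)
E
```

```text
[0.42716232 0.04554206 0.18500178]
shift units [-0.01 -0.01  3.76] turn [ 0.02 -0.    0.  ]
```

Call:
play_rows(series=[{"x":0,"y":0,"z":0.7,"wx":0,"wy":0,"wz":0,"grip":0},{"x":0,"y":0,"z":0.9,"wx":0,"wy":0,"wz":0,"grip":0},{"x":0,"y":0,"z":0.9,"wx":0,"wy":0,"wz":0,"grip":0},{"x":0,"y":0,"z":0.6,"wx":0,"wy":0,"wz":0,"grip":0},{"x":0,"y":0,"z":0.3,"wx":0,"wy":0,"wz":0,"grip":0}])

```text
time: 22.95
tcp_pos: [0.4253, 0.0456, 0.0463]
ee_rot: [[0.033, 0.999, -0.003], [0.999, -0.033, 0.0], [-0.0, -0.003, -1.0]]
wrist_force: [-0.2, 0.6, -2.4]
grip_width: 0.0264
gripper_force: 99.4
```

Call:
play_rows(series=[{"x":0,"y":0,"z":0.15,"wx":0,"wy":0,"wz":0,"grip":0},{"x":0,"y":0,"z":0.1,"wx":0,"wy":0,"wz":0,"grip":0},{"x":0,"y":0,"z":0.1,"wx":0,"wy":0,"wz":0,"grip":0},{"x":0,"y":0,"z":0,"wx":0,"wy":0,"wz":0,"grip":0},{"x":0,"y":0,"z":0,"wx":0,"wy":0,"wz":0,"grip":0}])

```text
time: 23.45
tcp_pos: [0.4274, 0.0458, 0.0346]
ee_rot: [[0.031, 1.0, 0.001], [1.0, -0.031, -0.0], [0.0, 0.001, -1.0]]
wrist_force: [1.2, -0.3, -1.9]
grip_width: 0.0264
gripper_force: 99.4
```

Call:
play_rows(series=[{"x":0,"y":0,"z":0.04,"wx":0,"wy":0,"wz":0,"grip":0},{"x":0,"y":0,"z":0,"wx":0,"wy":0,"wz":0,"grip":0.5},{"x":0,"y":0,"z":0,"wx":0,"wy":0,"wz":0,"grip":1},{"x":0,"y":0,"z":0,"wx":0,"wy":0,"wz":0,"grip":1},{"x":0,"y":0,"z":0,"wx":0,"wy":0,"wz":0,"grip":1}])

```text
time: 23.95
tcp_pos: [0.4269, 0.0458, 0.0324]
ee_rot: [[0.03, 1.0, 0.0], [1.0, -0.03, -0.0], [-0.0, 0.0, -1.0]]
wrist_force: [-0.6, -0.7, -0.7]
grip_width: 0.0819
gripper_force: 0.0
```

Call:
play_rows(series=[{"x":0,"y":0,"z":-0.5,"wx":0,"wy":0,"wz":0,"grip":1},{"x":0,"y":0,"z":-1,"wx":0,"wy":0,"wz":0,"grip":1},{"x":0,"y":0,"z":-1,"wx":0,"wy":0,"wz":0,"grip":1},{"x":-0.3,"y":0,"z":-1,"wx":0,"wy":0,"wz":0,"grip":1},{"x":-0.7,"y":0,"z":-0.8,"wx":0,"wy":0,"wz":0,"grip":1}])

```text
time: 24.45
tcp_pos: [0.4262, 0.0065, 0.2069]
ee_rot: [[0.028, 1.0, 0.003], [1.0, -0.028, 0.0], [0.001, 0.003, -1.0]]
wrist_force: [1.1, -0.7, 0.2]
grip_width: 0.0854
gripper_force: 0.0
```

```bash
python3 - <<'E'
from h import *
snap('w5');P,T=pts('w5');H=P[...,2]
B=(abs(P[...,1]-.03)<.16)&(P[...,0]>.3)&(P[...,0]<.515)
B[470:]=0
rects(B&(H>.043)&(H<.07),'stock+handle',T,.056);goto((.429,-.355,.25),15)
E
```

```text
24.45 [0.4262 0.0065 0.2069] yaw 88.42
stock+handle px [316. 194.] centre mm [425.8   8.1] size [204.6  27.7] long axis 88.2
stock+handle px [414. 342.] centre mm [ 512.3 -111.8] size [ 5.  34.2] long axis 90.1
shift units [-8.93  0.25 -0.91] turn [ 0.13 -0.04 12.22]
```

Brush is back upright on its mat. On to the stack.

Call:
play_rows(series=[{"x":-1,"y":0,"z":-0.3,"wx":0,"wy":0,"wz":0,"grip":1},{"x":-1,"y":0,"z":-0.3,"wx":0,"wy":0,"wz":0,"grip":1},{"x":-1,"y":0,"z":-0.3,"wx":0,"wy":0,"wz":0,"grip":1},{"x":-1,"y":0,"z":0,"wx":0,"wy":0,"wz":0,"grip":1},{"x":-1,"y":0,"z":0,"wx":0,"wy":0,"wz":0,"grip":1}])

```text
time: 25.0
tcp_pos: [0.4194, -0.1958, 0.2408]
ee_rot: [[0.031, 1.0, 0.002], [1.0, -0.031, -0.001], [-0.001, 0.002, -1.0]]
wrist_force: [0.3, -0.1, -0.5]
grip_width: 0.0851
gripper_force: 0.0
```

Call:
play_rows(series=[{"x":-1,"y":0.1,"z":0,"wx":0,"wy":0,"wz":0,"grip":1},{"x":-1,"y":0.1,"z":0,"wx":0,"wy":0,"wz":0,"grip":1},{"x":-1,"y":0,"z":0,"wx":0,"wy":0,"wz":0,"grip":1},{"x":-0.9,"y":0,"z":0,"wx":0,"wy":0,"wz":0,"grip":1},{"x":0,"y":0,"z":0,"wx":0,"wy":0,"wz":1,"grip":1}])

```text
time: 25.5
tcp_pos: [0.4224, -0.3547, 0.24]
ee_rot: [[0.141, 0.99, 0.0], [0.99, -0.141, -0.003], [-0.002, 0.001, -1.0]]
wrist_force: [0.1, 0.6, 0.7]
grip_width: 0.0853
gripper_force: 0.0
```

Call:
play_rows(series=[{"x":0,"y":0,"z":0,"wx":0,"wy":0,"wz":1,"grip":1},{"x":0,"y":0,"z":0,"wx":0,"wy":0,"wz":1,"grip":1},{"x":0,"y":0,"z":0,"wx":0,"wy":0,"wz":1,"grip":1},{"x":0,"y":0,"z":0,"wx":0,"wy":0,"wz":1,"grip":1},{"x":0,"y":0,"z":0,"wx":0,"wy":0,"wz":1,"grip":1}])

```text
time: 26.0
tcp_pos: [0.4225, -0.3501, 0.2397]
ee_rot: [[0.616, 0.788, -0.001], [0.788, -0.616, 0.001], [0.0, -0.001, -1.0]]
wrist_force: [0.7, 0.5, 0.1]
grip_width: 0.0856
gripper_force: 0.0
```

Call:
play_rows(series=[{"x":0,"y":0,"z":0,"wx":0,"wy":0,"wz":1,"grip":1},{"x":0,"y":0,"z":0,"wx":0,"wy":0,"wz":1,"grip":1},{"x":0,"y":0,"z":0,"wx":0,"wy":0,"wz":1,"grip":1},{"x":0,"y":0,"z":0,"wx":0,"wy":0,"wz":1,"grip":1},{"x":0,"y":0,"z":0,"wx":0,"wy":0,"wz":1,"grip":1}])

```text
time: 26.5
tcp_pos: [0.4225, -0.35, 0.2397]
ee_rot: [[0.927, 0.375, -0.0], [0.375, -0.927, 0.0], [-0.0, -0.001, -1.0]]
wrist_force: [-0.8, 0.3, -0.1]
grip_width: 0.0848
gripper_force: 0.0
```

Call:
play_rows(series=[{"x":0,"y":0,"z":0,"wx":0,"wy":0,"wz":1,"grip":1},{"x":0,"y":0,"z":0,"wx":0,"wy":0,"wz":0.2,"grip":1},{"x":0,"y":0,"z":0,"wx":0,"wy":0,"wz":0,"grip":1},{"x":0,"y":0,"z":0,"wx":0,"wy":0,"wz":0,"grip":1},{"x":0,"y":0,"z":0,"wx":0,"wy":0,"wz":0,"grip":1}])

```text
time: 27.0
tcp_pos: [0.4226, -0.3502, 0.2402]
ee_rot: [[0.965, 0.261, -0.0], [0.261, -0.965, 0.0], [-0.0, -0.0, -1.0]]
wrist_force: [0.2, -0.6, 0.3]
grip_width: 0.0852
gripper_force: 0.0
```

```bash
python3 - <<'E'
from h import *
I,T,d=snap('w6');P,T=pts('w6');H=P[...,2];h=cv2.cvtColor(I,cv2.COLOR_BGR2HSV)
y=cv2.inRange(h,(18,90,120),(34,255,255))>0
B=y&(abs(P[...,0]-.43)<.08)&(abs(P[...,1]+.355)<.08)&(H>.008)
print('z',np.percentile(H[B],[5,25,50,75,95]).round(4));zt=np.median(H[B])
tp=B&(abs(H-zt)<.004);rects(tp,'top',T,zt);
f=cv2.inRange(h,(95,50,40),(125,255,220))>0
F=f&(abs(P[...,0]-.588)<.1)&(abs(P[...,1]+.347)<.1);print('felt z',np.median(H[F]));rects(F,'outline',T,np.median(H[F]),200)
E
```

```text
27.0 [ 0.4226 -0.3502  0.2402] yaw 15.11
z [0.0248 0.0335 0.0341 0.0346 0.0355]
top px [321. 225.] centre mm [ 411.1 -360.1] size [44.3 49.3] long axis 105.1
felt z 0.0125526607280953
outline px [361.  35.] centre mm [ 577.9 -349.2] size [59.1 50.1] long axis 8.3
```

View pics/w6.png

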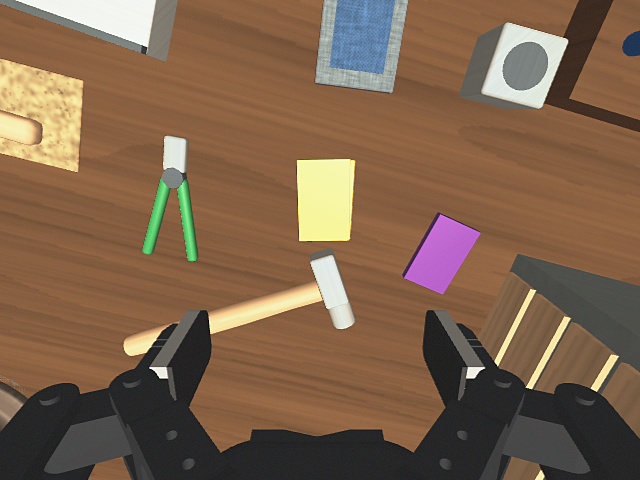

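The stack is at (325,200), with the hammer close by at (325,280) and the purple look-alike at (440,255). The colour mask clipped the plate's top face, so I'll redo the measurement by height.

```bash
python3 - <<'E'
from h import *
I=cv2.imread('pics/w6.png');P,T=pts('w6');H=P[...,2]
R=np.zeros(H.shape,bool);R[145:255,285:365]=1
t=R&(H>.029)&(H<.04);print(np.percentile(H[t],[10,50,90]).round(4));rects(t,'top',T,np.median(H[t]))
l=R&(H>.008)&(H<.04);rects(l,'all',T,.034);rects(R&(H>.012)&(H<.0285),'low',T,.024,10)
for v in(180,200,220):print(v,I[v,340:360,2].tolist(),(H[v,340:360]*1000).round(0).tolist())
goto((.429,-.357,.1),15.1)
E
```

```text
[0.0331 0.0341 0.0351]
top px [323. 199.] centre mm [ 428.  -355.3] size [80.1 49.8] long axis 15.9
all px [325. 198.] centre mm [ 428.7 -356.8] size [80. 54.] long axis 15.1
low px [351. 185.] centre mm [ 434.  -382.6] size [79.2  4. ] long axis 15.6
low px [328. 253.] centre mm [ 374.5 -372.7] size [ 4.4 15.5] long axis 105.1
180 [247, 247, 247, 247, 247, 247, 247, 247, 247, 247, 247, 248, 252, 253, 143, 125, 132, 132, 133, 132] [34.0, 33.0, 33.0, 35.0, 35.0, 33.0, 33.0, 33.0, 34.0, 35.0, 24.0, 25.0, 23.0, 23.0, -0.0, -0.0, -1.0, 0.0, -1.0, -0.0]
200 [247, 247, 247, 247, 247, 247, 247, 247, 248, 245, 249, 255, 209, 128, 132, 136, 135, 136, 136, 137] [33.0, 34.0, 33.0, 33.0, 34.0, 34.0, 33.0, 35.0, 34.0, 34.0, 24.0, 24.0, 0.0, 0.0, -0.0, 0.0, 1.0, 0.0, 0.0, -1.0]
220 [247, 247, 247, 247, 247, 247, 247, 247, 248, 244, 255, 166, 135, 145, 151, 148, 149, 150, 151, 150] [34.0, 33.0, 33.0, 35.0, 34.0, 35.0, 34.0, 34.0, 35.0, 24.0, 24.0, -0.0, -1.0, 0.0, 0.0, -0.0, -1.0, -0.0, 0.0, 1.0]
shift units [0.11 0.21 3.51] turn [-0.  0. -0.]
```

Two plates: the top face is at 34 mm, centred at (428.0, −355.3) with yaw 15.9°. The lower plate sits about 3 mm to the −y side. Grasping the top one.

Call:
play_rows(series=[{"x":0.1,"y":0.16,"z":0.8,"wx":0,"wy":0,"wz":-0.13,"grip":1},{"x":0,"y":0,"z":1,"wx":0,"wy":0,"wz":0,"grip":1},{"x":0,"y":0,"z":1,"wx":0,"wy":0,"wz":0,"grip":1},{"x":0,"y":0,"z":1,"wx":0,"wy":0,"wz":0,"grip":1},{"x":0,"y":0,"z":0.6,"wx":0,"wy":0,"wz":0,"grip":1}], squeeze=60)

```text
time: 27.55
tcp_pos: [0.4265, -0.3538, 0.061]
ee_rot: [[0.962, 0.273, -0.003], [0.273, -0.962, 0.003], [-0.002, -0.004, -1.0]]
wrist_force: [0.0, -0.2, -0.4]
grip_width: 0.0853
gripper_force: 0.0
```

Call:
play_rows(series=[{"x":0,"y":0,"z":0.5,"wx":0,"wy":0,"wz":0,"grip":1},{"x":0,"y":0,"z":0.4,"wx":0,"wy":0,"wz":0,"grip":1},{"x":0,"y":0,"z":0.1,"wx":0,"wy":0,"wz":0,"grip":1},{"x":0,"y":0,"z":0,"wx":0,"wy":0,"wz":0,"grip":1},{"x":0,"y":0,"z":0,"wx":0,"wy":0,"wz":0,"grip":1}])

```text
time: 28.05
tcp_pos: [0.429, -0.3562, 0.0253]
ee_rot: [[0.962, 0.273, 0.002], [0.273, -0.962, -0.001], [0.001, 0.002, -1.0]]
wrist_force: [0.2, -0.1, 0.9]
grip_width: 0.0856
gripper_force: 0.0
```

```bash
python3 - <<'E'
from h import *
s=sense();print(s['tcp_pos'],s['wrist_force'].round(1));goto((.428,-.3553,.0217),15.9)
E
```

```text
[ 0.42900285 -0.35616765  0.0253352 ] [ 0.2 -0.1  0.9]
shift units [-0.02 -0.03  0.09] turn [ 0.02 -0.01 -0.01]
```

Call:
play_rows(series=[{"x":-0.02,"y":-0.02,"z":0.08,"wx":0,"wy":0,"wz":0,"grip":1},{"x":0,"y":0,"z":0,"wx":0,"wy":0,"wz":0,"grip":0},{"x":0,"y":0,"z":0,"wx":0,"wy":0,"wz":0,"grip":0},{"x":0,"y":0,"z":0,"wx":0,"wy":0,"wz":0,"grip":0},{"x":0,"y":0,"z":0,"wx":0,"wy":0,"wz":0,"grip":0}])

```text
time: 28.55
tcp_pos: [0.4277, -0.3555, 0.022]
ee_rot: [[0.962, 0.273, 0.001], [0.273, -0.962, -0.001], [0.001, 0.001, -1.0]]
wrist_force: [-0.9, 0.9, 4.6]
grip_width: 0.048
gripper_force: 62.9
```

Call:
play_rows(series=[{"x":0,"y":0,"z":0,"wx":0,"wy":0,"wz":0,"grip":0},{"x":0,"y":0,"z":0,"wx":0,"wy":0,"wz":0,"grip":0},{"x":0,"y":0,"z":0,"wx":0,"wy":0,"wz":0,"grip":0},{"x":0,"y":0,"z":0,"wx":0,"wy":0,"wz":0,"grip":0},{"x":0,"y":0,"z":0,"wx":0,"wy":0,"wz":0,"grip":0}])

```text
time: 29.05
tcp_pos: [0.4278, -0.3555, 0.022]
ee_rot: [[0.962, 0.273, 0.001], [0.273, -0.962, -0.001], [0.001, 0.001, -1.0]]
wrist_force: [-0.6, 0.4, 5.5]
grip_width: 0.0478
gripper_force: 63.0
```

Call:
play_rows(series=[{"x":0,"y":0,"z":-0.2,"wx":0,"wy":0,"wz":0,"grip":0},{"x":0,"y":0,"z":-0.4,"wx":0,"wy":0,"wz":0,"grip":0},{"x":0,"y":0,"z":-0.7,"wx":0,"wy":0,"wz":0,"grip":0},{"x":0,"y":0,"z":-0.9,"wx":0,"wy":0,"wz":0,"grip":0},{"x":0,"y":0,"z":-0.9,"wx":0,"wy":0,"wz":0,"grip":0}], squeeze=80)

```text
time: 29.55
tcp_pos: [0.4263, -0.3539, 0.146]
ee_rot: [[0.962, 0.273, -0.002], [0.273, -0.962, 0.002], [-0.001, -0.002, -1.0]]
wrist_force: [0.6, -0.4, -3.5]
grip_width: 0.0476
gripper_force: 83.7
```

Call:
play_rows(series=[{"x":0,"y":0,"z":-0.5,"wx":0,"wy":0,"wz":0,"grip":0},{"x":0,"y":0,"z":0,"wx":0,"wy":0,"wz":0,"grip":0},{"x":0,"y":0,"z":0,"wx":0,"wy":0,"wz":0,"grip":0},{"x":0,"y":0,"z":0,"wx":0,"wy":0,"wz":0,"grip":0},{"x":0,"y":0,"z":0,"wx":0,"wy":0,"wz":0,"grip":0}])

```text
time: 30.05
tcp_pos: [0.4259, -0.3536, 0.1629]
ee_rot: [[0.962, 0.273, -0.003], [0.273, -0.962, 0.003], [-0.002, -0.004, -1.0]]
wrist_force: [-0.2, -0.2, -3.2]
grip_width: 0.0475
gripper_force: 83.8
```

```bash
cat >> h.py <<'E'
O,my,mx=np.array([.5968,-.0051]),np.array([.061,.998]),np.array([.998,-.061])
def held(f):
    """plate in the hand: extents in tool frame"""
    P,T=pts(f);Q=(P-T[0])@T[1];I=cv2.imread(f'pics/{f}.png').astype(int)
    m=(abs(Q[...,1])<.03)&(abs(Q[...,2])<.03)&(Q[...,0]>-.06)&(Q[...,0]<.06)&(I[...,2]-I[...,0]>40)&(I[...,2]>120)
    q=Q[m];print('held x',np.percentile(q[:,0],[1,99.7]).round(4),'y',np.percentile(q[:,1],[.5,99.5]).round(4),'z top',np.percentile(q[:,2],[2,25,50]).round(4))
    for a in(.01,.02,.03):
        k=abs(q[:,0]-a)<.004
        if k.sum()>5:print(' x',a,'y',np.percentile(q[k,1],[1,99]).round(4),'z',np.median(q[k,2]).round(4))
E
python3 - <<'E'
from h import *
I,T,d=snap('w7');held('w7')
for y in(-.095,.095):p=O+y*my;goto((p[0],p[1],.16),86.5)
cv2.imwrite('pics/w7s.png',I)
E
```

```text
30.05 [ 0.4259 -0.3536  0.1629] yaw 15.83
held x [-0.0385  0.04  ] y [-0.0243  0.0247] z top [-0.013  -0.0122 -0.0119]
 x 0.01 y [-0.0234  0.0239] z -0.0119
 x 0.02 y [-0.0242  0.0244] z -0.0119
 x 0.03 y [-0.0242  0.0244] z -0.0119
shift units [ 5.7  -4.98  0.08] turn [ -0.04  -0.   -11.78]
shift units [ 7.27 -9.46  0.09] turn [ -0.04  -0.   -11.78]
```

View pics/w7.png

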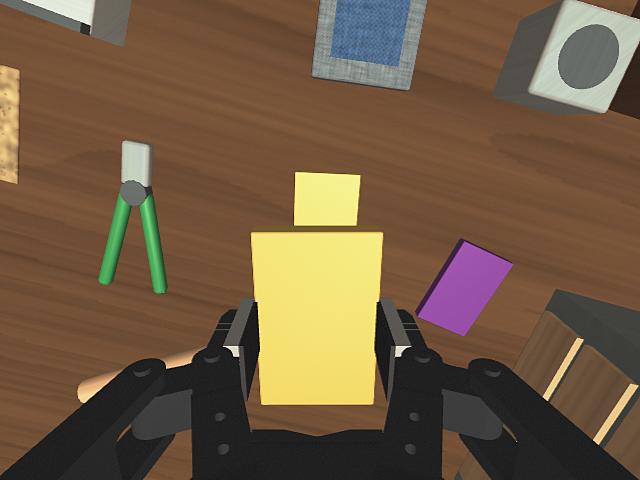

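The plate is held centred and level, its top 11.9 mm above the TCP. The second plate stays on its block at (327,200). Moving to the −y pad.

Call:
play_rows(series=[{"x":0.5,"y":-0.45,"z":0,"wx":0,"wy":0,"wz":0,"grip":0},{"x":0.75,"y":-0.65,"z":0,"wx":0,"wy":0,"wz":0,"grip":0},{"x":0.75,"y":-0.65,"z":0,"wx":0,"wy":0,"wz":0,"grip":0},{"x":0.75,"y":-0.65,"z":0,"wx":0,"wy":0,"wz":0,"grip":0},{"x":0.75,"y":-0.65,"z":0,"wx":0,"wy":0,"wz":0,"grip":0}])

```text
time: 30.6
tcp_pos: [0.5287, -0.1977, 0.1639]
ee_rot: [[0.962, 0.272, -0.002], [0.272, -0.962, 0.001], [-0.001, -0.001, -1.0]]
wrist_force: [1.2, -0.3, -3.5]
grip_width: 0.0474
gripper_force: 83.8
```

Call:
play_rows(series=[{"x":0.75,"y":-0.65,"z":0,"wx":0,"wy":0,"wz":0,"grip":0},{"x":0.75,"y":-0.65,"z":0,"wx":0,"wy":0,"wz":0,"grip":0},{"x":0.7,"y":-0.63,"z":0,"wx":0,"wy":0,"wz":0,"grip":0},{"x":0,"y":0,"z":0,"wx":0,"wy":0,"wz":-0.5,"grip":0},{"x":0,"y":0,"z":0,"wx":0,"wy":0,"wz":-1,"grip":0}])

```text
time: 31.1
tcp_pos: [0.5922, -0.0992, 0.1636]
ee_rot: [[0.905, 0.426, -0.002], [0.426, -0.905, 0.0], [-0.002, -0.001, -1.0]]
wrist_force: [0.3, 0.6, -3.2]
grip_width: 0.0472
gripper_force: 83.8
```

Call:
play_rows(series=[{"x":0,"y":0,"z":0,"wx":0,"wy":0,"wz":-1,"grip":0},{"x":0,"y":0,"z":0,"wx":0,"wy":0,"wz":-1,"grip":0},{"x":0,"y":0,"z":0,"wx":0,"wy":0,"wz":-1,"grip":0},{"x":0,"y":0,"z":0,"wx":0,"wy":0,"wz":-1,"grip":0},{"x":0,"y":0,"z":0,"wx":0,"wy":0,"wz":-1,"grip":0}])

```text
time: 31.6
tcp_pos: [0.5914, -0.1008, 0.1636]
ee_rot: [[0.572, 0.82, -0.002], [0.82, -0.572, 0.001], [-0.001, -0.002, -1.0]]
wrist_force: [0.8, 0.3, -3.6]
grip_width: 0.0474
gripper_force: 83.8
```

Call:
play_rows(series=[{"x":0,"y":0,"z":0,"wx":0,"wy":0,"wz":-1,"grip":0},{"x":0,"y":0,"z":0,"wx":0,"wy":0,"wz":-1,"grip":0},{"x":0,"y":0,"z":0,"wx":0,"wy":0,"wz":-1,"grip":0},{"x":0,"y":0,"z":0,"wx":0,"wy":0,"wz":-1,"grip":0},{"x":0,"y":0,"z":0,"wx":0,"wy":0,"wz":-1,"grip":0}])

```text
time: 32.1
tcp_pos: [0.5914, -0.1008, 0.1636]
ee_rot: [[0.086, 0.996, -0.002], [0.996, -0.086, 0.001], [0.0, -0.003, -1.0]]
wrist_force: [0.9, 0.3, -2.7]
grip_width: 0.0474
gripper_force: 83.8
```

Call:
play_rows(series=[{"x":0,"y":0,"z":0,"wx":0,"wy":0,"wz":-0.3,"grip":0},{"x":0,"y":0,"z":0,"wx":0,"wy":0,"wz":0,"grip":0},{"x":0,"y":0,"z":0,"wx":0,"wy":0,"wz":0,"grip":0},{"x":0,"y":0,"z":0,"wx":0,"wy":0,"wz":0,"grip":0},{"x":0,"y":0,"z":0,"wx":0,"wy":0,"wz":0,"grip":0}])

```text
time: 32.6
tcp_pos: [0.5921, -0.101, 0.1648]
ee_rot: [[0.059, 0.998, -0.0], [0.998, -0.059, 0.0], [0.0, -0.0, -1.0]]
wrist_force: [0.6, -0.1, -2.9]
grip_width: 0.0472
gripper_force: 83.8
```

```bash
python3 - <<'E'
from h import *
I,T,d=snap('w8');held('w8')
p=O-.0958*my;goto((p[0],p[1],.0445),86.5)
P,T=pts('w8');H=P[...,2];g=cv2.cvtColor(I,cv2.COLOR_BGR2GRAY)
k=(g<80)&(abs(H-.045)<.006);k[270:]=0;rects(k,'pad',T,.045,300)
E
```

```text
32.6 [ 0.5921 -0.101   0.1648] yaw 86.62
held x [-0.0388  0.0397] y [-0.0244  0.0245] z top [-0.0129 -0.0122 -0.0118]
 x 0.01 y [-0.0237  0.0238] z -0.0118
 x 0.02 y [-0.0242  0.0244] z -0.0118
 x 0.03 y [-0.0243  0.0243] z -0.0118
shift units [ 0.   -0.03  3.01] turn [-0.   -0.    0.02]
pad px [316.  87.] centre mm [597.2  -5.2] size [87.2 65.7] long axis 86.6
pad px [316. 187.] centre mm [593. -76.] size [39.5 65.6] long axis 176.6
pad px [69. 44.] centre mm [440.3  17.3] size [79.8  7.8] long axis 87.9
pad px [316.   2.] centre mm [600.2  46.8] size [ 1.6 64.9] long axis 176.6
pad px [211. 126.] centre mm [523.9 -37.8] size [179.6   1.8] long axis 86.6
```

Call:
play_rows(series=[{"x":0,"y":-0.02,"z":0.7,"wx":0,"wy":0,"wz":0,"grip":0},{"x":0,"y":0,"z":0.8,"wx":0,"wy":0,"wz":0,"grip":0},{"x":0,"y":0,"z":0.7,"wx":0,"wy":0,"wz":0,"grip":0},{"x":0,"y":0,"z":0.4,"wx":0,"wy":0,"wz":0,"grip":0},{"x":0,"y":0,"z":0.2,"wx":0,"wy":0,"wz":0,"grip":0}])

```text
time: 33.15
tcp_pos: [0.5902, -0.1006, 0.0512]
ee_rot: [[0.059, 0.998, -0.003], [0.998, -0.059, 0.001], [0.001, -0.003, -1.0]]
wrist_force: [0.4, -0.1, -2.5]
grip_width: 0.0473
gripper_force: 83.7
```

Call:
play_rows(series=[{"x":0,"y":0,"z":0.1,"wx":0,"wy":0,"wz":0,"grip":0},{"x":0,"y":0,"z":0.08,"wx":0,"wy":0,"wz":0,"grip":0},{"x":0,"y":0,"z":0,"wx":0,"wy":0,"wz":0,"grip":0},{"x":0,"y":0,"z":0,"wx":0,"wy":0,"wz":0,"grip":0},{"x":0,"y":0,"z":0,"wx":0,"wy":0,"wz":0,"grip":0}])

```text
time: 33.65
tcp_pos: [0.5921, -0.1011, 0.0469]
ee_rot: [[0.059, 0.998, 0.002], [0.998, -0.059, -0.0], [-0.0, 0.002, -1.0]]
wrist_force: [-1.2, 0.9, -3.6]
grip_width: 0.0471
gripper_force: 83.7
```

```bash
python3 - <<'E'
from h import *
s=sense();print(s['wrist_force'].round(1),s['tcp_pos'].round(4))
p=O-.0958*my;goto((p[0],p[1],.0435),86.5)
E
```

```text
[-1.2  0.9 -3.6] [ 0.5921 -0.1011  0.0469]
shift units [ 0.01 -0.03  0.08] turn [0.02 0.   0.02]
```

Lower the last few mm, release and rise.

Call:
play_rows(series=[{"x":0,"y":-0.02,"z":0.05,"wx":0,"wy":0,"wz":0,"grip":0},{"x":0,"y":0,"z":0.04,"wx":0,"wy":0,"wz":0,"grip":0},{"x":0,"y":0,"z":0,"wx":0,"wy":0,"wz":0,"grip":0},{"x":0,"y":0,"z":0,"wx":0,"wy":0,"wz":0,"grip":0},{"x":0,"y":0,"z":0,"wx":0,"wy":0,"wz":0,"grip":0}])

```text
time: 34.15
tcp_pos: [0.5908, -0.101, 0.0432]
ee_rot: [[0.059, 0.998, 0.0], [0.998, -0.059, -0.0], [-0.0, 0.0, -1.0]]
wrist_force: [-3.0, 0.7, 5.6]
grip_width: 0.0472
gripper_force: 84.8
```

Call:
play_rows(series=[{"x":0,"y":0,"z":0,"wx":0,"wy":0,"wz":0,"grip":0.7},{"x":0,"y":0,"z":0,"wx":0,"wy":0,"wz":0,"grip":1},{"x":0,"y":0,"z":0,"wx":0,"wy":0,"wz":0,"grip":1},{"x":0,"y":0,"z":0,"wx":0,"wy":0,"wz":0,"grip":1},{"x":0,"y":0,"z":-0.3,"wx":0,"wy":0,"wz":0,"grip":1}])

```text
time: 34.65
tcp_pos: [0.5888, -0.1004, 0.0528]
ee_rot: [[0.059, 0.998, -0.004], [0.998, -0.059, 0.001], [0.001, -0.004, -1.0]]
wrist_force: [-0.4, -0.2, -0.4]
grip_width: 0.0853
gripper_force: 0.0
```

Call:
play_rows(series=[{"x":0,"y":0,"z":-0.8,"wx":0,"wy":0,"wz":0,"grip":1},{"x":0,"y":0,"z":-1,"wx":0,"wy":0,"wz":0,"grip":1},{"x":0,"y":0,"z":-1,"wx":0,"wy":0,"wz":0,"grip":1},{"x":0,"y":0,"z":-1,"wx":0,"wy":0,"wz":0,"grip":1},{"x":0,"y":0,"z":-0.9,"wx":0,"wy":0,"wz":0,"grip":1}])

```text
time: 35.15
tcp_pos: [0.591, -0.101, 0.2456]
ee_rot: [[0.059, 0.998, 0.003], [0.998, -0.059, -0.001], [-0.0, 0.003, -1.0]]
wrist_force: [0.7, -0.0, 0.1]
grip_width: 0.0856
gripper_force: 0.0
```

```bash
cat >> h.py <<'E'
def plate(f,zt,c,r=.08):
    P,T=pts(f);I=cv2.imread(f'pics/{f}.png').astype(int);H=P[...,2]
    m=(abs(H-zt)<.005)&(np.hypot(P[...,0]-c[0],P[...,1]-c[1])<r)&(I[...,2]-I[...,0]>40)&(I[...,2]>150)
    print('z',np.median(H[m]).round(4));rects(m,'plate',T,zt,200)
E
python3 - <<'E'
from h import *
snap('w9');p=O-.095*my;print('pad',p*1000);plate('w9',.055,p)
goto((.427,-.357,.24),15.5)
E
```

```text
35.15 [ 0.591  -0.101   0.2456] yaw 86.64
pad [591.005 -99.91 ]
z 0.0551
plate px [316. 206.] centre mm [ 590.9 -100.8] size [78.4 49.7] long axis 86.6
shift units [-6.61 -3.82  0.29] turn [ 0.13 -0.06 11.86]
```

Plate 1 is centred within 1 mm. Back for the second.

Call:
play_rows(series=[{"x":-0.8,"y":-0.5,"z":0,"wx":0,"wy":0,"wz":0,"grip":1},{"x":-0.9,"y":-0.5,"z":0,"wx":0,"wy":0,"wz":0,"grip":1},{"x":-0.9,"y":-0.5,"z":0,"wx":0,"wy":0,"wz":0,"grip":1},{"x":-0.9,"y":-0.5,"z":0,"wx":0,"wy":0,"wz":0,"grip":1},{"x":-0.9,"y":-0.5,"z":0,"wx":0,"wy":0,"wz":0,"grip":1}])

```text
time: 35.7
tcp_pos: [0.4795, -0.2719, 0.2431]
ee_rot: [[0.058, 0.998, 0.001], [0.998, -0.058, -0.001], [-0.001, 0.001, -1.0]]
wrist_force: [0.5, -0.6, -0.6]
grip_width: 0.0854
gripper_force: 0.0
```

Call:
play_rows(series=[{"x":-0.9,"y":-0.5,"z":0,"wx":0,"wy":0,"wz":0,"grip":1},{"x":-0.9,"y":-0.5,"z":0,"wx":0,"wy":0,"wz":0,"grip":1},{"x":-0.4,"y":-0.3,"z":0,"wx":0,"wy":0,"wz":0,"grip":1},{"x":0,"y":0,"z":0,"wx":0,"wy":0,"wz":0.85,"grip":1},{"x":0,"y":0,"z":0,"wx":0,"wy":0,"wz":1,"grip":1}])

```text
time: 36.2
tcp_pos: [0.4226, -0.3565, 0.2429]
ee_rot: [[0.256, 0.967, 0.001], [0.967, -0.256, -0.001], [-0.0, 0.001, -1.0]]
wrist_force: [0.1, 0.5, 0.8]
grip_width: 0.0853
gripper_force: 0.0
```

Call:
play_rows(series=[{"x":0,"y":0,"z":0,"wx":0,"wy":0,"wz":1,"grip":1},{"x":0,"y":0,"z":0,"wx":0,"wy":0,"wz":1,"grip":1},{"x":0,"y":0,"z":0,"wx":0,"wy":0,"wz":1,"grip":1},{"x":0,"y":0,"z":0,"wx":0,"wy":0,"wz":1,"grip":1},{"x":0,"y":0,"z":0,"wx":0,"wy":0,"wz":1,"grip":1}])

```text
time: 36.7
tcp_pos: [0.4234, -0.3556, 0.2429]
ee_rot: [[0.704, 0.711, 0.001], [0.711, -0.704, -0.001], [-0.0, 0.001, -1.0]]
wrist_force: [-0.2, -0.1, 0.0]
grip_width: 0.0853
gripper_force: 0.0
```

Call:
play_rows(series=[{"x":0,"y":0,"z":0,"wx":0,"wy":0,"wz":1,"grip":1},{"x":0,"y":0,"z":0,"wx":0,"wy":0,"wz":1,"grip":1},{"x":0,"y":0,"z":0,"wx":0,"wy":0,"wz":1,"grip":1},{"x":0,"y":0,"z":0,"wx":0,"wy":0,"wz":1,"grip":1},{"x":0,"y":0,"z":0,"wx":0,"wy":0,"wz":1,"grip":1}])

```text
time: 37.2
tcp_pos: [0.4234, -0.3555, 0.2429]
ee_rot: [[0.965, 0.264, 0.001], [0.264, -0.965, -0.001], [0.0, 0.001, -1.0]]
wrist_force: [0.1, -0.7, 0.1]
grip_width: 0.0858
gripper_force: 0.0
```

Call:
play_rows(series=[{"x":0,"y":0,"z":0,"wx":0,"wy":0,"wz":0,"grip":1},{"x":0,"y":0,"z":0,"wx":0,"wy":0,"wz":0,"grip":1},{"x":0,"y":0,"z":0,"wx":0,"wy":0,"wz":0,"grip":1},{"x":0,"y":0,"z":0,"wx":0,"wy":0,"wz":0,"grip":1},{"x":0,"y":0,"z":0,"wx":0,"wy":0,"wz":0,"grip":1}])

```text
time: 37.7
tcp_pos: [0.4233, -0.3555, 0.2423]
ee_rot: [[0.963, 0.268, -0.0], [0.268, -0.963, -0.0], [-0.0, 0.0, -1.0]]
wrist_force: [0.1, 0.0, 0.1]
grip_width: 0.0856
gripper_force: 0.0
```

```bash
python3 - <<'E'
from h import *
snap('w10');P,T=pts('w10');H=P[...,2]
t=(H>.018)&(H<.03)&(abs(P[...,0]-.428)<.055)&(abs(P[...,1]+.356)<.05);t[290:]=0
print('top z',np.percentile(H[t],[10,50,90]).round(4));rects(t,'top',T,.024)
goto((.4287,-.3575,.0117),15.5)
E
```

```text
37.7 [ 0.4233 -0.3555  0.2423] yaw 15.57
top z [0.0231 0.0241 0.0251]
top px [321. 197.] centre mm [ 427.9 -359.1] size [80.4 49.8] long axis 13.2
shift units [0.12 0.08 5.76] turn [-0.    0.    0.01]
```

Call:
play_rows(series=[{"x":0.09,"y":0.12,"z":0.8,"wx":0,"wy":0,"wz":0.4,"grip":1},{"x":0,"y":0,"z":1,"wx":0,"wy":0,"wz":0,"grip":1},{"x":0,"y":0,"z":1,"wx":0,"wy":0,"wz":0,"grip":1},{"x":0,"y":0,"z":1,"wx":0,"wy":0,"wz":0,"grip":1},{"x":0,"y":0,"z":0.8,"wx":0,"wy":0,"wz":0,"grip":1}], squeeze=60)

```text
time: 38.25
tcp_pos: [0.4273, -0.3584, 0.056]
ee_rot: [[0.974, 0.228, -0.001], [0.228, -0.974, 0.001], [-0.001, -0.002, -1.0]]
wrist_force: [0.4, -0.1, -0.0]
grip_width: 0.0852
gripper_force: 0.0
```

Call:
play_rows(series=[{"x":0,"y":0,"z":0.6,"wx":0,"wy":0,"wz":0,"grip":1},{"x":0,"y":0,"z":0.4,"wx":0,"wy":0,"wz":0,"grip":1},{"x":0,"y":0,"z":0.1,"wx":0,"wy":0,"wz":0,"grip":1},{"x":0,"y":0,"z":0,"wx":0,"wy":0,"wz":0,"grip":1},{"x":0,"y":0,"z":0,"wx":0,"wy":0,"wz":0,"grip":1}])

```text
time: 38.75
tcp_pos: [0.4292, -0.3602, 0.0156]
ee_rot: [[0.974, 0.227, 0.002], [0.227, -0.974, -0.002], [0.001, 0.002, -1.0]]
wrist_force: [1.1, -0.2, 0.7]
grip_width: 0.0855
gripper_force: 0.0
```

```bash
python3 -c "
from h import *
s=sense();print(s['tcp_pos'],s['wrist_force'].round(1));goto((.4279,-.3591,.0118),13.2)"
```

```text
[ 0.42915516 -0.36018946  0.01562375] [ 1.1 -0.2  0.7]
shift units [-0.02 -0.03  0.1 ] turn [ 0.02 -0.01 -0.01]
```

Call:
play_rows(series=[{"x":-0.02,"y":-0.02,"z":0.08,"wx":0,"wy":0,"wz":0,"grip":1},{"x":0,"y":0,"z":0,"wx":0,"wy":0,"wz":0,"grip":0},{"x":0,"y":0,"z":0,"wx":0,"wy":0,"wz":0,"grip":0},{"x":0,"y":0,"z":0,"wx":0,"wy":0,"wz":0,"grip":0},{"x":0,"y":0,"z":0,"wx":0,"wy":0,"wz":0,"grip":0}])

```text
time: 39.25
tcp_pos: [0.4276, -0.3591, 0.0121]
ee_rot: [[0.974, 0.227, 0.001], [0.227, -0.974, -0.001], [0.0, 0.001, -1.0]]
wrist_force: [-1.0, 0.7, 6.1]
grip_width: 0.0483
gripper_force: 62.1
```

Call:
play_rows(series=[{"x":0,"y":0,"z":0,"wx":0,"wy":0,"wz":0,"grip":0},{"x":0,"y":0,"z":0,"wx":0,"wy":0,"wz":0,"grip":0},{"x":0,"y":0,"z":0,"wx":0,"wy":0,"wz":0,"grip":0},{"x":0,"y":0,"z":0,"wx":0,"wy":0,"wz":0,"grip":0},{"x":0,"y":0,"z":-0.2,"wx":0,"wy":0,"wz":0,"grip":0}], squeeze=80)

```text
time: 39.75
tcp_pos: [0.4262, -0.3577, 0.0183]
ee_rot: [[0.974, 0.227, -0.002], [0.227, -0.974, 0.002], [-0.001, -0.002, -1.0]]
wrist_force: [0.1, 0.6, -3.6]
grip_width: 0.047
gripper_force: 83.3
```

Call:
play_rows(series=[{"x":0,"y":0,"z":-0.4,"wx":0,"wy":0,"wz":0,"grip":0},{"x":0,"y":0,"z":-0.7,"wx":0,"wy":0,"wz":0,"grip":0},{"x":0,"y":0,"z":-0.9,"wx":0,"wy":0,"wz":0,"grip":0},{"x":0,"y":0,"z":-0.9,"wx":0,"wy":0,"wz":0,"grip":0},{"x":0,"y":0,"z":-0.7,"wx":0,"wy":0,"wz":0,"grip":0}])

```text
time: 40.25
tcp_pos: [0.4275, -0.3588, 0.1659]
ee_rot: [[0.974, 0.227, 0.002], [0.227, -0.974, -0.001], [0.001, 0.002, -1.0]]
wrist_force: [0.5, -0.9, -4.3]
grip_width: 0.0474
gripper_force: 83.4
```

Call:
play_rows(series=[{"x":0,"y":0,"z":0,"wx":0,"wy":0,"wz":0,"grip":0},{"x":0,"y":0,"z":0,"wx":0,"wy":0,"wz":0,"grip":0},{"x":0,"y":0,"z":0,"wx":0,"wy":0,"wz":0,"grip":0},{"x":0,"y":0,"z":0,"wx":0,"wy":0,"wz":0,"grip":0},{"x":0,"y":0,"z":0,"wx":0,"wy":0,"wz":0,"grip":0}])

```text
time: 40.75
tcp_pos: [0.4262, -0.3576, 0.1611]
ee_rot: [[0.974, 0.227, -0.003], [0.227, -0.974, 0.003], [-0.002, -0.003, -1.0]]
wrist_force: [-0.2, 0.6, -3.4]
grip_width: 0.0474
gripper_force: 83.4
```

```bash
python3 - <<'E'
from h import *
snap('w11');held('w11')
p=O+.0945*my;goto((p[0],p[1],.16),86.5)
E
```

```text
40.75 [ 0.4262 -0.3576  0.1611] yaw 13.13
held x [-0.0384  0.0401] y [-0.0243  0.0247] z top [-0.0131 -0.0123 -0.0119]
 x 0.01 y [-0.0234  0.024 ] z -0.0119
 x 0.02 y [-0.0241  0.0245] z -0.0119
 x 0.03 y [-0.0242  0.0246] z -0.0119
shift units [ 6.83 -9.88  0.05] turn [ -0.03  -0.   -12.23]
```

Call:
play_rows(series=[{"x":0.33,"y":-0.46,"z":0,"wx":0,"wy":0,"wz":0,"grip":0},{"x":0.5,"y":-0.7,"z":0,"wx":0,"wy":0,"wz":0,"grip":0},{"x":0.5,"y":-0.76,"z":0,"wx":0,"wy":0,"wz":0,"grip":0},{"x":0.5,"y":-0.76,"z":0,"wx":0,"wy":0,"wz":0,"grip":0},{"x":0.5,"y":-0.7,"z":0,"wx":0,"wy":0,"wz":0,"grip":0}])

```text
time: 41.3
tcp_pos: [0.4871, -0.2042, 0.1624]
ee_rot: [[0.974, 0.227, -0.001], [0.227, -0.974, 0.001], [-0.001, -0.001, -1.0]]
wrist_force: [0.9, 0.2, -2.8]
grip_width: 0.0471
gripper_force: 83.4
```

Call:
play_rows(series=[{"x":0.5,"y":-0.7,"z":0,"wx":0,"wy":0,"wz":0,"grip":0},{"x":0.5,"y":-0.7,"z":0,"wx":0,"wy":0,"wz":0,"grip":0},{"x":0.5,"y":-0.7,"z":0,"wx":0,"wy":0,"wz":0,"grip":0},{"x":0.5,"y":-0.7,"z":0,"wx":0,"wy":0,"wz":0,"grip":0},{"x":0.5,"y":-0.7,"z":0,"wx":0,"wy":0,"wz":0,"grip":0}])

```text
time: 41.8
tcp_pos: [0.5529, -0.0453, 0.1625]
ee_rot: [[0.974, 0.227, -0.001], [0.227, -0.974, 0.0], [-0.001, -0.0, -1.0]]
wrist_force: [0.7, 1.0, -4.8]
grip_width: 0.0472
gripper_force: 83.4
```

Call:
play_rows(series=[{"x":0.5,"y":-0.7,"z":0,"wx":0,"wy":0,"wz":0,"grip":0},{"x":0.5,"y":-0.7,"z":0,"wx":0,"wy":0,"wz":0,"grip":0},{"x":0.5,"y":-0.7,"z":0,"wx":0,"wy":0,"wz":0,"grip":0},{"x":0.5,"y":-0.6,"z":0,"wx":0,"wy":0,"wz":0,"grip":0},{"x":0,"y":0,"z":0,"wx":0,"wy":0,"wz":-0.3,"grip":0}])

```text
time: 42.3
tcp_pos: [0.6077, 0.0806, 0.1627]
ee_rot: [[0.965, 0.262, 0.002], [0.262, -0.965, 0.002], [0.002, -0.002, -1.0]]
wrist_force: [0.9, -1.1, -3.2]
grip_width: 0.0472
gripper_force: 83.5
```

Call:
play_rows(series=[{"x":0,"y":0,"z":0,"wx":0,"wy":0,"wz":-0.9,"grip":0},{"x":0,"y":0,"z":0,"wx":0,"wy":0,"wz":-1,"grip":0},{"x":0,"y":0,"z":0,"wx":0,"wy":0,"wz":-1,"grip":0},{"x":0,"y":0,"z":0,"wx":0,"wy":0,"wz":-1,"grip":0},{"x":0,"y":0,"z":0,"wx":0,"wy":0,"wz":-1,"grip":0}])

```text
time: 42.8
tcp_pos: [0.6057, 0.0767, 0.1621]
ee_rot: [[0.712, 0.702, -0.002], [0.702, -0.712, -0.0], [-0.001, -0.001, -1.0]]
wrist_force: [-0.4, 0.4, -2.3]
grip_width: 0.0473
gripper_force: 83.5
```

Call:
play_rows(series=[{"x":0,"y":0,"z":0,"wx":0,"wy":0,"wz":-1,"grip":0},{"x":0,"y":0,"z":0,"wx":0,"wy":0,"wz":-1,"grip":0},{"x":0,"y":0,"z":0,"wx":0,"wy":0,"wz":-1,"grip":0},{"x":0,"y":0,"z":0,"wx":0,"wy":0,"wz":-1,"grip":0},{"x":0,"y":0,"z":0,"wx":0,"wy":0,"wz":-1,"grip":0}])

```text
time: 43.3
tcp_pos: [0.6057, 0.0767, 0.1621]
ee_rot: [[0.266, 0.964, -0.001], [0.964, -0.266, -0.0], [-0.0, -0.001, -1.0]]
wrist_force: [0.6, -0.2, -3.6]
grip_width: 0.0476
gripper_force: 83.5
```

Call:
play_rows(series=[{"x":0,"y":0,"z":0,"wx":0,"wy":0,"wz":-1,"grip":0},{"x":0,"y":0,"z":0,"wx":0,"wy":0,"wz":-1,"grip":0},{"x":0,"y":0,"z":0,"wx":0,"wy":0,"wz":0,"grip":0},{"x":0,"y":0,"z":0,"wx":0,"wy":0,"wz":0,"grip":0},{"x":0,"y":0,"z":0,"wx":0,"wy":0,"wz":0,"grip":0}])

```text
time: 43.8
tcp_pos: [0.606, 0.0767, 0.1627]
ee_rot: [[0.065, 0.998, -0.001], [0.998, -0.065, -0.0], [-0.0, -0.001, -1.0]]
wrist_force: [0.2, 0.1, -3.2]
grip_width: 0.0473
gripper_force: 83.5
```

```bash
python3 - <<'E'
from h import *
snap('w12');held('w12')
p=O+.0943*my;goto((p[0],p[1],.0445),86.5)
E
```

```text
43.8 [0.606  0.0767 0.1627] yaw 86.25
held x [-0.0387  0.0398] y [-0.0244  0.0245] z top [-0.013  -0.0122 -0.0118]
 x 0.01 y [-0.0237  0.0239] z -0.0118
 x 0.02 y [-0.0243  0.0244] z -0.0118
 x 0.03 y [-0.0243  0.0244] z -0.0118
shift units [ 0.3  -0.11  2.96] turn [-0.    0.   -0.04]
```

Call:
play_rows(series=[{"x":0.3,"y":-0.1,"z":0.7,"wx":0,"wy":0,"wz":-0.05,"grip":0},{"x":0,"y":0,"z":0.8,"wx":0,"wy":0,"wz":0,"grip":0},{"x":0,"y":0,"z":0.7,"wx":0,"wy":0,"wz":0,"grip":0},{"x":0,"y":0,"z":0.4,"wx":0,"wy":0,"wz":0,"grip":0},{"x":0,"y":0,"z":0.2,"wx":0,"wy":0,"wz":0,"grip":0}])

```text
time: 44.35
tcp_pos: [0.6016, 0.0888, 0.0491]
ee_rot: [[0.059, 0.998, -0.003], [0.998, -0.059, -0.0], [-0.0, -0.003, -1.0]]
wrist_force: [-0.7, -0.6, -3.7]
grip_width: 0.0473
gripper_force: 83.5
```

Call:
play_rows(series=[{"x":0,"y":0,"z":0.1,"wx":0,"wy":0,"wz":0,"grip":0},{"x":0,"y":0,"z":0,"wx":0,"wy":0,"wz":0,"grip":0},{"x":0,"y":0,"z":0,"wx":0,"wy":0,"wz":0,"grip":0},{"x":0,"y":0,"z":0,"wx":0,"wy":0,"wz":0,"grip":0},{"x":0,"y":0,"z":0,"wx":0,"wy":0,"wz":0,"grip":0}])

```text
time: 44.85
tcp_pos: [0.6038, 0.089, 0.0482]
ee_rot: [[0.059, 0.998, 0.002], [0.998, -0.059, 0.0], [0.0, 0.002, -1.0]]
wrist_force: [-0.1, 0.2, -3.6]
grip_width: 0.0473
gripper_force: 83.5
```

```bash
python3 - <<'E'
from h import *
s=sense();print(s['wrist_force'].round(1),s['tcp_pos'].round(4))
p=O+.0943*my;goto((p[0],p[1],.0435),86.5)
E
```

```text
[-0.1  0.2 -3.6] [0.6038 0.089  0.0482]
shift units [-0.   -0.03  0.12] turn [ 0.02 -0.    0.02]
```

Call:
play_rows(series=[{"x":0,"y":-0.02,"z":0.06,"wx":0,"wy":0,"wz":0,"grip":0},{"x":0,"y":0,"z":0.06,"wx":0,"wy":0,"wz":0,"grip":0},{"x":0,"y":0,"z":0,"wx":0,"wy":0,"wz":0,"grip":0},{"x":0,"y":0,"z":0,"wx":0,"wy":0,"wz":0,"grip":0},{"x":0,"y":0,"z":0,"wx":0,"wy":0,"wz":0,"grip":0}])

```text
time: 45.35
tcp_pos: [0.6023, 0.089, 0.0433]
ee_rot: [[0.059, 0.998, 0.0], [0.998, -0.059, -0.0], [0.0, 0.0, -1.0]]
wrist_force: [-3.7, -0.3, 5.0]
grip_width: 0.0474
gripper_force: 84.5
```

Call:
play_rows(series=[{"x":0,"y":0,"z":0,"wx":0,"wy":0,"wz":0,"grip":0.7},{"x":0,"y":0,"z":0,"wx":0,"wy":0,"wz":0,"grip":1},{"x":0,"y":0,"z":0,"wx":0,"wy":0,"wz":0,"grip":1},{"x":0,"y":0,"z":0,"wx":0,"wy":0,"wz":0,"grip":1},{"x":0,"y":0,"z":-0.3,"wx":0,"wy":0,"wz":0,"grip":1}])

```text
time: 45.85
tcp_pos: [0.6003, 0.0888, 0.0527]
ee_rot: [[0.059, 0.998, -0.004], [0.998, -0.059, -0.0], [-0.001, -0.004, -1.0]]
wrist_force: [0.2, -1.1, -0.6]
grip_width: 0.0854
gripper_force: 0.0
```

Call:
play_rows(series=[{"x":0,"y":0,"z":-0.8,"wx":0,"wy":0,"wz":0,"grip":1},{"x":0,"y":0,"z":-1,"wx":0,"wy":0,"wz":0,"grip":1},{"x":0,"y":0,"z":-1,"wx":0,"wy":0,"wz":0,"grip":1},{"x":0,"y":0,"z":-1,"wx":0,"wy":0,"wz":0,"grip":1},{"x":0,"y":0,"z":-0.9,"wx":0,"wy":0,"wz":0,"grip":1}])

```text
time: 46.35
tcp_pos: [0.6025, 0.089, 0.2456]
ee_rot: [[0.059, 0.998, 0.003], [0.998, -0.059, 0.0], [0.0, 0.003, -1.0]]
wrist_force: [0.4, -0.8, 0.7]
grip_width: 0.0853
gripper_force: 0.0
```

```bash
python3 - <<'E'
from h import *
snap('w13');p=O+.095*my;print('pad',p*1000);plate('w13',.055,p)
p=O-.095*my;print('pad',p*1000);plate('w13',.055,p)
E
```

```text
46.35 [0.6025 0.089  0.2456] yaw 86.64
pad [602.595  89.71 ]
z 0.0551
plate px [316. 206.] centre mm [602.3  88.9] size [79.4 49.7] long axis 86.7
pad [591.005 -99.91 ]
z 0.0549
plate px [316. 378.] centre mm [ 590.7 -100.6] size [79.5 49.6] long axis 86.5
```

Call:
play_rows(series=[{"x":0.9,"y":-0.4,"z":0,"wx":0,"wy":0,"wz":0,"grip":0.5},{"x":0.9,"y":-0.4,"z":0,"wx":0,"wy":0,"wz":0,"grip":0},{"x":0.9,"y":-0.4,"z":0,"wx":0,"wy":0,"wz":0,"grip":0},{"x":0.9,"y":-0.4,"z":0,"wx":0,"wy":0,"wz":0,"grip":0},{"x":0.9,"y":-0.4,"z":0,"wx":0,"wy":0,"wz":0,"grip":0}])

```text
time: 46.9
tcp_pos: [0.5322, 0.2747, 0.2431]
ee_rot: [[0.059, 0.998, 0.001], [0.998, -0.059, 0.001], [0.001, 0.001, -1.0]]
wrist_force: [1.5, 0.5, -0.4]
grip_width: 0.0125
gripper_force: 0.0
```

Call:
play_rows(series=[{"x":0.9,"y":-0.4,"z":0,"wx":0,"wy":0,"wz":0,"grip":0},{"x":0.9,"y":-0.4,"z":0,"wx":0,"wy":0,"wz":0,"grip":0},{"x":0.7,"y":0,"z":0,"wx":0,"wy":0,"wz":0,"grip":0},{"x":0,"y":0,"z":0,"wx":0,"wy":0,"wz":0,"grip":0},{"x":0,"y":0,"z":0,"wx":0,"wy":0,"wz":0,"grip":0}])

```text
time: 47.4
tcp_pos: [0.5065, 0.3754, 0.2426]
ee_rot: [[0.057, 0.998, 0.0], [0.998, -0.057, -0.0], [-0.0, 0.0, -1.0]]
wrist_force: [-0.0, -0.3, 0.9]
grip_width: -0.0001
gripper_force: 0.0
```

```bash
python3 - <<'E'
from h import *
I,T,d=snap('w14');P,T=pts('w14');H=P[...,2]
h=cv2.cvtColor(I,cv2.COLOR_BGR2HSV)
near=(abs(P[...,0]-.5085)<.08)&(abs(P[...,1]-.374)<.08)&(H>.043)&(H<.06)
for n,lo,hi in(('white',(0,0,180),(180,60,255)),('blue',(100,120,60),(125,255,255)),('green',(45,80,60),(85,255,255))):
    m=near&(cv2.inRange(h,lo,hi)>0);print(n,'z',np.median(H[m]).round(4));rects(m,n,T,.052,100)
E
```

```text
47.4 [0.5065 0.3754 0.2426] yaw 86.72
white z 0.0516
white px [319. 208.] centre mm [509.2 375.7] size [31.  31.9] long axis 99.7
blue z 0.0509
blue px [361. 162.] centre mm [548.3 414.4] size [30.6 30.4] long axis 86.7
green z 0.0517
green px [281. 249.] centre mm [470.1 336.7] size [32.2 31. ] long axis 42.0
```

View pics/w14.png

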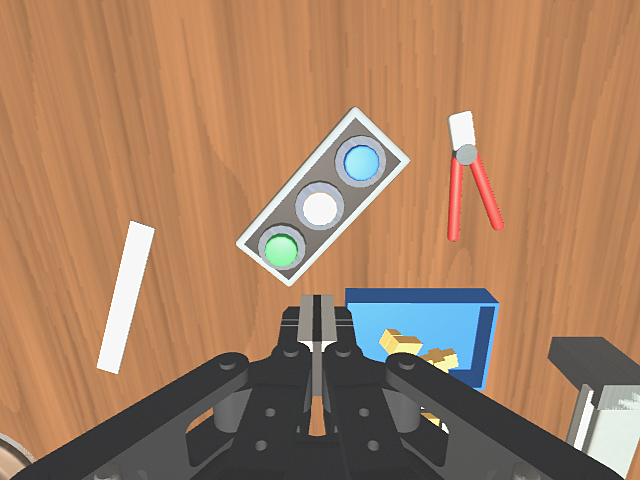

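Keys: white (319,208), blue (361,162), green (281,249). Both offcuts are still in the tray. Pressing white first.

Call:
play_rows(series=[{"x":0.01,"y":0.07,"z":0.7,"wx":0,"wy":0,"wz":0,"grip":0},{"x":0,"y":0,"z":1,"wx":0,"wy":0,"wz":0,"grip":0},{"x":0,"y":0,"z":1,"wx":0,"wy":0,"wz":0,"grip":0},{"x":0,"y":0,"z":0.9,"wx":0,"wy":0,"wz":0,"grip":0},{"x":0,"y":0,"z":0.6,"wx":0,"wy":0,"wz":0,"grip":0}])

```text
time: 47.95
tcp_pos: [0.5083, 0.3725, 0.0714]
ee_rot: [[0.061, 0.998, -0.004], [0.998, -0.061, -0.003], [-0.003, -0.003, -1.0]]
wrist_force: [0.2, 0.1, -0.1]
grip_width: 0.0
gripper_force: 0.0
```

Call:
play_rows(series=[{"x":0,"y":0,"z":0.3,"wx":0,"wy":0,"wz":0,"grip":0},{"x":0,"y":0,"z":0,"wx":0,"wy":0,"wz":0,"grip":0},{"x":0,"y":0,"z":0,"wx":0,"wy":0,"wz":0,"grip":0},{"x":0,"y":0,"z":0,"wx":0,"wy":0,"wz":0,"grip":0},{"x":0,"y":0,"z":0,"wx":0,"wy":0,"wz":0,"grip":0}])

```text
time: 48.45
tcp_pos: [0.5109, 0.3761, 0.0644]
ee_rot: [[0.059, 0.998, 0.003], [0.998, -0.059, 0.002], [0.002, 0.003, -1.0]]
wrist_force: [-1.1, -0.1, -0.8]
grip_width: 0.0
gripper_force: 0.0
```

Call:
play_rows(series=[{"x":0,"y":0,"z":0.15,"wx":0,"wy":0,"wz":0,"grip":0},{"x":0,"y":0,"z":0.1,"wx":0,"wy":0,"wz":0,"grip":0},{"x":0,"y":0,"z":0.08,"wx":0,"wy":0,"wz":0,"grip":0},{"x":0,"y":0,"z":0.05,"wx":0,"wy":0,"wz":0,"grip":0},{"x":0,"y":0,"z":0.05,"wx":0,"wy":0,"wz":0,"grip":0}])

```text
time: 48.95
tcp_pos: [0.5094, 0.3753, 0.0452]
ee_rot: [[0.059, 0.998, -0.001], [0.998, -0.059, -0.0], [-0.0, -0.001, -1.0]]
wrist_force: [-1.6, -0.9, 4.8]
grip_width: -0.0001
gripper_force: 2.2
```

Call:
play_rows(series=[{"x":0,"y":0,"z":0.03,"wx":0,"wy":0,"wz":0,"grip":0},{"x":0,"y":0,"z":0,"wx":0,"wy":0,"wz":0,"grip":0},{"x":0,"y":0,"z":0,"wx":0,"wy":0,"wz":0,"grip":0},{"x":0,"y":0,"z":0,"wx":0,"wy":0,"wz":0,"grip":0},{"x":0,"y":0,"z":0,"wx":0,"wy":0,"wz":0,"grip":0}])

```text
time: 49.45
tcp_pos: [0.5094, 0.3753, 0.0445]
ee_rot: [[0.059, 0.998, -0.0], [0.998, -0.059, -0.0], [-0.0, -0.0, -1.0]]
wrist_force: [-1.6, -1.1, 5.0]
grip_width: 0.0
gripper_force: 2.8
```

Call:
play_rows(series=[{"x":0,"y":0,"z":0.03,"wx":0,"wy":0,"wz":0,"grip":0},{"x":0,"y":0,"z":0,"wx":0,"wy":0,"wz":0,"grip":0},{"x":0,"y":0,"z":0.02,"wx":0,"wy":0,"wz":0,"grip":0},{"x":0,"y":0,"z":0,"wx":0,"wy":0,"wz":0,"grip":0},{"x":0,"y":0,"z":0,"wx":0,"wy":0,"wz":0,"grip":0}])

```text
time: 49.95
tcp_pos: [0.5095, 0.3754, 0.0443]
ee_rot: [[0.059, 0.998, -0.001], [0.998, -0.059, -0.001], [-0.001, -0.001, -1.0]]
wrist_force: [-4.7, -3.6, 13.7]
grip_width: 0.0001
gripper_force: 7.2
```

White bottomed with 14 N. Next blue, with the same stroke.

Call:
play_rows(series=[{"x":0,"y":0,"z":-0.35,"wx":0,"wy":0,"wz":0,"grip":0},{"x":0,"y":0,"z":-0.4,"wx":0,"wy":0,"wz":0,"grip":0},{"x":0.51,"y":0.46,"z":0,"wx":0,"wy":0,"wz":0,"grip":0},{"x":0.51,"y":0.46,"z":0,"wx":0,"wy":0,"wz":0,"grip":0},{"x":0,"y":0,"z":0,"wx":0,"wy":0,"wz":0,"grip":0}])

```text
time: 50.45
tcp_pos: [0.5519, 0.4165, 0.0736]
ee_rot: [[0.058, 0.998, 0.005], [0.998, -0.058, 0.004], [0.004, 0.005, -1.0]]
wrist_force: [-0.8, -0.3, 0.6]
grip_width: 0.0
gripper_force: 0.0
```

Call:
play_rows(series=[{"x":0,"y":0,"z":0,"wx":0,"wy":0,"wz":0,"grip":0},{"x":0,"y":0,"z":0,"wx":0,"wy":0,"wz":0,"grip":0},{"x":0,"y":0,"z":0,"wx":0,"wy":0,"wz":0,"grip":0},{"x":0,"y":0,"z":0.2,"wx":0,"wy":0,"wz":0,"grip":0},{"x":0,"y":0,"z":0.15,"wx":0,"wy":0,"wz":0,"grip":0}])

```text
time: 50.95
tcp_pos: [0.5482, 0.4134, 0.0573]
ee_rot: [[0.059, 0.998, -0.0], [0.998, -0.059, -0.0], [-0.0, -0.0, -1.0]]
wrist_force: [-0.6, -0.1, -1.7]
grip_width: 0.0002
gripper_force: 0.0
```

Call:
play_rows(series=[{"x":0,"y":0,"z":0.12,"wx":0,"wy":0,"wz":0,"grip":0},{"x":0,"y":0,"z":0.1,"wx":0,"wy":0,"wz":0,"grip":0},{"x":0,"y":0,"z":0.1,"wx":0,"wy":0,"wz":0,"grip":0},{"x":0,"y":0,"z":0.05,"wx":0,"wy":0,"wz":0,"grip":0},{"x":0,"y":0,"z":0,"wx":0,"wy":0,"wz":0,"grip":0}])

```text
time: 51.45
tcp_pos: [0.5481, 0.4134, 0.0445]
ee_rot: [[0.058, 0.998, -0.002], [0.998, -0.059, -0.002], [-0.002, -0.002, -1.0]]
wrist_force: [-4.5, -2.3, 8.7]
grip_width: -0.0002
gripper_force: 4.6
```

Call:
play_rows(series=[{"x":0,"y":0,"z":0.03,"wx":0,"wy":0,"wz":0,"grip":0},{"x":0,"y":0,"z":0,"wx":0,"wy":0,"wz":0,"grip":0},{"x":0,"y":0,"z":0,"wx":0,"wy":0,"wz":0,"grip":0},{"x":0,"y":0,"z":0,"wx":0,"wy":0,"wz":0,"grip":0},{"x":0,"y":0,"z":0,"wx":0,"wy":0,"wz":0,"grip":0}])

```text
time: 51.95
tcp_pos: [0.5481, 0.4134, 0.0444]
ee_rot: [[0.058, 0.998, -0.002], [0.998, -0.058, -0.002], [-0.002, -0.002, -1.0]]
wrist_force: [-5.5, -3.9, 13.0]
grip_width: 0.0001
gripper_force: 6.6
```

Call:
play_rows(series=[{"x":0,"y":0,"z":-0.35,"wx":0,"wy":0,"wz":0,"grip":0},{"x":0,"y":0,"z":-0.4,"wx":0,"wy":0,"wz":0,"grip":0},{"x":-0.51,"y":-0.46,"z":0,"wx":0,"wy":0,"wz":0,"grip":0},{"x":-0.51,"y":-0.46,"z":0,"wx":0,"wy":0,"wz":0,"grip":0},{"x":-0.51,"y":-0.46,"z":0,"wx":0,"wy":0,"wz":0,"grip":0}])

```text
time: 52.45
tcp_pos: [0.4901, 0.356, 0.0729]
ee_rot: [[0.058, 0.998, 0.002], [0.998, -0.058, 0.001], [0.001, 0.002, -1.0]]
wrist_force: [-0.4, -0.5, 0.4]
grip_width: -0.0002
gripper_force: 0.0
```

Call:
play_rows(series=[{"x":-0.5,"y":-0.45,"z":0,"wx":0,"wy":0,"wz":0,"grip":0},{"x":0,"y":0,"z":0,"wx":0,"wy":0,"wz":0,"grip":0},{"x":0,"y":0,"z":0,"wx":0,"wy":0,"wz":0,"grip":0},{"x":0,"y":0,"z":0,"wx":0,"wy":0,"wz":0,"grip":0},{"x":0,"y":0,"z":0,"wx":0,"wy":0,"wz":0,"grip":0}])

```text
time: 52.95
tcp_pos: [0.4722, 0.3381, 0.0725]
ee_rot: [[0.059, 0.998, 0.002], [0.998, -0.059, 0.001], [0.001, 0.002, -1.0]]
wrist_force: [1.0, -0.9, -0.5]
grip_width: 0.0001
gripper_force: 0.0
```

Call:
play_rows(series=[{"x":0,"y":0,"z":0.2,"wx":0,"wy":0,"wz":0,"grip":0},{"x":0,"y":0,"z":0.15,"wx":0,"wy":0,"wz":0,"grip":0},{"x":0,"y":0,"z":0.12,"wx":0,"wy":0,"wz":0,"grip":0},{"x":0,"y":0,"z":0.1,"wx":0,"wy":0,"wz":0,"grip":0},{"x":0,"y":0,"z":0.1,"wx":0,"wy":0,"wz":0,"grip":0}])

```text
time: 53.45
tcp_pos: [0.4703, 0.3369, 0.0447]
ee_rot: [[0.059, 0.998, -0.001], [0.998, -0.059, -0.001], [-0.001, -0.001, -1.0]]
wrist_force: [-2.3, -0.8, 4.3]
grip_width: -0.0001
gripper_force: 2.4
```

Call:
play_rows(series=[{"x":0,"y":0,"z":0.05,"wx":0,"wy":0,"wz":0,"grip":0},{"x":0,"y":0,"z":0.03,"wx":0,"wy":0,"wz":0,"grip":0},{"x":0,"y":0,"z":0,"wx":0,"wy":0,"wz":0,"grip":0},{"x":0,"y":0,"z":0,"wx":0,"wy":0,"wz":0,"grip":0},{"x":0,"y":0,"z":0,"wx":0,"wy":0,"wz":0,"grip":0}])

```text
time: 53.95
tcp_pos: [0.4705, 0.3369, 0.0443]
ee_rot: [[0.059, 0.998, -0.002], [0.998, -0.059, -0.001], [-0.001, -0.002, -1.0]]
wrist_force: [-6.4, -3.2, 15.4]
grip_width: 0.0001
gripper_force: 8.1
```

All three keys were pressed fully, in order. Now unloading, starting with the +y plate.

Call:
play_rows(series=[{"x":0,"y":0,"z":-0.5,"wx":0,"wy":0,"wz":0,"grip":0},{"x":0,"y":0,"z":-1,"wx":0,"wy":0,"wz":0,"grip":0},{"x":0,"y":0,"z":-1,"wx":0,"wy":0,"wz":0,"grip":0},{"x":0,"y":0,"z":-1,"wx":0,"wy":0,"wz":0,"grip":1},{"x":-0.5,"y":0.3,"z":-0.7,"wx":0,"wy":0,"wz":0,"grip":1}])

```text
time: 54.45
tcp_pos: [0.4821, 0.3186, 0.213]
ee_rot: [[0.056, 0.998, 0.004], [0.998, -0.056, 0.003], [0.004, 0.003, -1.0]]
wrist_force: [0.8, 0.5, 0.4]
grip_width: 0.0284
gripper_force: 0.0
```

Call:
play_rows(series=[{"x":-0.9,"y":0.55,"z":0,"wx":0,"wy":0,"wz":0,"grip":1},{"x":-0.9,"y":0.55,"z":0,"wx":0,"wy":0,"wz":0,"grip":1},{"x":-0.9,"y":0.55,"z":0,"wx":0,"wy":0,"wz":0,"grip":1},{"x":-0.9,"y":0.55,"z":0,"wx":0,"wy":0,"wz":0,"grip":1},{"x":-0.9,"y":0.55,"z":0,"wx":0,"wy":0,"wz":0,"grip":1}])

```text
time: 54.95
tcp_pos: [0.5816, 0.1288, 0.2098]
ee_rot: [[0.059, 0.998, 0.001], [0.998, -0.059, 0.0], [0.0, 0.001, -1.0]]
wrist_force: [0.3, 1.0, 0.7]
grip_width: 0.085
gripper_force: 0.0
```

Call:
play_rows(series=[{"x":-0.7,"y":0.4,"z":0,"wx":0,"wy":0,"wz":0,"grip":1},{"x":-0.3,"y":0.2,"z":0,"wx":0,"wy":0,"wz":0,"grip":1},{"x":0,"y":0,"z":0,"wx":0,"wy":0,"wz":0,"grip":1},{"x":0,"y":0,"z":0,"wx":0,"wy":0,"wz":0,"grip":1},{"x":0,"y":0,"z":0,"wx":0,"wy":0,"wz":0,"grip":1}])

```text
time: 55.45
tcp_pos: [0.6017, 0.0905, 0.2096]
ee_rot: [[0.057, 0.998, -0.001], [0.998, -0.057, 0.001], [0.001, -0.001, -1.0]]
wrist_force: [0.0, 0.0, -0.5]
grip_width: 0.0854
gripper_force: 0.0
```

```bash
python3 - <<'E'
from h import *
snap('w15');p=O+.095*my;plate('w15',.055,p)
goto((.6023,.089,.0435),86.6)
E
```

```text
55.45 [0.6017 0.0905 0.2096] yaw 86.72
z 0.0551
plate px [318. 218.] centre mm [602.4  89. ] size [78.4 49.7] long axis 86.7
shift units [-0.04  0.02  4.16] turn [-0.01 -0.    0.02]
```

Call:
play_rows(series=[{"x":-0.04,"y":0.02,"z":0.7,"wx":0,"wy":0,"wz":0,"grip":1},{"x":0,"y":0,"z":0.9,"wx":0,"wy":0,"wz":0,"grip":1},{"x":0,"y":0,"z":0.9,"wx":0,"wy":0,"wz":0,"grip":1},{"x":0,"y":0,"z":0.8,"wx":0,"wy":0,"wz":0,"grip":1},{"x":0,"y":0,"z":0.4,"wx":0,"wy":0,"wz":0,"grip":1}], squeeze=60)

```text
time: 56.0
tcp_pos: [0.6002, 0.0885, 0.0587]
ee_rot: [[0.057, 0.998, -0.006], [0.998, -0.057, -0.0], [-0.001, -0.006, -1.0]]
wrist_force: [-0.6, -0.8, -0.0]
grip_width: 0.0855
gripper_force: 0.0
```

Call:
play_rows(series=[{"x":0,"y":0,"z":0.3,"wx":0,"wy":0,"wz":0,"grip":1},{"x":0,"y":0,"z":0.1,"wx":0,"wy":0,"wz":0,"grip":1},{"x":0,"y":0,"z":0.03,"wx":0,"wy":0,"wz":0,"grip":1},{"x":0,"y":0,"z":0,"wx":0,"wy":0,"wz":0,"grip":1},{"x":0,"y":0,"z":0,"wx":0,"wy":0,"wz":0,"grip":1}])

```text
time: 56.5
tcp_pos: [0.6045, 0.0874, 0.0462]
ee_rot: [[0.059, 0.998, 0.003], [0.998, -0.059, 0.0], [0.0, 0.003, -1.0]]
wrist_force: [-0.1, 0.4, -0.3]
grip_width: 0.0855
gripper_force: 0.0
```

Call:
play_rows(series=[{"x":0,"y":0,"z":0,"wx":0,"wy":0,"wz":0,"grip":1},{"x":0,"y":0,"z":0,"wx":0,"wy":0,"wz":0,"grip":1},{"x":0,"y":0,"z":0,"wx":0,"wy":0,"wz":0,"grip":1},{"x":0,"y":0,"z":0,"wx":0,"wy":0,"wz":0,"grip":1},{"x":0,"y":0,"z":0,"wx":0,"wy":0,"wz":0,"grip":1}])

```text
time: 57.0
tcp_pos: [0.6031, 0.0873, 0.0446]
ee_rot: [[0.059, 0.998, -0.0], [0.998, -0.059, 0.0], [-0.0, -0.0, -1.0]]
wrist_force: [0.2, -0.0, 0.1]
grip_width: 0.0853
gripper_force: 0.0
```

Call:
play_rows(series=[{"x":0.04,"y":-0.02,"z":0.03,"wx":0,"wy":0,"wz":0,"grip":1},{"x":0,"y":0,"z":0,"wx":0,"wy":0,"wz":0,"grip":0},{"x":0,"y":0,"z":0,"wx":0,"wy":0,"wz":0,"grip":0},{"x":0,"y":0,"z":0,"wx":0,"wy":0,"wz":0,"grip":0},{"x":0,"y":0,"z":0,"wx":0,"wy":0,"wz":0,"grip":0}])

```text
time: 57.5
tcp_pos: [0.6031, 0.089, 0.044]
ee_rot: [[0.059, 0.998, 0.001], [0.998, -0.059, 0.0], [0.0, 0.001, -1.0]]
wrist_force: [0.2, 0.4, 1.5]
grip_width: 0.0478
gripper_force: 62.6
```

Call:
play_rows(series=[{"x":0,"y":0,"z":0,"wx":0,"wy":0,"wz":0,"grip":0},{"x":0,"y":0,"z":0,"wx":0,"wy":0,"wz":0,"grip":0},{"x":0,"y":0,"z":0,"wx":0,"wy":0,"wz":0,"grip":0},{"x":0,"y":0,"z":0,"wx":0,"wy":0,"wz":0,"grip":0},{"x":0,"y":0,"z":-0.2,"wx":0,"wy":0,"wz":0,"grip":0}], squeeze=80)

```text
time: 58.0
tcp_pos: [0.6003, 0.0887, 0.0497]
ee_rot: [[0.059, 0.998, -0.005], [0.998, -0.059, -0.0], [-0.001, -0.005, -1.0]]
wrist_force: [-0.9, 0.9, -3.6]
grip_width: 0.0473
gripper_force: 83.1
```

Call:
play_rows(series=[{"x":0,"y":0,"z":-0.4,"wx":0,"wy":0,"wz":0,"grip":0},{"x":0,"y":0,"z":-0.7,"wx":0,"wy":0,"wz":0,"grip":0},{"x":0,"y":0,"z":-0.8,"wx":0,"wy":0,"wz":0,"grip":0},{"x":0,"y":0,"z":-0.6,"wx":0,"wy":0,"wz":0,"grip":0},{"x":0,"y":0,"z":-0.4,"wx":0,"wy":0,"wz":0,"grip":0}])

```text
time: 58.5
tcp_pos: [0.603, 0.089, 0.17]
ee_rot: [[0.059, 0.998, 0.002], [0.998, -0.059, 0.0], [0.0, 0.002, -1.0]]
wrist_force: [0.6, -1.5, -3.1]
grip_width: 0.0473
gripper_force: 83.2
```

Call:
play_rows(series=[{"x":0,"y":0,"z":0,"wx":0,"wy":0,"wz":0,"grip":0},{"x":0,"y":0,"z":0,"wx":0,"wy":0,"wz":0,"grip":0},{"x":0,"y":0,"z":0,"wx":0,"wy":0,"wz":0,"grip":0},{"x":0,"y":0,"z":0,"wx":0,"wy":0,"wz":0,"grip":0},{"x":0,"y":0,"z":0,"wx":0,"wy":0,"wz":0,"grip":0}])

```text
time: 59.0
tcp_pos: [0.6016, 0.0889, 0.166]
ee_rot: [[0.059, 0.998, -0.003], [0.998, -0.059, -0.0], [-0.0, -0.003, -1.0]]
wrist_force: [-0.2, 1.0, -3.4]
grip_width: 0.047
gripper_force: 83.2
```

```bash
python3 - <<'E'
from h import *
snap('w16');held('w16')
goto((.54,-.347,.2),8.5)
E
```

```text
59.0 [0.6016 0.0889 0.166 ] yaw 86.63
held x [-0.0385  0.0397] y [-0.0244  0.0245] z top [-0.0121 -0.0113 -0.011 ]
 x 0.01 y [-0.0236  0.0237] z -0.011
 x 0.02 y [-0.0242  0.0243] z -0.011
 x 0.03 y [-0.0243  0.0243] z -0.011
shift units [-10.97  -0.91  -0.84] turn [-1.000e-02  1.000e-02  1.302e+01]
```

Call:
play_rows(series=[{"x":-0.5,"y":-0.1,"z":-0.2,"wx":0,"wy":0,"wz":0,"grip":0},{"x":-0.8,"y":-0.15,"z":-0.4,"wx":0,"wy":0,"wz":0,"grip":0},{"x":-0.9,"y":-0.15,"z":-0.4,"wx":0,"wy":0,"wz":0,"grip":0},{"x":-0.9,"y":-0.15,"z":0,"wx":0,"wy":0,"wz":0,"grip":0},{"x":-0.9,"y":-0.15,"z":0,"wx":0,"wy":0,"wz":0,"grip":0}])

```text
time: 59.55
tcp_pos: [0.5653, -0.0704, 0.2082]
ee_rot: [[0.058, 0.998, 0.002], [0.998, -0.058, -0.0], [-0.0, 0.002, -1.0]]
wrist_force: [0.1, -1.1, -2.8]
grip_width: 0.0472
gripper_force: 83.2
```

Call:
play_rows(series=[{"x":-0.9,"y":-0.15,"z":0,"wx":0,"wy":0,"wz":0,"grip":0},{"x":-0.9,"y":-0.15,"z":0,"wx":0,"wy":0,"wz":0,"grip":0},{"x":-0.9,"y":-0.15,"z":0,"wx":0,"wy":0,"wz":0,"grip":0},{"x":-0.9,"y":-0.15,"z":0,"wx":0,"wy":0,"wz":0,"grip":0},{"x":-0.9,"y":-0.15,"z":0,"wx":0,"wy":0,"wz":0,"grip":0}])

```text
time: 60.05
tcp_pos: [0.5241, -0.2484, 0.2072]
ee_rot: [[0.059, 0.998, -0.0], [0.998, -0.059, 0.0], [0.0, -0.0, -1.0]]
wrist_force: [0.1, 0.5, -3.5]
grip_width: 0.0473
gripper_force: 83.2
```

Call:
play_rows(series=[{"x":-0.9,"y":-0.15,"z":0,"wx":0,"wy":0,"wz":0,"grip":0},{"x":-0.9,"y":-0.2,"z":0,"wx":0,"wy":0,"wz":0,"grip":0},{"x":-0.9,"y":-0.2,"z":0,"wx":0,"wy":0,"wz":0,"grip":0},{"x":0,"y":0,"z":0,"wx":0,"wy":0,"wz":0.5,"grip":0},{"x":0,"y":0,"z":0,"wx":0,"wy":0,"wz":0.9,"grip":0}])

```text
time: 60.55
tcp_pos: [0.4956, -0.3551, 0.2069]
ee_rot: [[0.21, 0.978, -0.001], [0.978, -0.21, 0.001], [0.0, -0.001, -1.0]]
wrist_force: [-0.1, 1.0, -3.2]
grip_width: 0.0475
gripper_force: 83.2
```

Call:
play_rows(series=[{"x":0,"y":0,"z":0,"wx":0,"wy":0,"wz":0.9,"grip":0},{"x":0,"y":0,"z":0,"wx":0,"wy":0,"wz":1,"grip":0},{"x":0,"y":0,"z":0,"wx":0,"wy":0,"wz":1,"grip":0},{"x":0,"y":0,"z":0,"wx":0,"wy":0,"wz":1,"grip":0},{"x":0,"y":0,"z":0,"wx":0,"wy":0,"wz":1,"grip":0}])

```text
time: 61.05
tcp_pos: [0.4961, -0.3535, 0.207]
ee_rot: [[0.661, 0.75, -0.001], [0.75, -0.661, 0.001], [-0.0, -0.001, -1.0]]
wrist_force: [0.9, 0.2, -3.5]
grip_width: 0.0473
gripper_force: 83.2
```

Call:
play_rows(series=[{"x":0,"y":0,"z":0,"wx":0,"wy":0,"wz":1,"grip":0},{"x":0,"y":0,"z":0,"wx":0,"wy":0,"wz":1,"grip":0},{"x":0,"y":0,"z":0,"wx":0,"wy":0,"wz":1,"grip":0},{"x":0,"y":0,"z":0,"wx":0,"wy":0,"wz":1,"grip":0},{"x":0,"y":0,"z":0,"wx":0,"wy":0,"wz":1,"grip":0}])

```text
time: 61.55
tcp_pos: [0.4962, -0.3535, 0.207]
ee_rot: [[0.948, 0.319, -0.001], [0.319, -0.948, 0.001], [-0.0, -0.001, -1.0]]
wrist_force: [0.8, -0.4, -3.4]
grip_width: 0.0477
gripper_force: 83.2
```

Call:
play_rows(series=[{"x":0,"y":0,"z":0,"wx":0,"wy":0,"wz":0.7,"grip":0},{"x":0,"y":0,"z":0,"wx":0,"wy":0,"wz":0,"grip":0},{"x":0,"y":0,"z":0,"wx":0,"wy":0,"wz":0,"grip":0},{"x":0,"y":0,"z":0,"wx":0,"wy":0,"wz":0,"grip":0},{"x":0,"y":0,"z":0,"wx":0,"wy":0,"wz":0,"grip":0}])

```text
time: 62.05
tcp_pos: [0.4963, -0.3536, 0.2074]
ee_rot: [[0.967, 0.253, -0.0], [0.253, -0.967, 0.0], [-0.0, -0.0, -1.0]]
wrist_force: [0.3, 0.0, -3.8]
grip_width: 0.0471
gripper_force: 83.2
```

```bash
python3 - <<'E'
from h import *
I,T,d=snap('w17');held('w17');P,T=pts('w17');H=P[...,2];h=cv2.cvtColor(I,cv2.COLOR_BGR2HSV)
N=(abs(P[...,0]-.588)<.1)&(abs(P[...,1]+.347)<.075)&(H>.007)&(H<.018)
print('felt z',np.median(H[N]).round(4));rects(N,'board',T,.012,1000)
rects(N&(cv2.inRange(h,(95,60,40),(125,255,230))>0),'outline',T,.012,300)
print('jar',onz('top',(447,168),.075))
E
```

```text
62.05 [ 0.4963 -0.3536  0.2074] yaw 14.67
held x [-0.0382  0.0399] y [-0.0243  0.0246] z top [-0.0122 -0.0114 -0.011 ]
 x 0.01 y [-0.0235  0.0238] z -0.011
 x 0.02 y [-0.0242  0.0245] z -0.011
 x 0.03 y [-0.0242  0.0244] z -0.011
felt z 0.0123
board px [337. 100.] centre mm [ 588.2 -347.7] size [109.4  73.6] long axis 8.2
outline px [337. 102.] centre mm [ 588.4 -347.8] size [80.1 50.2] long axis 8.4
jar [ 0.66998872 -0.43182716  0.075     ]
```

View pics/w17.png

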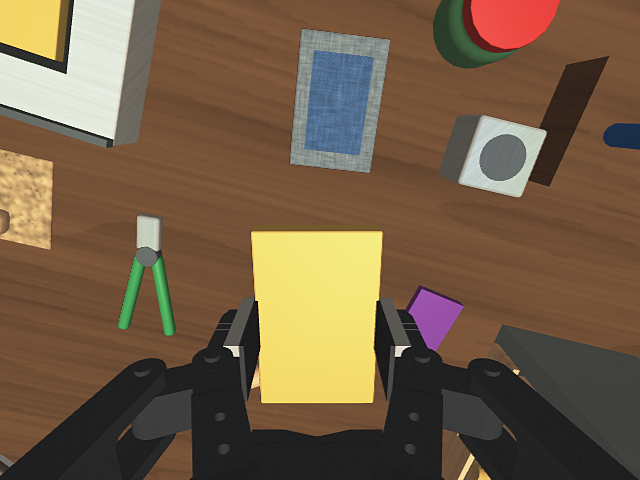

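The outline is at (337,102), centred at (588.3, −347.7) mm with yaw 8.3°. The jar and doming block are clear of the fingers.

Call:
play_rows(series=[{"x":0,"y":0,"z":0,"wx":0,"wy":0,"wz":0.53,"grip":0},{"x":0,"y":0,"z":0,"wx":0,"wy":0,"wz":0.53,"grip":0},{"x":0.5,"y":0.06,"z":0,"wx":0,"wy":0,"wz":0,"grip":0},{"x":0.9,"y":0.06,"z":0,"wx":0,"wy":0,"wz":0,"grip":0},{"x":0.88,"y":0.06,"z":0.4,"wx":0,"wy":0,"wz":0,"grip":0}])

```text
time: 62.6
tcp_pos: [0.5903, -0.3492, 0.1947]
ee_rot: [[0.99, 0.143, 0.006], [0.143, -0.99, -0.004], [0.005, 0.005, -1.0]]
wrist_force: [-0.3, -0.5, -2.5]
grip_width: 0.0479
gripper_force: 83.2
```

Call:
play_rows(series=[{"x":0,"y":0,"z":0.8,"wx":0,"wy":0,"wz":0,"grip":0},{"x":0,"y":0,"z":0.9,"wx":0,"wy":0,"wz":0,"grip":0},{"x":0,"y":0,"z":0.9,"wx":0,"wy":0,"wz":0,"grip":0},{"x":0,"y":0,"z":0.8,"wx":0,"wy":0,"wz":0,"grip":0},{"x":0,"y":0,"z":0.5,"wx":0,"wy":0,"wz":0,"grip":0}])

```text
time: 63.1
tcp_pos: [0.5858, -0.3462, 0.0318]
ee_rot: [[0.99, 0.144, -0.004], [0.144, -0.99, 0.003], [-0.004, -0.003, -1.0]]
wrist_force: [-0.3, 0.8, -2.5]
grip_width: 0.0469
gripper_force: 83.1
```

Call:
play_rows(series=[{"x":0,"y":0,"z":0.3,"wx":0,"wy":0,"wz":0,"grip":0},{"x":0,"y":0,"z":0.1,"wx":0,"wy":0,"wz":0,"grip":0},{"x":0,"y":0,"z":0,"wx":0,"wy":0,"wz":0,"grip":0},{"x":0,"y":0,"z":0,"wx":0,"wy":0,"wz":0,"grip":0},{"x":0,"y":0,"z":0,"wx":0,"wy":0,"wz":0,"grip":0}])

```text
time: 63.6
tcp_pos: [0.589, -0.3485, 0.0215]
ee_rot: [[0.99, 0.144, 0.003], [0.144, -0.99, -0.002], [0.003, 0.002, -1.0]]
wrist_force: [-0.2, -0.4, -2.8]
grip_width: 0.047
gripper_force: 83.1
```

Call:
play_rows(series=[{"x":0,"y":0,"z":0,"wx":0,"wy":0,"wz":0,"grip":0},{"x":0,"y":0,"z":0,"wx":0,"wy":0,"wz":0,"grip":0},{"x":0,"y":0,"z":0,"wx":0,"wy":0,"wz":0,"grip":0},{"x":0,"y":0,"z":0,"wx":0,"wy":0,"wz":0,"grip":0},{"x":0,"y":0,"z":0,"wx":0,"wy":0,"wz":0,"grip":0}])

```text
time: 64.1
tcp_pos: [0.5876, -0.3476, 0.0195]
ee_rot: [[0.99, 0.144, -0.0], [0.144, -0.99, 0.0], [-0.0, -0.0, -1.0]]
wrist_force: [0.4, -0.0, -2.9]
grip_width: 0.047
gripper_force: 83.1
```

```bash
python3 - <<'E'
from h import *
s=sense();print(s['wrist_force'].round(1),s['tcp_pos'].round(4))
goto((.5876,-.3477,.0115),8.3)
E
```

```text
[ 0.4 -0.  -2.9] [ 0.5876 -0.3476  0.0195]
shift units [0.  0.  0.2] turn [-0.  0. -0.]
```

Call:
play_rows(series=[{"x":0,"y":0,"z":0.08,"wx":0,"wy":0,"wz":0,"grip":0},{"x":0,"y":0,"z":0.06,"wx":0,"wy":0,"wz":0,"grip":0},{"x":0,"y":0,"z":0.05,"wx":0,"wy":0,"wz":0,"grip":0},{"x":0,"y":0,"z":0.02,"wx":0,"wy":0,"wz":0,"grip":0},{"x":0,"y":0,"z":0,"wx":0,"wy":0,"wz":0,"grip":0}])

```text
time: 64.6
tcp_pos: [0.5874, -0.3475, 0.0112]
ee_rot: [[0.99, 0.144, -0.001], [0.144, -0.99, 0.0], [-0.001, -0.0, -1.0]]
wrist_force: [-0.1, 1.6, -0.7]
grip_width: 0.0473
gripper_force: 83.4
```

Call:
play_rows(series=[{"x":0,"y":0,"z":0,"wx":0,"wy":0,"wz":0,"grip":0},{"x":0,"y":0,"z":0,"wx":0,"wy":0,"wz":0,"grip":0},{"x":0,"y":0,"z":0,"wx":0,"wy":0,"wz":0,"grip":0},{"x":0,"y":0,"z":0,"wx":0,"wy":0,"wz":0,"grip":0},{"x":0,"y":0,"z":0,"wx":0,"wy":0,"wz":0,"grip":0}])

```text
time: 65.1
tcp_pos: [0.5874, -0.3475, 0.0111]
ee_rot: [[0.99, 0.144, -0.0], [0.144, -0.99, 0.0], [-0.0, -0.0, -1.0]]
wrist_force: [-1.7, 1.5, -0.4]
grip_width: 0.0474
gripper_force: 83.5
```

Call:
play_rows(series=[{"x":0,"y":0,"z":0,"wx":0,"wy":0,"wz":0,"grip":0.7},{"x":0,"y":0,"z":0,"wx":0,"wy":0,"wz":0,"grip":1},{"x":0,"y":0,"z":0,"wx":0,"wy":0,"wz":0,"grip":1},{"x":0,"y":0,"z":0,"wx":0,"wy":0,"wz":0,"grip":1},{"x":0,"y":0,"z":-0.3,"wx":0,"wy":0,"wz":0,"grip":1}])

```text
time: 65.6
tcp_pos: [0.5862, -0.3467, 0.0216]
ee_rot: [[0.99, 0.144, -0.003], [0.144, -0.99, 0.002], [-0.003, -0.003, -1.0]]
wrist_force: [-0.6, 0.1, -0.3]
grip_width: 0.0852
gripper_force: 0.0
```

Call:
play_rows(series=[{"x":0,"y":0,"z":-0.8,"wx":0,"wy":0,"wz":0,"grip":1},{"x":0,"y":0,"z":-1,"wx":0,"wy":0,"wz":0,"grip":1},{"x":0,"y":0,"z":-1,"wx":0,"wy":0,"wz":0,"grip":1},{"x":0,"y":0,"z":-1,"wx":0,"wy":0,"wz":0,"grip":1},{"x":0,"y":0,"z":-0.9,"wx":0,"wy":0,"wz":0,"grip":1}])

```text
time: 66.1
tcp_pos: [0.5881, -0.3479, 0.2147]
ee_rot: [[0.99, 0.144, 0.002], [0.144, -0.99, -0.002], [0.002, 0.002, -1.0]]
wrist_force: [0.0, -0.2, -0.5]
grip_width: 0.0854
gripper_force: 0.0
```

```bash
python3 - <<'E'
from h import *
snap('w18');plate('w18',.022,(.588,-.348));goto((.5907,-.1007,.2),86.6)
E
```

```text
66.1 [ 0.5881 -0.3479  0.2147] yaw 8.28
z 0.0221
plate px [316. 207.] centre mm [ 587.5 -347.6] size [79.  49.7] long axis 8.3
shift units [ 0.87 -6.18  0.51] turn [  0.15  -0.02 -13.05]
```

Call:
play_rows(series=[{"x":0.1,"y":-0.6,"z":0,"wx":0,"wy":0,"wz":0,"grip":1},{"x":0.15,"y":-0.9,"z":0,"wx":0,"wy":0,"wz":0,"grip":1},{"x":0.15,"y":-0.9,"z":0,"wx":0,"wy":0,"wz":0,"grip":1},{"x":0.15,"y":-0.9,"z":0,"wx":0,"wy":0,"wz":0,"grip":1},{"x":0.15,"y":-0.9,"z":0,"wx":0,"wy":0,"wz":0,"grip":1}])

```text
time: 66.65
tcp_pos: [0.5912, -0.1761, 0.212]
ee_rot: [[0.99, 0.144, 0.001], [0.144, -0.99, -0.0], [0.001, 0.001, -1.0]]
wrist_force: [0.1, 0.2, 0.4]
grip_width: 0.0854
gripper_force: 0.0
```

Call:
play_rows(series=[{"x":0.15,"y":-0.9,"z":0,"wx":0,"wy":0,"wz":0,"grip":1},{"x":0.1,"y":-0.7,"z":0,"wx":0,"wy":0,"wz":0,"grip":1},{"x":0,"y":-0.3,"z":0,"wx":0,"wy":0,"wz":0,"grip":1},{"x":0,"y":0,"z":0,"wx":0,"wy":0,"wz":-1,"grip":1},{"x":0,"y":0,"z":0,"wx":0,"wy":0,"wz":-1,"grip":1}])

```text
time: 67.15
tcp_pos: [0.5902, -0.1007, 0.2117]
ee_rot: [[0.936, 0.351, 0.001], [0.351, -0.936, -0.001], [0.0, 0.001, -1.0]]
wrist_force: [-0.6, 0.1, -0.3]
grip_width: 0.0854
gripper_force: 0.0
```

Call:
play_rows(series=[{"x":0,"y":0,"z":0,"wx":0,"wy":0,"wz":-1,"grip":1},{"x":0,"y":0,"z":0,"wx":0,"wy":0,"wz":-1,"grip":1},{"x":0,"y":0,"z":0,"wx":0,"wy":0,"wz":-1,"grip":1},{"x":0,"y":0,"z":0,"wx":0,"wy":0,"wz":-1,"grip":1},{"x":0,"y":0,"z":0,"wx":0,"wy":0,"wz":-1,"grip":1}])

```text
time: 67.65
tcp_pos: [0.5902, -0.1017, 0.2116]
ee_rot: [[0.636, 0.771, 0.001], [0.771, -0.636, -0.001], [-0.0, 0.001, -1.0]]
wrist_force: [0.1, -0.4, -0.3]
grip_width: 0.0854
gripper_force: 0.0
```

Call:
play_rows(series=[{"x":0,"y":0,"z":0,"wx":0,"wy":0,"wz":-1,"grip":1},{"x":0,"y":0,"z":0,"wx":0,"wy":0,"wz":-1,"grip":1},{"x":0,"y":0,"z":0,"wx":0,"wy":0,"wz":-1,"grip":1},{"x":0,"y":0,"z":0,"wx":0,"wy":0,"wz":-1,"grip":1},{"x":0,"y":0,"z":0,"wx":0,"wy":0,"wz":-1,"grip":1}])

```text
time: 68.15
tcp_pos: [0.5902, -0.1018, 0.2116]
ee_rot: [[0.165, 0.986, 0.001], [0.986, -0.165, -0.001], [-0.001, 0.001, -1.0]]
wrist_force: [1.0, 0.0, -0.2]
grip_width: 0.0852
gripper_force: 0.0
```

Call:
play_rows(series=[{"x":0,"y":0,"z":0,"wx":0,"wy":0,"wz":-0.9,"grip":1},{"x":0,"y":0,"z":0,"wx":0,"wy":0,"wz":-0.15,"grip":1},{"x":0,"y":0,"z":0,"wx":0,"wy":0,"wz":0,"grip":1},{"x":0,"y":0,"z":0,"wx":0,"wy":0,"wz":0,"grip":1},{"x":0,"y":0,"z":0,"wx":0,"wy":0,"wz":0,"grip":1}])

```text
time: 68.65
tcp_pos: [0.5901, -0.1009, 0.2111]
ee_rot: [[0.061, 0.998, 0.0], [0.998, -0.061, -0.0], [-0.0, 0.0, -1.0]]
wrist_force: [0.3, 0.1, -0.5]
grip_width: 0.0855
gripper_force: 0.0
```

```bash
python3 - <<'E'
from h import *
snap('w19');plate('w19',.055,(.591,-.100));goto((.5907,-.1007,.0435),86.6)
E
```

```text
68.65 [ 0.5901 -0.1009  0.2111] yaw 86.52
z 0.0551
plate px [318. 216.] centre mm [ 590.9 -100.8] size [79.3 49.7] long axis 86.7
shift units [0.   0.01 4.19] turn [ 0.    0.   -0.01]
```

Call:
play_rows(series=[{"x":0,"y":0.02,"z":0.7,"wx":0,"wy":0,"wz":0,"grip":1},{"x":0,"y":0,"z":0.9,"wx":0,"wy":0,"wz":0,"grip":1},{"x":0,"y":0,"z":0.9,"wx":0,"wy":0,"wz":0,"grip":1},{"x":0,"y":0,"z":0.8,"wx":0,"wy":0,"wz":0,"grip":1},{"x":0,"y":0,"z":0.4,"wx":0,"wy":0,"wz":0,"grip":1}], squeeze=60)

```text
time: 69.2
tcp_pos: [0.5885, -0.1001, 0.0598]
ee_rot: [[0.06, 0.998, -0.005], [0.998, -0.06, 0.001], [0.001, -0.005, -1.0]]
wrist_force: [-0.3, -0.6, 0.2]
grip_width: 0.0854
gripper_force: 0.0
```

Call:
play_rows(series=[{"x":0,"y":0,"z":0.3,"wx":0,"wy":0,"wz":0,"grip":1},{"x":0,"y":0,"z":0.1,"wx":0,"wy":0,"wz":0,"grip":1},{"x":0,"y":0,"z":0.05,"wx":0,"wy":0,"wz":0,"grip":1},{"x":0,"y":0,"z":0,"wx":0,"wy":0,"wz":0,"grip":1},{"x":0,"y":0,"z":0,"wx":0,"wy":0,"wz":0,"grip":1}])

```text
time: 69.7
tcp_pos: [0.5921, -0.101, 0.0465]
ee_rot: [[0.06, 0.998, 0.003], [0.998, -0.06, -0.001], [-0.0, 0.003, -1.0]]
wrist_force: [0.5, 0.0, 1.5]
grip_width: 0.0853
gripper_force: 0.0
```

Call:
play_rows(series=[{"x":0,"y":0,"z":0,"wx":0,"wy":0,"wz":0,"grip":1},{"x":0,"y":0,"z":0,"wx":0,"wy":0,"wz":0,"grip":1},{"x":0,"y":0,"z":0,"wx":0,"wy":0,"wz":0,"grip":1},{"x":0,"y":0,"z":0,"wx":0,"wy":0,"wz":0,"grip":1},{"x":0,"y":0,"z":0,"wx":0,"wy":0,"wz":0,"grip":1}])

```text
time: 70.2
tcp_pos: [0.5909, -0.1007, 0.0451]
ee_rot: [[0.06, 0.998, -0.0], [0.998, -0.06, 0.0], [-0.0, -0.0, -1.0]]
wrist_force: [-0.5, -0.0, 0.2]
grip_width: 0.0856
gripper_force: 0.0
```

Call:
play_rows(series=[{"x":0,"y":0,"z":0.04,"wx":0,"wy":0,"wz":0,"grip":1},{"x":0,"y":0,"z":0,"wx":0,"wy":0,"wz":0,"grip":0},{"x":0,"y":0,"z":0,"wx":0,"wy":0,"wz":0,"grip":0},{"x":0,"y":0,"z":0,"wx":0,"wy":0,"wz":0,"grip":0},{"x":0,"y":0,"z":0,"wx":0,"wy":0,"wz":0,"grip":0}])

```text
time: 70.7
tcp_pos: [0.5915, -0.1008, 0.0439]
ee_rot: [[0.06, 0.998, 0.001], [0.998, -0.06, -0.0], [-0.0, 0.001, -1.0]]
wrist_force: [0.8, -0.4, 1.8]
grip_width: 0.0478
gripper_force: 62.6
```

Call:
play_rows(series=[{"x":0,"y":0,"z":0,"wx":0,"wy":0,"wz":0,"grip":0},{"x":0,"y":0,"z":0,"wx":0,"wy":0,"wz":0,"grip":0},{"x":0,"y":0,"z":0,"wx":0,"wy":0,"wz":0,"grip":0},{"x":0,"y":0,"z":0,"wx":0,"wy":0,"wz":0,"grip":0},{"x":0,"y":0,"z":-0.2,"wx":0,"wy":0,"wz":0,"grip":0}], squeeze=80)

```text
time: 71.2
tcp_pos: [0.5887, -0.1002, 0.0497]
ee_rot: [[0.06, 0.998, -0.005], [0.998, -0.06, 0.001], [0.001, -0.005, -1.0]]
wrist_force: [-0.7, -0.3, -3.3]
grip_width: 0.0472
gripper_force: 83.1
```

Call:
play_rows(series=[{"x":0,"y":0,"z":-0.4,"wx":0,"wy":0,"wz":0,"grip":0},{"x":0,"y":0,"z":-0.7,"wx":0,"wy":0,"wz":0,"grip":0},{"x":0,"y":0,"z":-0.9,"wx":0,"wy":0,"wz":0,"grip":0},{"x":0,"y":0,"z":-0.9,"wx":0,"wy":0,"wz":0,"grip":0},{"x":0,"y":0,"z":-0.8,"wx":0,"wy":0,"wz":0,"grip":0}])

```text
time: 71.7
tcp_pos: [0.5903, -0.1006, 0.2014]
ee_rot: [[0.06, 0.998, -0.0], [0.998, -0.06, 0.0], [0.0, -0.0, -1.0]]
wrist_force: [0.6, -0.0, -3.0]
grip_width: 0.0473
gripper_force: 83.1
```

Call:
play_rows(series=[{"x":0,"y":0,"z":0,"wx":0,"wy":0,"wz":0,"grip":0},{"x":0,"y":0,"z":0,"wx":0,"wy":0,"wz":0,"grip":0},{"x":0,"y":0,"z":0,"wx":0,"wy":0,"wz":0,"grip":0},{"x":0,"y":0,"z":0,"wx":0,"wy":0,"wz":0,"grip":0},{"x":0,"y":0,"z":0,"wx":0,"wy":0,"wz":0,"grip":0}])

```text
time: 72.2
tcp_pos: [0.5896, -0.1004, 0.1973]
ee_rot: [[0.06, 0.998, -0.004], [0.998, -0.06, 0.001], [0.001, -0.004, -1.0]]
wrist_force: [-0.1, -0.3, -2.7]
grip_width: 0.0471
gripper_force: 83.1
```

```bash
python3 - <<'E'
from h import *
snap('w20');held('w20')
goto((.5868,-.3477,.2),8.3)
E
```

```text
72.2 [ 0.5896 -0.1004  0.1973] yaw 86.57
held x [-0.039   0.0393] y [-0.0244  0.0245] z top [-0.0121 -0.0114 -0.011 ]
 x 0.01 y [-0.0236  0.0237] z -0.011
 x 0.02 y [-0.0243  0.0243] z -0.011
 x 0.03 y [-0.0244  0.0242] z -0.011
shift units [-6.17  0.29 -0.06] turn [-0.03  0.02 13.05]
```

Call:
play_rows(series=[{"x":-0.5,"y":0.03,"z":0,"wx":0,"wy":0,"wz":0,"grip":0},{"x":-0.8,"y":0.04,"z":0,"wx":0,"wy":0,"wz":0,"grip":0},{"x":-0.9,"y":0.05,"z":0,"wx":0,"wy":0,"wz":0,"grip":0},{"x":-0.9,"y":0.05,"z":0,"wx":0,"wy":0,"wz":0,"grip":0},{"x":-0.9,"y":0.05,"z":0,"wx":0,"wy":0,"wz":0,"grip":0}])

```text
time: 72.75
tcp_pos: [0.5898, -0.262, 0.1986]
ee_rot: [[0.059, 0.998, -0.001], [0.998, -0.059, 0.001], [0.001, -0.001, -1.0]]
wrist_force: [0.5, 0.5, -3.7]
grip_width: 0.0471
gripper_force: 83.1
```

Call:
play_rows(series=[{"x":-0.9,"y":0.05,"z":0,"wx":0,"wy":0,"wz":0,"grip":0},{"x":-0.8,"y":0.05,"z":0,"wx":0,"wy":0,"wz":0,"grip":0},{"x":-0.48,"y":0,"z":0,"wx":0,"wy":0,"wz":0,"grip":0},{"x":0,"y":0,"z":0,"wx":0,"wy":0,"wz":0.5,"grip":0},{"x":0,"y":0,"z":0,"wx":0,"wy":0,"wz":1,"grip":0}])

```text
time: 73.25
tcp_pos: [0.5884, -0.3485, 0.1984]
ee_rot: [[0.22, 0.976, -0.001], [0.976, -0.22, 0.002], [0.001, -0.002, -1.0]]
wrist_force: [1.0, 0.9, -2.7]
grip_width: 0.047
gripper_force: 83.1
```

Call:
play_rows(series=[{"x":0,"y":0,"z":0,"wx":0,"wy":0,"wz":1,"grip":0},{"x":0,"y":0,"z":0,"wx":0,"wy":0,"wz":1,"grip":0},{"x":0,"y":0,"z":0,"wx":0,"wy":0,"wz":1,"grip":0},{"x":0,"y":0,"z":0,"wx":0,"wy":0,"wz":1,"grip":0},{"x":0,"y":0,"z":0,"wx":0,"wy":0,"wz":1,"grip":0}])

```text
time: 73.75
tcp_pos: [0.5887, -0.3473, 0.1987]
ee_rot: [[0.677, 0.736, -0.001], [0.736, -0.677, 0.001], [0.0, -0.002, -1.0]]
wrist_force: [-0.7, 0.3, -2.7]
grip_width: 0.0472
gripper_force: 83.1
```

Call:
play_rows(series=[{"x":0,"y":0,"z":0,"wx":0,"wy":0,"wz":1,"grip":0},{"x":0,"y":0,"z":0,"wx":0,"wy":0,"wz":1,"grip":0},{"x":0,"y":0,"z":0,"wx":0,"wy":0,"wz":1,"grip":0},{"x":0,"y":0,"z":0,"wx":0,"wy":0,"wz":1,"grip":0},{"x":0,"y":0,"z":0,"wx":0,"wy":0,"wz":1,"grip":0}])

```text
time: 74.25
tcp_pos: [0.5888, -0.3473, 0.1987]
ee_rot: [[0.954, 0.298, -0.001], [0.298, -0.954, 0.001], [-0.001, -0.002, -1.0]]
wrist_force: [-0.9, 0.9, -4.1]
grip_width: 0.0473
gripper_force: 83.1
```

Call:
play_rows(series=[{"x":0,"y":0,"z":0,"wx":0,"wy":0,"wz":1,"grip":0},{"x":0,"y":0,"z":0,"wx":0,"wy":0,"wz":0.55,"grip":0},{"x":0,"y":0,"z":0,"wx":0,"wy":0,"wz":0,"grip":0},{"x":0,"y":0,"z":0,"wx":0,"wy":0,"wz":0,"grip":0},{"x":0,"y":0,"z":0,"wx":0,"wy":0,"wz":0,"grip":0}])

```text
time: 74.75
tcp_pos: [0.5889, -0.3479, 0.1992]
ee_rot: [[0.989, 0.145, -0.0], [0.145, -0.989, 0.0], [-0.0, -0.001, -1.0]]
wrist_force: [0.1, -0.4, -2.8]
grip_width: 0.0473
gripper_force: 83.1
```

```bash
python3 - <<'E'
from h import *
snap('w21');held('w21')
goto((.5875,-.3477,.030),8.3)
E
```

```text
74.75 [ 0.5889 -0.3479  0.1992] yaw 8.34
held x [-0.0387  0.0396] y [-0.0243  0.0246] z top [-0.0122 -0.0114 -0.011 ]
 x 0.01 y [-0.0234  0.0238] z -0.011
 x 0.02 y [-0.0242  0.0244] z -0.011
 x 0.03 y [-0.0241  0.0244] z -0.011
shift units [-0.03 -0.01  4.23] turn [-0.  0.  0.]
```

Call:
play_rows(series=[{"x":-0.03,"y":-0.01,"z":0.6,"wx":0,"wy":0,"wz":0,"grip":0},{"x":0,"y":0,"z":0.8,"wx":0,"wy":0,"wz":0,"grip":0},{"x":0,"y":0,"z":0.9,"wx":0,"wy":0,"wz":0,"grip":0},{"x":0,"y":0,"z":0.8,"wx":0,"wy":0,"wz":0,"grip":0},{"x":0,"y":0,"z":0.6,"wx":0,"wy":0,"wz":0,"grip":0}])

```text
time: 75.3
tcp_pos: [0.5865, -0.3472, 0.0489]
ee_rot: [[0.99, 0.144, -0.002], [0.144, -0.99, 0.002], [-0.002, -0.002, -1.0]]
wrist_force: [-0.2, -1.2, -2.9]
grip_width: 0.0466
gripper_force: 83.1
```

Call:
play_rows(series=[{"x":0,"y":0,"z":0.35,"wx":0,"wy":0,"wz":0,"grip":0},{"x":0,"y":0,"z":0.15,"wx":0,"wy":0,"wz":0,"grip":0},{"x":0,"y":0,"z":0,"wx":0,"wy":0,"wz":0,"grip":0},{"x":0,"y":0,"z":0,"wx":0,"wy":0,"wz":0,"grip":0},{"x":0,"y":0,"z":0,"wx":0,"wy":0,"wz":0,"grip":0}])

```text
time: 75.8
tcp_pos: [0.5891, -0.349, 0.0336]
ee_rot: [[0.99, 0.144, 0.003], [0.144, -0.99, -0.002], [0.003, 0.002, -1.0]]
wrist_force: [0.2, -0.3, -2.7]
grip_width: 0.0473
gripper_force: 83.1
```

Call:
play_rows(series=[{"x":0,"y":0,"z":0,"wx":0,"wy":0,"wz":0,"grip":0},{"x":0,"y":0,"z":0,"wx":0,"wy":0,"wz":0,"grip":0},{"x":0,"y":0,"z":0,"wx":0,"wy":0,"wz":0,"grip":0},{"x":0,"y":0,"z":0,"wx":0,"wy":0,"wz":0,"grip":0},{"x":0,"y":0,"z":0,"wx":0,"wy":0,"wz":0,"grip":0}])

```text
time: 76.3
tcp_pos: [0.5876, -0.348, 0.0314]
ee_rot: [[0.99, 0.144, -0.0], [0.144, -0.99, 0.0], [-0.0, -0.0, -1.0]]
wrist_force: [-0.3, -0.1, -3.9]
grip_width: 0.0473
gripper_force: 83.1
```

```bash
python3 - <<'E'
from h import *
s=sense();print(s['wrist_force'].round(1),s['tcp_pos'].round(4))
goto((.5875,-.3477,.0212),8.3)
E
```

```text
[-0.3 -0.1 -3.9] [ 0.5876 -0.348   0.0314]
shift units [-0.   -0.01  0.26] turn [-0.  0. -0.]
```

Call:
play_rows(series=[{"x":0,"y":-0.01,"z":0.1,"wx":0,"wy":0,"wz":0,"grip":0},{"x":0,"y":0,"z":0.08,"wx":0,"wy":0,"wz":0,"grip":0},{"x":0,"y":0,"z":0.05,"wx":0,"wy":0,"wz":0,"grip":0},{"x":0,"y":0,"z":0.03,"wx":0,"wy":0,"wz":0,"grip":0},{"x":0,"y":0,"z":0,"wx":0,"wy":0,"wz":0,"grip":0}])

```text
time: 76.8
tcp_pos: [0.5875, -0.3475, 0.0212]
ee_rot: [[0.99, 0.144, -0.0], [0.144, -0.99, 0.0], [-0.0, -0.0, -1.0]]
wrist_force: [-1.1, 1.1, -1.7]
grip_width: 0.0474
gripper_force: 83.3
```

Call:
play_rows(series=[{"x":0,"y":0,"z":0,"wx":0,"wy":0,"wz":0,"grip":0},{"x":0,"y":0,"z":0,"wx":0,"wy":0,"wz":0,"grip":0},{"x":0,"y":0,"z":0,"wx":0,"wy":0,"wz":0,"grip":0},{"x":0,"y":0,"z":0,"wx":0,"wy":0,"wz":0,"grip":0},{"x":0,"y":0,"z":0,"wx":0,"wy":0,"wz":0,"grip":0}])

```text
time: 77.3
tcp_pos: [0.5875, -0.3475, 0.0211]
ee_rot: [[0.99, 0.144, -0.0], [0.144, -0.99, 0.0], [-0.0, -0.0, -1.0]]
wrist_force: [-3.1, 0.5, 0.2]
grip_width: 0.0475
gripper_force: 83.4
```

Contact made. I'll release, rise and check everything.

Call:
play_rows(series=[{"x":0,"y":0,"z":0,"wx":0,"wy":0,"wz":0,"grip":0.7},{"x":0,"y":0,"z":0,"wx":0,"wy":0,"wz":0,"grip":1},{"x":0,"y":0,"z":0,"wx":0,"wy":0,"wz":0,"grip":1},{"x":0,"y":0,"z":0,"wx":0,"wy":0,"wz":0,"grip":1},{"x":0,"y":0,"z":-0.3,"wx":0,"wy":0,"wz":0,"grip":1}])

```text
time: 77.8
tcp_pos: [0.5862, -0.3467, 0.0316]
ee_rot: [[0.99, 0.144, -0.003], [0.144, -0.99, 0.002], [-0.003, -0.003, -1.0]]
wrist_force: [-0.7, -0.3, -0.4]
grip_width: 0.0854
gripper_force: 0.0
```

Call:
play_rows(series=[{"x":0,"y":0,"z":-0.8,"wx":0,"wy":0,"wz":0,"grip":1},{"x":0,"y":0,"z":-1,"wx":0,"wy":0,"wz":0,"grip":1},{"x":0,"y":0,"z":-1,"wx":0,"wy":0,"wz":0,"grip":1},{"x":0,"y":0,"z":-1,"wx":0,"wy":0,"wz":0,"grip":1},{"x":0,"y":0,"z":-1,"wx":0,"wy":0,"wz":0,"grip":1}])

```text
time: 78.3
tcp_pos: [0.5876, -0.3476, 0.228]
ee_rot: [[0.99, 0.144, 0.001], [0.144, -0.99, -0.001], [0.001, 0.001, -1.0]]
wrist_force: [0.6, -0.4, -1.0]
grip_width: 0.0855
gripper_force: 0.0
```

```bash
python3 - <<'E'
from h import *
snap('w22');plate('w22',.032,(.588,-.348))
p,d=grab_frame('scene');cv2.imwrite('pics/s5.png',p)
E
```

```text
78.3 [ 0.5876 -0.3476  0.228 ] yaw 8.28
z 0.0322
plate px [316. 206.] centre mm [ 587.6 -347.7] size [78.6 49.8] long axis 8.2
```

View pics/s5.png

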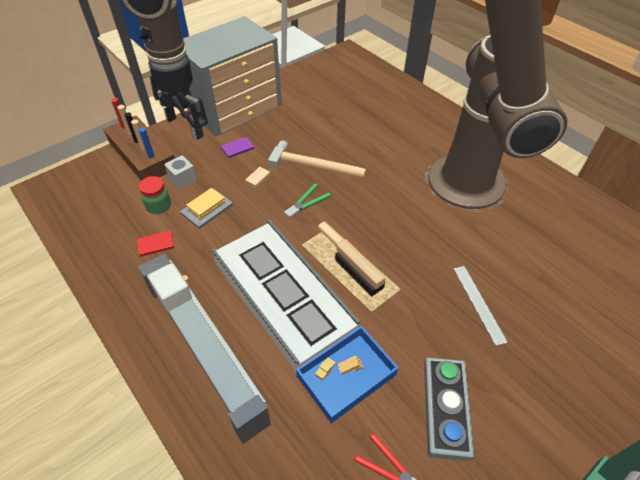

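The final view matches the task:
- The two-plate pile is on the felt at (205,204).
- The bed is clear.
- Both offcuts are in the tray, at (325,368) and (350,365).
- The brush is upright on its mat at (355,260).
- The other tools are where they were.

Handing in.

```bash
python3 -c "
from workcell import *
print(hand_in())"
```

```text
the job is handed in; nothing more can be done
None
```

The job is handed in: both offcuts swept into the tray, the brush back on its mat, both plates set on their pads, the white, blue and green keys pressed in order, and the plates piled on the felt outline to within about 1 mm; the judge's result was not shown.

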